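# Lock the paper-spool wheels with split clips

## Robot

A 6-joint arm with a two-finger parallel gripper is mounted at the origin on the work surface. World frame = base frame: x ahead of the robot, y to its left, z up, the work surface at z = 0. Lengths are in m, angles in degrees, forces in N, time in s.
With the tool pointing down it reaches from about 0.35 to 0.775 m from the base axis. Payload 5.5 kg.
Tool frame: the origin (TCP) lies at the very end of the fingers, on their centre line; the grasp point (between the pads) lies 19 mm behind it (env.grip_depth is the distance from the TCP to the grasp point, in m); z points along the fingers, y is the direction in which the jaws open and shut (so a half turn about z gives the same grasp; the last joint's range is limited). The gripper opens to 85 mm and grips with 20 to 120 N. Pads are 22 mm wide; open, the fingers measure 114 mm over their backs; the gripper's body (76 mm by 85 mm) begins 54 mm behind the grasp point. The pads swing forward as they close: fully open they stand 13 mm farther back than shut.
Start: joints at [-71.883, 17.945, 2.641, 74.691, 0, 82.002], TCP at [0.253, -0.516, 0.231] pointing down, gripper open.
Joint ranges: [-158.12, 158.12], [-49.38, 96.58], [-58.88, 72.47], [-126.05, 133.96], [-84.25, 85.87], [-180, 180]. Speed limits (degrees/s): [147.25, 147.25, 180, 180, 180, 180].

## Interface

Orientations are given as a 3x3 rotation matrix whose columns are the frame's x, y, z axes.
In Python, from rig import env gives the robot as it stands.
- The arm moves only by the tool move_arm, never from a script. Its argument "deltas" is a list that holds one entry, the list of rows, each a list of 5 numbers: the shift along the tool's x, y, z in m, then the turn about the tool's z in rad, then the gripper's target within -1 to 1 (shut at 1, half-way at 0, fully open at -1). In form: [[[x, y, z, yaw, hand], ...]]. A call has 1 to 20 rows; each row is the pose to reach, as a shift and turn from the pose measured when the call began, along the tool's axes at that moment; what a row does not reach only later rows make up. A row lasts 1/10 s, in which the tool goes at most 50 mm and 8.59 degrees, less where a joint would pass 70% of its speed; a pose out of reach is approached as far as the arm can. A call with a gripper value outside its range is refused whole. The fingers move at their own pace and stop on an object; the grip force is fixed at half the most. Time passes only in rows, so rows that repeat a pose let the fingers close. It gives the time, the measured TCP pose, the force and the opening at its end, in the units of the state.
- env.sense(): the state, without advancing time (a new reading comes with each control period).
- env.capture(name): name is "side" or "top" or "wrist"; returns a dict with "color" (384x512x3 uint8, red, green, blue), "fx", "fy", "cx", "cy" (pixels), "origin" and "orientation" of the camera in the world; the wrist camera has in their place "hand_eye" (4x4, takes a point from camera to tool coordinates, whose origin is the TCP and whose axes are the flange's). Camera axes: x right, y up, looking along -z (the intrinsics and any distortion apply to the point x, -y, -z); pixel columns grow to the right and rows downward; lengths in m; the calibration is good to about 2 mm. The wrist camera is an equidistant fisheye: a pixel r from the principal point sees the ray r / f radians off the axis. A picture is of the moment at which its call begins: read the wrist's pose just before it. There is no depth.
- env.sign_off(): hands the job in, once; it reports no verdict.
Trained networks look in a picture, given as the dict that the camera call returned (one of the last four; its "shot" number tells which), for a name from the list of things; names that differ only in an ending like _2 or _b are one class to them, and where a whole thing is asked for, a point or a joint stands for the part that bears it (a point fixed in the world has none). Each returns a list of dicts, best first, with "conf" (0 to 1); they miss things now and then, are a little off and sometimes report something else, mostly with a low value. They report only what shows in the picture. A call takes as long as a camera call. They do not tell look-alikes from the thing itself.
- env.trace(picture, query): "pixels" (384x512 bool, what is visible of it) and "box" ([left, top, right, bottom] in pixels, round what is visible of it).
- env.place_of(picture, query): "uv" ([column, row] in pixels: a listed point, or the origin of a listed thing).
The state is a dict: "time_s": time; "joints": joint angles; "joint_velocities": joint speeds; "joint_efforts": joint torques, N m; "eef_pos": TCP position; "orientation": TCP orientation; "ft_force": force on the tool from outside, world axes, zero at the start; "wrist_torque": the same for the moment, N m; "finger_gap": finger opening in m.
Only numpy, scipy, OpenCV 4.12 (cv2) and the standard library are available. Lean on these libraries where they do the work, as an engineer would, in place of code of your own. Each camera call takes 0.05 s, during which the arm holds its last target.

## Task

Lock every paper-spool wheel that sits on a printer spindle with one split clip from the mat: lay the clip on the wheel and push it sideways into the spindle's groove with the fork tool, not with the fingers, until it snaps fully home. Bare spindles get no clip, and spare clips stay lying on the mat or bench. When every wheel is locked, stand the fork upright on its black rubber pad again; do not disturb the paper roll, the speaker or the screwdriver.

Things in the scene. Friction and masses are not known exactly. Their poses are not given: they have to be found in the camera images.
- base_a_spindle1 (a point): point on the axis of the left (+y) spindle of printer base a (left), 30 mm above the bench (a fitted wheel's top face); x to the base's rear. Steel spindle 20 mm thick with a 14 mm groove from 29.5 to 37.5 mm above the bench, head to 48 mm. Base: fixed dark grey tray 210 mm wide, top 12 mm up, two spindles 112 mm apart, tray edge 58 mm in front; board, display and print head from 53 mm behind, up to 40 mm high
- base_a_spindle2 (a point): point on the axis of the right (-y) spindle of printer base a (left), 30 mm above the bench (a fitted wheel's top face); x to the base's rear. Steel spindle 20 mm thick with a 14 mm groove from 29.5 to 37.5 mm above the bench, head to 48 mm. Base: fixed dark grey tray 210 mm wide, top 12 mm up, two spindles 112 mm apart, tray edge 58 mm in front; board, display and print head from 53 mm behind, up to 40 mm high
- base_b_spindle1 (a point): point on the axis of the left (+y) spindle of printer base b (middle), 30 mm above the bench (a fitted wheel's top face); x to the base's rear. Steel spindle 20 mm thick with a 14 mm groove from 29.5 to 37.5 mm above the bench, head to 48 mm. Base: fixed dark grey tray 210 mm wide, top 12 mm up, two spindles 112 mm apart, tray edge 58 mm in front; board, display and print head from 53 mm behind, up to 40 mm high
- base_b_spindle2 (a point): point on the axis of the right (-y) spindle of printer base b (middle), 30 mm above the bench (a fitted wheel's top face); x to the base's rear. Steel spindle 20 mm thick with a 14 mm groove from 29.5 to 37.5 mm above the bench, head to 48 mm. Base: fixed dark grey tray 210 mm wide, top 12 mm up, two spindles 112 mm apart, tray edge 58 mm in front; board, display and print head from 53 mm behind, up to 40 mm high
- base_c_spindle1 (a point): point on the axis of the left (+y) spindle of printer base c (right), 30 mm above the bench (a fitted wheel's top face); x to the base's rear. Steel spindle 20 mm thick with a 14 mm groove from 29.5 to 37.5 mm above the bench, head to 48 mm. Base: fixed dark grey tray 210 mm wide, top 12 mm up, two spindles 112 mm apart, tray edge 58 mm in front; board, display and print head from 53 mm behind, up to 40 mm high
- base_c_spindle2 (a point): point on the axis of the right (-y) spindle of printer base c (right), 30 mm above the bench (a fitted wheel's top face); x to the base's rear. Steel spindle 20 mm thick with a 14 mm groove from 29.5 to 37.5 mm above the bench, head to 48 mm. Base: fixed dark grey tray 210 mm wide, top 12 mm up, two spindles 112 mm apart, tray edge 58 mm in front; board, display and print head from 53 mm behind, up to 40 mm high
- wheel_1: paper-spool wheel on the left (+y) spindle of base a, or absent (that spindle is bare): loose white plastic disc with toothed rim, 93 mm over the teeth, 16 mm thick, 22 mm bore, flat top 30 mm above the bench; turns and shifts 1 mm on the spindle. Origin: centre of its underside. Locked when a clip lies on its top, centred round the spindle in the groove
- wheel_2: paper-spool wheel on the right (-y) spindle of base a, or absent (that spindle is bare): loose white plastic disc with toothed rim, 93 mm over the teeth, 16 mm thick, 22 mm bore, flat top 30 mm above the bench; turns and shifts 1 mm on the spindle. Origin: centre of its underside. Locked when a clip lies on its top, centred round the spindle in the groove
- wheel_3: paper-spool wheel on the left (+y) spindle of base b, or absent (that spindle is bare): loose white plastic disc with toothed rim, 93 mm over the teeth, 16 mm thick, 22 mm bore, flat top 30 mm above the bench; turns and shifts 1 mm on the spindle. Origin: centre of its underside. Locked when a clip lies on its top, centred round the spindle in the groove
- wheel_4: paper-spool wheel on the right (-y) spindle of base b, or absent (that spindle is bare): loose white plastic disc with toothed rim, 93 mm over the teeth, 16 mm thick, 22 mm bore, flat top 30 mm above the bench; turns and shifts 1 mm on the spindle. Origin: centre of its underside. Locked when a clip lies on its top, centred round the spindle in the groove
- wheel_5: paper-spool wheel on the left (+y) spindle of base c, or absent (that spindle is bare): loose white plastic disc with toothed rim, 93 mm over the teeth, 16 mm thick, 22 mm bore, flat top 30 mm above the bench; turns and shifts 1 mm on the spindle. Origin: centre of its underside. Locked when a clip lies on its top, centred round the spindle in the groove
- wheel_6: paper-spool wheel on the right (-y) spindle of base c, or absent (that spindle is bare): loose white plastic disc with toothed rim, 93 mm over the teeth, 16 mm thick, 22 mm bore, flat top 30 mm above the bench; turns and shifts 1 mm on the spindle. Origin: centre of its underside. Locked when a clip lies on its top, centred round the spindle in the groove
- clip_1: split clip 1 of 6 alike: loose dark spring-steel C, 27 mm across, 6 mm thick, 16 g, lies flat. Origin: middle of the C, underside; x points out of the mouth (10 mm wide, tips 10 mm ahead); flat back at x = -13.7 mm, flat sides at y = +-13.7 mm. Jaws spring outward only; sides may be gripped. Mouth meets the groove 13 mm from the spindle axis; past 7 mm it snaps home. Push: about 6 to 12 N
- clip_2: split clip 2 of 6 alike: loose dark spring-steel C, 27 mm across, 6 mm thick, 16 g, lies flat. Origin: middle of the C, underside; x points out of the mouth (10 mm wide, tips 10 mm ahead); flat back at x = -13.7 mm, flat sides at y = +-13.7 mm. Jaws spring outward only; sides may be gripped. Mouth meets the groove 13 mm from the spindle axis; past 7 mm it snaps home. Push: about 6 to 12 N
- clip_3: split clip 3 of 6 alike: loose dark spring-steel C, 27 mm across, 6 mm thick, 16 g, lies flat. Origin: middle of the C, underside; x points out of the mouth (10 mm wide, tips 10 mm ahead); flat back at x = -13.7 mm, flat sides at y = +-13.7 mm. Jaws spring outward only; sides may be gripped. Mouth meets the groove 13 mm from the spindle axis; past 7 mm it snaps home. Push: about 6 to 12 N
- clip_4: split clip 4 of 6 alike: loose dark spring-steel C, 27 mm across, 6 mm thick, 16 g, lies flat. Origin: middle of the C, underside; x points out of the mouth (10 mm wide, tips 10 mm ahead); flat back at x = -13.7 mm, flat sides at y = +-13.7 mm. Jaws spring outward only; sides may be gripped. Mouth meets the groove 13 mm from the spindle axis; past 7 mm it snaps home. Push: about 6 to 12 N
- clip_5: split clip 5 of 6 alike: loose dark spring-steel C, 27 mm across, 6 mm thick, 16 g, lies flat. Origin: middle of the C, underside; x points out of the mouth (10 mm wide, tips 10 mm ahead); flat back at x = -13.7 mm, flat sides at y = +-13.7 mm. Jaws spring outward only; sides may be gripped. Mouth meets the groove 13 mm from the spindle axis; past 7 mm it snaps home. Push: about 6 to 12 N
- clip_6: split clip 6 of 6 alike: loose dark spring-steel C, 27 mm across, 6 mm thick, 16 g, lies flat. Origin: middle of the C, underside; x points out of the mouth (10 mm wide, tips 10 mm ahead); flat back at x = -13.7 mm, flat sides at y = +-13.7 mm. Jaws spring outward only; sides may be gripped. Mouth meets the groove 13 mm from the spindle axis; past 7 mm it snaps home. Push: about 6 to 12 N
- fork: clip fork, loose, 170 g, stands on its flat steel foot: plate 6 mm thick, x from -22 to 26 mm, y +-25 mm; from its front edge (x = 26 mm, pushes the clip's back) two prongs 34 mm apart run along x to 46 mm. Black upright handle on the origin, 16 (x) by 20 (y) mm, 6 to 68 mm above the underside; end cap 26 x 20 mm up to 76 mm. Origin: underside below the handle, z up
- pad: black rubber pad, fixed, 110 x 100 x 4 mm, on which the fork stands; origin at the centre of its underside
- mat: pale grey-green work mat, fixed, 150 x 260 x 3 mm, on which the clips lie; origin at the centre of its underside
- paper_roll: bystander: white paper roll standing upright, 56 mm diameter, 57 mm tall; origin at the centre of its underside
- speaker: bystander: small round loudspeaker lying on its magnet, 52 mm diameter, 16 mm tall; origin at the centre of its underside
- screwdriver: bystander: screwdriver with black handle lying on the bench, 190 mm long, origin under its middle
Not all that is in view belongs to the job. Leave any pink look-alike of the fork alone. Leave any purple look-alike of the wheel_1 alone.

How it is judged (in metres and radians):
On the way:
1. every wheel that is there is locked by a clip seated in its spindle's groove (horizontal distance between wheel_1 and base_a_spindle1 below 0.004 m and height (world z) of each of wheel_1, wheel_2, wheel_3, wheel_4, wheel_5, wheel_6 below 0.02 m and horizontal distance between wheel_2 and base_a_spindle2 below 0.004 m and horizontal distance between wheel_3 and base_b_spindle1 below 0.004 m and horizontal distance between wheel_4 and base_b_spindle2 below 0.004 m and horizontal distance between wheel_5 and base_c_spindle1 below 0.004 m and horizontal distance between wheel_6 and base_c_spindle2 below 0.004 m and ((horizontal distance between clip_1 and wheel_1 below 0.004 m and z of clip_1 in the frame of wheel_1 between 0.013 and 0.026 m) or (horizontal distance between clip_2 and wheel_1 below 0.004 m and z of clip_2 in the frame of wheel_1 between 0.013 and 0.026 m) or (horizontal distance between clip_3 and wheel_1 below 0.004 m and z of clip_3 in the frame of wheel_1 between 0.013 and 0.026 m) or (horizontal distance between clip_4 and wheel_1 below 0.004 m and z of clip_4 in the frame of wheel_1 between 0.013 and 0.026 m) or (horizontal distance between clip_5 and wheel_1 below 0.004 m and z of clip_5 in the frame of wheel_1 between 0.013 and 0.026 m) or (horizontal distance between clip_6 and wheel_1 below 0.004 m and z of clip_6 in the frame of wheel_1 between 0.013 and 0.026 m)) and ((horizontal distance between clip_1 and wheel_2 below 0.004 m and z of clip_1 in the frame of wheel_2 between 0.013 and 0.026 m) or (horizontal distance between clip_2 and wheel_2 below 0.004 m and z of clip_2 in the frame of wheel_2 between 0.013 and 0.026 m) or (horizontal distance between clip_3 and wheel_2 below 0.004 m and z of clip_3 in the frame of wheel_2 between 0.013 and 0.026 m) or (horizontal distance between clip_4 and wheel_2 below 0.004 m and z of clip_4 in the frame of wheel_2 between 0.013 and 0.026 m) or (horizontal distance between clip_5 and wheel_2 below 0.004 m and z of clip_5 in the frame of wheel_2 between 0.013 and 0.026 m) or (horizontal distance between clip_6 and wheel_2 below 0.004 m and z of clip_6 in the frame of wheel_2 between 0.013 and 0.026 m)) and ((horizontal distance between clip_1 and wheel_3 below 0.004 m and z of clip_1 in the frame of wheel_3 between 0.013 and 0.026 m) or (horizontal distance between clip_2 and wheel_3 below 0.004 m and z of clip_2 in the frame of wheel_3 between 0.013 and 0.026 m) or (horizontal distance between clip_3 and wheel_3 below 0.004 m and z of clip_3 in the frame of wheel_3 between 0.013 and 0.026 m) or (horizontal distance between clip_4 and wheel_3 below 0.004 m and z of clip_4 in the frame of wheel_3 between 0.013 and 0.026 m) or (horizontal distance between clip_5 and wheel_3 below 0.004 m and z of clip_5 in the frame of wheel_3 between 0.013 and 0.026 m) or (horizontal distance between clip_6 and wheel_3 below 0.004 m and z of clip_6 in the frame of wheel_3 between 0.013 and 0.026 m)) and ((horizontal distance between clip_1 and wheel_4 below 0.004 m and z of clip_1 in the frame of wheel_4 between 0.013 and 0.026 m) or (horizontal distance between clip_2 and wheel_4 below 0.004 m and z of clip_2 in the frame of wheel_4 between 0.013 and 0.026 m) or (horizontal distance between clip_3 and wheel_4 below 0.004 m and z of clip_3 in the frame of wheel_4 between 0.013 and 0.026 m) or (horizontal distance between clip_4 and wheel_4 below 0.004 m and z of clip_4 in the frame of wheel_4 between 0.013 and 0.026 m) or (horizontal distance between clip_5 and wheel_4 below 0.004 m and z of clip_5 in the frame of wheel_4 between 0.013 and 0.026 m) or (horizontal distance between clip_6 and wheel_4 below 0.004 m and z of clip_6 in the frame of wheel_4 between 0.013 and 0.026 m)) and ((horizontal distance between clip_1 and wheel_5 below 0.004 m and z of clip_1 in the frame of wheel_5 between 0.013 and 0.026 m) or (horizontal distance between clip_2 and wheel_5 below 0.004 m and z of clip_2 in the frame of wheel_5 between 0.013 and 0.026 m) or (horizontal distance between clip_3 and wheel_5 below 0.004 m and z of clip_3 in the frame of wheel_5 between 0.013 and 0.026 m) or (horizontal distance between clip_4 and wheel_5 below 0.004 m and z of clip_4 in the frame of wheel_5 between 0.013 and 0.026 m) or (horizontal distance between clip_5 and wheel_5 below 0.004 m and z of clip_5 in the frame of wheel_5 between 0.013 and 0.026 m) or (horizontal distance between clip_6 and wheel_5 below 0.004 m and z of clip_6 in the frame of wheel_5 between 0.013 and 0.026 m)) and ((horizontal distance between clip_1 and wheel_6 below 0.004 m and z of clip_1 in the frame of wheel_6 between 0.013 and 0.026 m) or (horizontal distance between clip_2 and wheel_6 below 0.004 m and z of clip_2 in the frame of wheel_6 between 0.013 and 0.026 m) or (horizontal distance between clip_3 and wheel_6 below 0.004 m and z of clip_3 in the frame of wheel_6 between 0.013 and 0.026 m) or (horizontal distance between clip_4 and wheel_6 below 0.004 m and z of clip_4 in the frame of wheel_6 between 0.013 and 0.026 m) or (horizontal distance between clip_5 and wheel_6 below 0.004 m and z of clip_5 in the frame of wheel_6 between 0.013 and 0.026 m) or (horizontal distance between clip_6 and wheel_6 below 0.004 m and z of clip_6 in the frame of wheel_6 between 0.013 and 0.026 m))), for 0.3 s.
At the end, for the whole second after the job is handed in: each wheel present is on its spindle with a clip in the groove, centred within 4 mm; every other clip lies at mat or bench level (under 11 mm); the fork stands upright (within 0.1 rad) on its pad, within 50 mm of the pad's centre; all at rest (all of step 1 and (height (world z) of clip_1 below 0.011 m or (horizontal distance between clip_1 and wheel_1 below 0.004 m and z of clip_1 in the frame of wheel_1 between 0.013 and 0.026 m) or (horizontal distance between clip_1 and wheel_2 below 0.004 m and z of clip_1 in the frame of wheel_2 between 0.013 and 0.026 m) or (horizontal distance between clip_1 and wheel_3 below 0.004 m and z of clip_1 in the frame of wheel_3 between 0.013 and 0.026 m) or (horizontal distance between clip_1 and wheel_4 below 0.004 m and z of clip_1 in the frame of wheel_4 between 0.013 and 0.026 m) or (horizontal distance between clip_1 and wheel_5 below 0.004 m and z of clip_1 in the frame of wheel_5 between 0.013 and 0.026 m) or (horizontal distance between clip_1 and wheel_6 below 0.004 m and z of clip_1 in the frame of wheel_6 between 0.013 and 0.026 m)) and (height (world z) of clip_2 below 0.011 m or (horizontal distance between clip_2 and wheel_1 below 0.004 m and z of clip_2 in the frame of wheel_1 between 0.013 and 0.026 m) or (horizontal distance between clip_2 and wheel_2 below 0.004 m and z of clip_2 in the frame of wheel_2 between 0.013 and 0.026 m) or (horizontal distance between clip_2 and wheel_3 below 0.004 m and z of clip_2 in the frame of wheel_3 between 0.013 and 0.026 m) or (horizontal distance between clip_2 and wheel_4 below 0.004 m and z of clip_2 in the frame of wheel_4 between 0.013 and 0.026 m) or (horizontal distance between clip_2 and wheel_5 below 0.004 m and z of clip_2 in the frame of wheel_5 between 0.013 and 0.026 m) or (horizontal distance between clip_2 and wheel_6 below 0.004 m and z of clip_2 in the frame of wheel_6 between 0.013 and 0.026 m)) and (height (world z) of clip_3 below 0.011 m or (horizontal distance between clip_3 and wheel_1 below 0.004 m and z of clip_3 in the frame of wheel_1 between 0.013 and 0.026 m) or (horizontal distance between clip_3 and wheel_2 below 0.004 m and z of clip_3 in the frame of wheel_2 between 0.013 and 0.026 m) or (horizontal distance between clip_3 and wheel_3 below 0.004 m and z of clip_3 in the frame of wheel_3 between 0.013 and 0.026 m) or (horizontal distance between clip_3 and wheel_4 below 0.004 m and z of clip_3 in the frame of wheel_4 between 0.013 and 0.026 m) or (horizontal distance between clip_3 and wheel_5 below 0.004 m and z of clip_3 in the frame of wheel_5 between 0.013 and 0.026 m) or (horizontal distance between clip_3 and wheel_6 below 0.004 m and z of clip_3 in the frame of wheel_6 between 0.013 and 0.026 m)) and (height (world z) of clip_4 below 0.011 m or (horizontal distance between clip_4 and wheel_1 below 0.004 m and z of clip_4 in the frame of wheel_1 between 0.013 and 0.026 m) or (horizontal distance between clip_4 and wheel_2 below 0.004 m and z of clip_4 in the frame of wheel_2 between 0.013 and 0.026 m) or (horizontal distance between clip_4 and wheel_3 below 0.004 m and z of clip_4 in the frame of wheel_3 between 0.013 and 0.026 m) or (horizontal distance between clip_4 and wheel_4 below 0.004 m and z of clip_4 in the frame of wheel_4 between 0.013 and 0.026 m) or (horizontal distance between clip_4 and wheel_5 below 0.004 m and z of clip_4 in the frame of wheel_5 between 0.013 and 0.026 m) or (horizontal distance between clip_4 and wheel_6 below 0.004 m and z of clip_4 in the frame of wheel_6 between 0.013 and 0.026 m)) and (height (world z) of clip_5 below 0.011 m or (horizontal distance between clip_5 and wheel_1 below 0.004 m and z of clip_5 in the frame of wheel_1 between 0.013 and 0.026 m) or (horizontal distance between clip_5 and wheel_2 below 0.004 m and z of clip_5 in the frame of wheel_2 between 0.013 and 0.026 m) or (horizontal distance between clip_5 and wheel_3 below 0.004 m and z of clip_5 in the frame of wheel_3 between 0.013 and 0.026 m) or (horizontal distance between clip_5 and wheel_4 below 0.004 m and z of clip_5 in the frame of wheel_4 between 0.013 and 0.026 m) or (horizontal distance between clip_5 and wheel_5 below 0.004 m and z of clip_5 in the frame of wheel_5 between 0.013 and 0.026 m) or (horizontal distance between clip_5 and wheel_6 below 0.004 m and z of clip_5 in the frame of wheel_6 between 0.013 and 0.026 m)) and (height (world z) of clip_6 below 0.011 m or (horizontal distance between clip_6 and wheel_1 below 0.004 m and z of clip_6 in the frame of wheel_1 between 0.013 and 0.026 m) or (horizontal distance between clip_6 and wheel_2 below 0.004 m and z of clip_6 in the frame of wheel_2 between 0.013 and 0.026 m) or (horizontal distance between clip_6 and wheel_3 below 0.004 m and z of clip_6 in the frame of wheel_3 between 0.013 and 0.026 m) or (horizontal distance between clip_6 and wheel_4 below 0.004 m and z of clip_6 in the frame of wheel_4 between 0.013 and 0.026 m) or (horizontal distance between clip_6 and wheel_5 below 0.004 m and z of clip_6 in the frame of wheel_5 between 0.013 and 0.026 m) or (horizontal distance between clip_6 and wheel_6 below 0.004 m and z of clip_6 in the frame of wheel_6 between 0.013 and 0.026 m)) and angle between fork's own z axis and vertical below 0.1 rad and horizontal distance between fork and pad below 0.05 m and height (world z) of fork below 0.008 m and linear speed of each of fork, clip_1, clip_2, clip_3, clip_4, clip_5, clip_6 below 0.03 m/s); the robot touches nothing.
It fails at once if the fingers touch a clip that is within 10 mm of the middle of a spindle's groove (clips are pushed home with the fork) ((contact force between the fingers and clip_1 above 0.5 N and (distance between clip_1 and base_a_spindle1 below 0.01 m or distance between clip_1 and base_a_spindle2 below 0.01 m or distance between clip_1 and base_b_spindle1 below 0.01 m or distance between clip_1 and base_b_spindle2 below 0.01 m or distance between clip_1 and base_c_spindle1 below 0.01 m or distance between clip_1 and base_c_spindle2 below 0.01 m)) or (contact force between the fingers and clip_2 above 0.5 N and (distance between clip_2 and base_a_spindle1 below 0.01 m or distance between clip_2 and base_a_spindle2 below 0.01 m or distance between clip_2 and base_b_spindle1 below 0.01 m or distance between clip_2 and base_b_spindle2 below 0.01 m or distance between clip_2 and base_c_spindle1 below 0.01 m or distance between clip_2 and base_c_spindle2 below 0.01 m)) or (contact force between the fingers and clip_3 above 0.5 N and (distance between clip_3 and base_a_spindle1 below 0.01 m or distance between clip_3 and base_a_spindle2 below 0.01 m or distance between clip_3 and base_b_spindle1 below 0.01 m or distance between clip_3 and base_b_spindle2 below 0.01 m or distance between clip_3 and base_c_spindle1 below 0.01 m or distance between clip_3 and base_c_spindle2 below 0.01 m)) or (contact force between the fingers and clip_4 above 0.5 N and (distance between clip_4 and base_a_spindle1 below 0.01 m or distance between clip_4 and base_a_spindle2 below 0.01 m or distance between clip_4 and base_b_spindle1 below 0.01 m or distance between clip_4 and base_b_spindle2 below 0.01 m or distance between clip_4 and base_c_spindle1 below 0.01 m or distance between clip_4 and base_c_spindle2 below 0.01 m)) or (contact force between the fingers and clip_5 above 0.5 N and (distance between clip_5 and base_a_spindle1 below 0.01 m or distance between clip_5 and base_a_spindle2 below 0.01 m or distance between clip_5 and base_b_spindle1 below 0.01 m or distance between clip_5 and base_b_spindle2 below 0.01 m or distance between clip_5 and base_c_spindle1 below 0.01 m or distance between clip_5 and base_c_spindle2 below 0.01 m)) or (contact force between the fingers and clip_6 above 0.5 N and (distance between clip_6 and base_a_spindle1 below 0.01 m or distance between clip_6 and base_a_spindle2 below 0.01 m or distance between clip_6 and base_b_spindle1 below 0.01 m or distance between clip_6 and base_b_spindle2 below 0.01 m or distance between clip_6 and base_c_spindle1 below 0.01 m or distance between clip_6 and base_c_spindle2 below 0.01 m))).
It fails at once if the paper roll is disturbed (moved more than 30 mm) (distance of paper_roll from where it was at the start of the episode above 0.03 m).
It fails at once if the speaker is disturbed (moved more than 30 mm) (distance of speaker from where it was at the start of the episode above 0.03 m).
It fails at once if the screwdriver is disturbed (moved more than 30 mm) (distance of screwdriver from where it was at the start of the episode above 0.03 m).
Of wheel_1, wheel_2, wheel_3, wheel_4, wheel_5, wheel_6 only 4 to 5 are there at a start; the rules pass over those that are not, and their reading is None.
At some moment in a run one of clip_1, clip_2, clip_3, clip_4, clip_5, clip_6, fork may be knocked a few centimetres aside while the robot is not near it.
Once in a run the grip may slacken for a moment while it holds something.
It also fails if it takes over 210 s, if anything falls off the work surface, if the arm or the gripper's body presses on something with over 40 N, if the wrist force passes 120 N, or if a joint passes its speed limit or range.

## Working session

There is one attempt and no reset: what is moved stays moved. The work goes in short steps, Python scripts to look and compute and a tool call to move; the robot and the scene stay as the last step left them, time stands still between calls to the robot, and variables do not carry over. Pictures are saved under pics/ and viewed, and the job is handed in when it is done.

Besides the shell and the picture viewer there is one more tool, called after "Request:" as a command line: name --argument value ..., lists and objects as JSON in quotes. move_arm: Moves the arm, as the interface text tells. Its arguments: {"type":"object","properties":{"deltas":{"type":"array","items":{"type":"array","items":{"type":"array","items":{"type":"number"}}}}},"required":["deltas"]}

```bash
ls; mkdir -p pics
python3 - <<'E'
from rig import env
import cv2,numpy as np
for n in ["side","top","wrist"]:
    c=env.capture(n)
    cv2.imwrite(f"pics/{n}0.png",cv2.resize(c["color"][:,:,::-1],(800,600),interpolation=cv2.INTER_CUBIC))
    print(n,c["fx"],c["fy"],c["cx"],c["cy"],c.get("origin"),c.get("orientation"),c.get("hand_eye"),[k for k in c])
s=env.sense();print(s)
E
```

```text
pics
side 346.9208510246133 346.9208510246133 260.2107248113328 191.12407282594026 [0.20707664 0.61759289 0.7697961 ] [[-0.9323561   0.2674157  -0.24331243]
 [-0.36136444 -0.7103308   0.60402474]
 [-0.01130661  0.65109062  0.75891579]] None ['color', 'fx', 'fy', 'cx', 'cy', 'origin', 'orientation', 'shot']
top 391.30403394341016 391.30403394341016 257.762811784785 190.1785800889949 [0.20426456 0.02048312 1.48137463] [[-0.00483374  0.98387867 -0.17877192]
 [-0.99988475 -0.00732824 -0.01329579]
 [-0.01439152  0.17868705  0.9838007 ]] None ['color', 'fx', 'fy', 'cx', 'cy', 'origin', 'orientation', 'shot']
wrist 297.3186396354542 297.3186396354542 250.5078509481366 193.13306894235615 None None [[ 9.02891389e-04  9.57204079e-01  2.89412396e-01  7.38443537e-02]
 [ 9.99999585e-01 -9.00261589e-04 -1.42208659e-04  3.26365475e-04]
 [ 1.24424156e-04  2.89412405e-01 -9.57204495e-01 -1.43694340e-01]
 [ 0.00000000e+00  0.00000000e+00  0.00000000e+00  1.00000000e+00]] ['color', 'fx', 'fy', 'cx', 'cy', 'hand_eye', 'shot']
{'time_s': 0.15, 'joints': array([-7.18833405e+01,  1.79819871e+01,  2.59305162e+00,  7.46915949e+01,
       -7.92482410e-04,  8.20013682e+01]), 'joint_velocities': array([ 0.02604778, -0.12110425,  0.25967108, -0.0383739 ,  0.07119287,
       -0.00116629]), 'joint_efforts': array([ 1.58091163e-03, -4.81065738e+01,  2.98815018e+01,  1.39912046e-02,
       -1.10852880e-04, -4.36489330e-06]), 'eef_pos': array([ 0.25296957, -0.51593956,  0.23061115]), 'orientation': array([[ 8.97910168e-01,  4.40178518e-01, -4.50196124e-04],
       [ 4.40178711e-01, -8.97909199e-01,  1.33154098e-03],
       [ 1.81880494e-04, -1.39377093e-03, -9.99999012e-01]]), 'ft_force': array([0.07070214, 0.55361172, 0.83494758]), 'wrist_torque': array([ 0.00242138,  0.01335424, -0.02929618]), 'finger_gap': 0.08526428343947186}
```

View pics/top0.png

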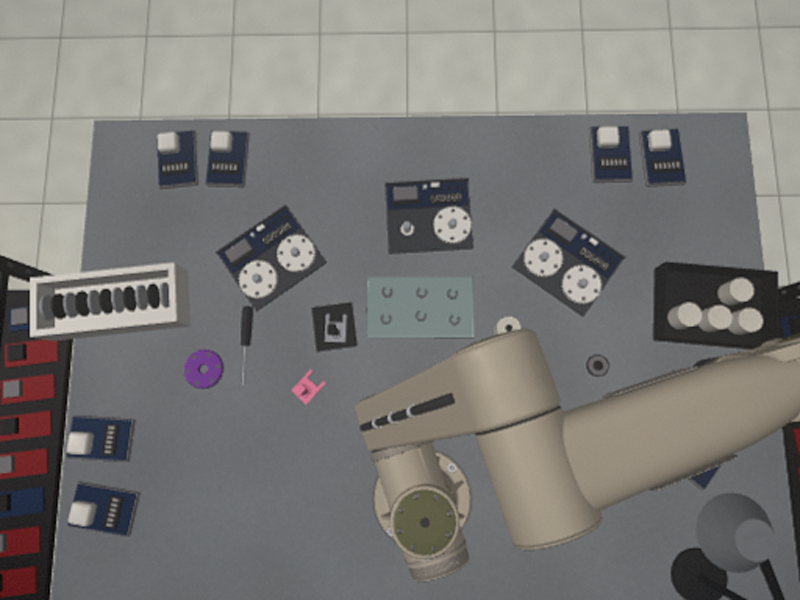

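View pics/side0.png

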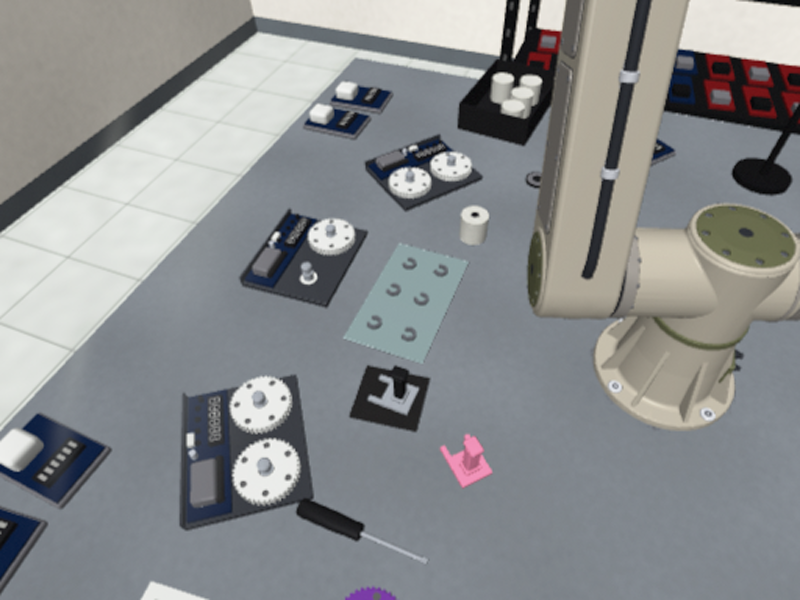

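View pics/wrist0.png

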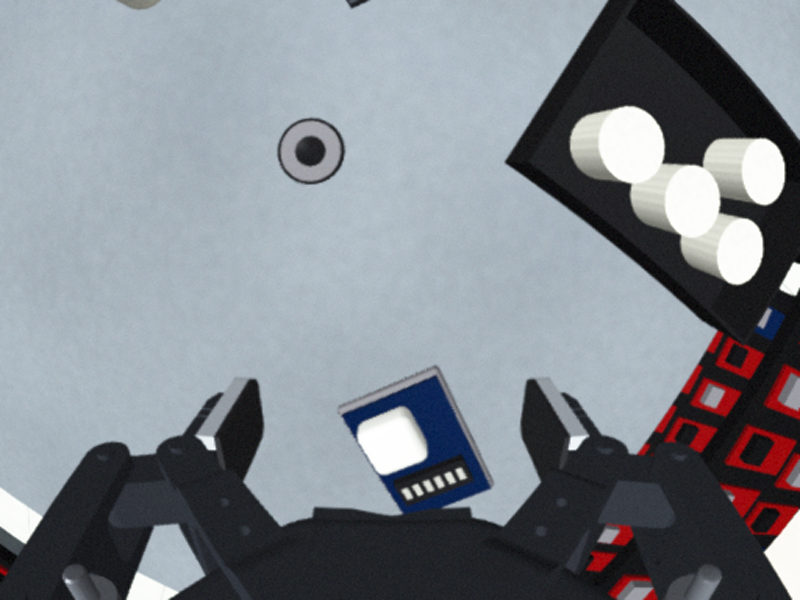

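Pictures: the top view shows base a (wheels near 257,278 and 295,252), base b (bare spindle 407,228, wheel 452,223) and base c (wheels 543,257 and 581,283). There are six clips on the mat (385–455, 290–320). The grey fork stands on the black pad (335,327). Look-alikes are the pink fork (308,387) and the purple wheel (203,368). I'll localise everything now.

```bash
cat > h.py <<'E'
from rig import env
import cv2,numpy as np
def cam(n):
    s=env.sense(); c=env.capture(n)
    if n=="wrist":
        H=c["hand_eye"]; R=s["orientation"];
        c["R"]=R@H[:3,:3]; c["o"]=R@H[:3,3]+s["eef_pos"]; c["fish"]=True
    else: c["R"]=np.array(c["orientation"]); c["o"]=np.array(c["origin"]); c["fish"]=False
    return c
def ray(c,uv):
    x=(uv[0]-c["cx"])/c["fx"]; y=(uv[1]-c["cy"])/c["fy"]
    if c["fish"]:
        r=np.hypot(x,y); k=np.sin(r)/r if r>1e-9 else 1; d=np.array([x*k,-y*k,-np.cos(r)])
    else: d=np.array([x,-y,-1.])
    return c["R"]@d
def onz(c,uv,z):
    d=ray(c,uv); return (c["o"]+d*(z-c["o"][2])/d[2])[:2]
def proj(c,p):
    q=c["R"].T@(np.asarray(p,float)-c["o"]); x,y,z=q[0],-q[1],-q[2]
    if c["fish"]:
        r=np.hypot(x,y); t=np.arctan2(r,z); k=t/r if r>1e-9 else 1/z; return np.array([c["cx"]+c["fx"]*x*k,c["cy"]+c["fy"]*y*k])
    return np.array([c["cx"]+c["fx"]*x/z,c["cy"]+c["fy"]*y/z])
def save(c,name,crop=None,dots=()):
    im=c["color"][:,:,::-1].copy()
    s=3
    if crop: l,t,r,b=crop
    else: l,t,r,b=0,0,512,384
    s=min(800/(r-l),600/(b-t))
    im=cv2.resize(im[t:b,l:r],None,fx=s,fy=s,interpolation=cv2.INTER_CUBIC)
    for d in dots: cv2.circle(im,(int((d[0]-l+.5)*s),int((d[1]-t+.5)*s)),2,(0,0,255),-1)
    cv2.imwrite("pics/"+name,im)
E
python3 - <<'E'
from h import *
for n in ["top","side"]:
    c=cam(n)
    for q,z in [("base_a_spindle1",.03),("wheel_1",.014),("clip_1",.003),("fork",.004),("pad",0),("mat",0),("paper_roll",0),("speaker",0),("screwdriver",0)]:
        r=env.place_of(c,q)
        print(n,q,[(np.round(d["uv"],1).tolist(),round(d["conf"],2),np.round(onz(c,d["uv"],z),4).tolist()) for d in r])
    save(c,n+"1.png",(130,100,410,270) if n=="top" else (100,80,420,350))
E
```

```text
top base_a_spindle1 [([191.9, 162.6], 0.93, [0.5772, 0.2918]), ([166.3, 179.2], 0.77, [0.513, 0.3877])]
top wheel_1 [([132.5, 233.0], 0.74, [0.311, 0.5115]), ([195.9, 161.4], 0.72, [0.586, 0.2793]), ([168.0, 178.9], 0.69, [0.5176, 0.3852]), ([288.8, 143.6], 0.63, [0.6542, -0.0814]), ([371.0, 180.2], 0.62, [0.5064, -0.3917]), ([346.2, 166.4], 0.57, [0.5612, -0.2999]), ([288.0, 143.1], 0.51, [0.6563, -0.0783])]
top clip_1 [([269.0, 201.9], 0.6, [0.4271, -0.0022]), ([287.9, 206.1], 0.56, [0.4104, -0.074]), ([266.6, 185.4], 0.45, [0.4913, 0.0064]), ([246.6, 201.8], 0.45, [0.4281, 0.0833]), ([290.3, 190.7], 0.42, [0.4699, -0.0843]), ([248.0, 186.9], 0.4, [0.486, 0.078])]
top fork [([167.3, 178.2], 0.63, [0.5225, 0.3905]), ([196.0, 252.6], 0.58, [0.2373, 0.2725]), ([215.0, 215.2], 0.54, [0.3773, 0.2034])]
top pad [([214.3, 208.9], 0.73, [0.402, 0.2069])]
top mat [([272.4, 196.9], 0.6, [0.4468, -0.0155])]
top paper_roll [([326.7, 212.6], 0.52, [0.3849, -0.221]), ([372.9, 183.9], 0.21, [0.4947, -0.4021])]
top speaker [([382.2, 237.5], 0.46, [0.2897, -0.4251]), ([166.1, 180.3], 0.17, [0.515, 
[... 550 characters left out ...]
.2934, -0.3905])]
side clip_1 [([257.5, 170.8], 0.62, [0.4904, -0.0664]), ([262.6, 216.6], 0.62, [0.4136, 0.0907]), ([237.4, 206.8], 0.46, [0.4919, 0.0839]), ([279.6, 173.1], 0.44, [0.4238, -0.081]), ([252.1, 186.7], 0.42, [0.4815, -0.0003]), ([267.6, 193.3], 0.4, [0.4299, 0.0075])]
side fork [([298.9, 299.1], 0.92, [0.2517, 0.281]), ([256.5, 254.2], 0.74, [0.3858, 0.2064])]
side pad [([248.9, 255.0], 0.74, [0.4038, 0.2132])]
side mat [([263.8, 190.0], 0.65, [0.4456, -0.0028]), ([166.6, 258.9], 0.42, [0.5929, 0.297])]
side paper_roll [([304.5, 150.8], 0.93, [0.3818, -0.2062])]
side speaker [([341.5, 116.7], 0.58, [0.3088, -0.4235])]
side screwdriver [([230.9, 342.6], 0.81, [0.3587, 0.4231])]
```

View pics/top1.png

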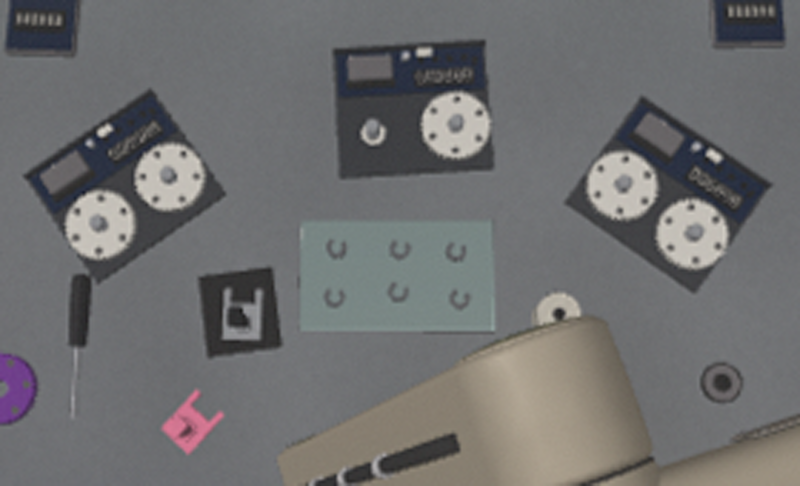

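```bash
cat >> h.py <<'E'
def go(x,y,z,yaw=None):
    """print delta in tool axes; yaw = world heading of tool x axis, degrees"""
    s=env.sense(); R=s["orientation"]; d=R.T@(np.array([x,y,z])-s["eef_pos"])
    y0=np.degrees(np.arctan2(R[1,0],R[0,0])); dy=0 if yaw is None else -((yaw-y0+180)%360-180)
    print("delta",np.round(d,4).tolist(),"turn",round(np.radians(dy),4),"| yaw0",round(y0,2),"q6",round(s["joints"][5],1),"gap",round(s["finger_gap"],4),"t",round(s["time_s"],2), "F",np.round(s["ft_force"],1), "tilt",np.round(R[2],4))
E
python3 -c "
from h import *
go(.43,0,.16,180)"
```

```text
delta [0.3861, -0.3858, 0.0713] turn -2.6858 | yaw0 26.11 q6 82.0 gap 0.0854 t 1.15 F [-0.8  0.6 -0. ] tilt [-0.e+00  1.e-04 -1.e+00]
```

Request:
move_arm --deltas '[[[0.386, -0.386, 0.071, -2.686, -1], [0.386, -0.386, 0.071, -2.686, -1], [0.386, -0.386, 0.071, -2.686, -1], [0.386, -0.386, 0.071, -2.686, -1], [0.386, -0.386, 0.071, -2.686, -1], [0.386, -0.386, 0.071, -2.686, -1], [0.386, -0.386, 0.071, -2.686, -1], [0.386, -0.386, 0.071, -2.686, -1], [0.386, -0.386, 0.071, -2.686, -1], [0.386, -0.386, 0.071, -2.686, -1], [0.386, -0.386, 0.071, -2.686, -1], [0.386, -0.386, 0.071, -2.686, -1], [0.386, -0.386, 0.071, -2.686, -1], [0.386, -0.386, 0.071, -2.686, -1], [0.386, -0.386, 0.071, -2.686, -1], [0.386, -0.386, 0.071, -2.686, -1], [0.386, -0.386, 0.071, -2.686, -1], [0.386, -0.386, 0.071, -2.686, -1], [0.386, -0.386, 0.071, -2.686, -1], [0.386, -0.386, 0.071, -2.686, -1]]]'

```text
time_s: 3.15
eef_pos: [0.4298, 0.0002, 0.1604]
orientation: [[-1.0, 0.003, 0.0], [0.003, 1.0, -0.0], [-0.0, -0.0, -1.0]]
ft_force: [-1.0, 0.3, 0.6]
finger_gap: 0.0855
```

Run:
```python
from h import *
c=cam("wrist")
for q,z in [("clip_1",.003),("fork",.004),("mat",0),("pad",0)]:
    for d in env.place_of(c,q): print(q,np.round(d["uv"],1),round(d["conf"],2),np.round(onz(c,d["uv"],z),4))
save(c,"w1.png"); print(env.sense()["joints"])
```

```text
clip_1 [330.2 168.5] 0.81 [0.4202 0.0844]
clip_1 [248.1 179.7] 0.78 [ 0.4326 -0.0025]
clip_1 [169.8 171. ] 0.73 [ 0.4226 -0.0857]
clip_1 [322.6 228.2] 0.68 [0.4886 0.0809]
clip_1 [180.5 226.5] 0.64 [ 0.4862 -0.0786]
clip_1 [429.5 156.3] 0.58 [0.4029 0.2084]
clip_1 [246.8 227.1] 0.51 [ 0.4863 -0.0042]
fork [476.6  41.9] 0.84 [0.2534 0.2782]
mat [251.  195.3] 0.83 [0.4506 0.0005]
pad [430.3 156.1] 0.89 [0.4031 0.2116]
[-1.07060671e+01  4.08706444e+00 -2.48382505e+01  6.10717100e+01
 -6.92173455e-03 -1.06555354e+01]
```

View pics/w1.png

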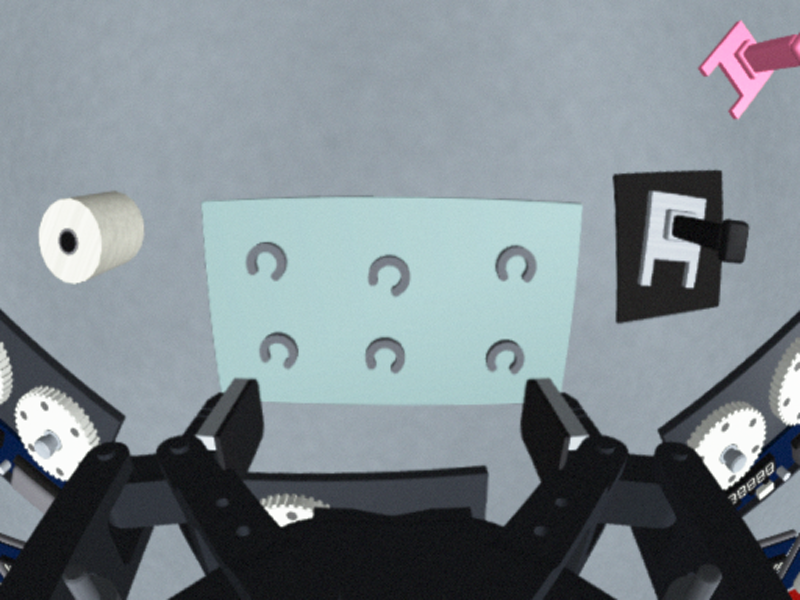

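```bash
cat > clips.py <<'E'
from h import *
from scipy.optimize import minimize
def cpoly(x,y,th):
    h=13.7e-3
    # outer: circle r 13.7 approx; mouth +-5 mm
    a=np.linspace(np.radians(22),np.radians(338),60)
    # tips at x=10mm, outer y there sqrt(13.7^2-10^2)=9.4 
    ao=np.linspace(np.arctan2(9.0,10.),2*np.pi-np.arctan2(9.0,10.),60); ro=np.clip(13.5e-3,0,1)
    ai=np.linspace(np.arctan2(5.,5.),2*np.pi-np.arctan2(5.,5.),40); ri=7.1e-3
    P=np.vstack([np.c_[ro*np.cos(ao),ro*np.sin(ao)],[[.010,-.005]],np.c_[ri*np.cos(ai),ri*np.sin(ai)][::-1],[[.010,.005]]])
    c,s=np.cos(th),np.sin(th)
    return P@np.array([[c,s],[-s,c]])+[x,y]
def fit(c,p0,z0=.003,th0s=None,S=6,W=36):
    uv=proj(c,[p0[0],p0[1],z0+.005]); l,t=int(uv[0]-W/2*1.3),int(uv[1]-W/2*1.3); n=int(W*1.3)
    l=max(l,0);t=max(t,0)
    im=cv2.cvtColor(c["color"][t:t+n,l:l+n],cv2.COLOR_RGB2GRAY).astype(np.float32)
    bg=np.percentile(im,75); fg=np.percentile(im,4)
    m=np.clip((bg-im)/(bg-fg),0,1)
    def render(v):
        M=np.zeros((m.shape[0]*S,m.shape[1]*S),np.uint8)
        for z in (z0,z0+.003,z0+.006):
            P=cpoly(*v[:2],v[2]); q=np.array([proj(c,[a,b,z]) for a,b in P])-[l,t]
            cv2.fillPoly(M,[np.round((q+.5)*S*8).astype(np.int32)],1,shift=3)
        return cv2.resize(M.astype(np.float32),(m.shape[1],m.shape[0]),interpolation=cv2.INTER_AREA)
    f=lambda v:float(np.sum((render([v[0]/1e3+p0[0],v[1]/1e3+p0[1],v[2]/10])-m)**2))
    best=None
    for th in (th0s if th0s is not None else np.radians(np.arange(0,360,45))):
        r=minimize(f,[0,0,th*10],method="Nelder-Mead",options=dict(initial_simplex=[[0,0,th*10],[3,0,th*10],[0,3,th*10],[0,0,th*10+3]],maxiter=60))
        if best is None or r.fun<best.fun: best=r
    r=minimize(f,best.x,method="Nelder-Mead",options=dict(initial_simplex=[best.x,best.x+[.7,0,0],best.x+[0,.7,0],best.x+[0,0,.7]],xatol=.02,fatol=.01))
    v=r.x
    return np.array([v[0]/1e3+p0[0],v[1]/1e3+p0[1]]),np.degrees(v[2]/10)%360,r.fun,float(m.sum())
def boot(c):
    return [d for d in env.place_of(c,"clip_1") if d["conf"]>.25]
E
python3 - <<'E'
from clips import *
c=cam("wrist")
for d in boot(c):
    p=onz(c,d["uv"],.003)
    if abs(p[1])>.14: continue
    r=fit(c,p); print(np.round(p,4),np.round(r[0],4),round(r[1],1),round(r[2],1),round(r[3]))
E
```

```text
[0.4893 0.0821] [0.488  0.0801] 355.4 167.3 323
[ 0.4201 -0.0826] [ 0.4177 -0.0842] 344.8 14.8 372
[ 0.486  -0.0027] [ 0.4853 -0.0051] 350.0 12.7 364
[0.4197 0.0822] [0.4207 0.0828] 0.0 17.2 372
[ 0.4292 -0.0045] [ 0.4277 -0.0021] 334.3 13.6 367
```

```bash
python3 -c "
from h import *
go(.4177,-.0842,.05,164.8)
go(.4177,-.0842,.005,164.8)"
```

```text
delta [0.012, -0.0843, 0.1103] turn 0.2649 | yaw0 179.98 q6 -10.7 gap 0.0855 t 3.5 F [-0.7  0.6 -0.2] tilt [ 0.e+00 -1.e-04 -1.e+00]
delta [0.012, -0.0843, 0.1553] turn 0.2649 | yaw0 179.98 q6 -10.7 gap 0.0855 t 3.5 F [-0.7  0.6 -0.2] tilt [ 0.e+00 -1.e-04 -1.e+00]
```

Request:
move_arm --deltas '[[[0.012, -0.0843, 0.08, 0.265, 0], [0.012, -0.0843, 0.08, 0.265, 0], [0.012, -0.0843, 0.11, 0.265, 0], [0.012, -0.0843, 0.11, 0.265, 0], [0.012, -0.0843, 0.13, 0.265, 0], [0.012, -0.0843, 0.145, 0.265, 0], [0.012, -0.0843, 0.155, 0.265, 0], [0.012, -0.0843, 0.155, 0.265, 0]]]'

```text
time_s: 4.3
eef_pos: [0.4175, -0.0835, 0.0052]
orientation: [[-0.965, 0.262, -0.001], [0.262, 0.965, 0.001], [0.001, 0.0, -1.0]]
ft_force: [0.6, 0.9, 0.1]
finger_gap: 0.0426
```

Run:
```python
from h import *
c=cam("wrist"); save(c,"w2.png",(130,100,380,290))
go(.4177,-.0842,.005,164.8)
```

```text
delta [0.0002, -0.0005, 0.0008] turn 0.0005 | yaw0 164.83 q6 -7.0 gap 0.0425 t 4.35 F [ 0.2 -0.7 -0.6] tilt [ 1.e-04  1.e-04 -1.e+00]
```

View pics/w2.png

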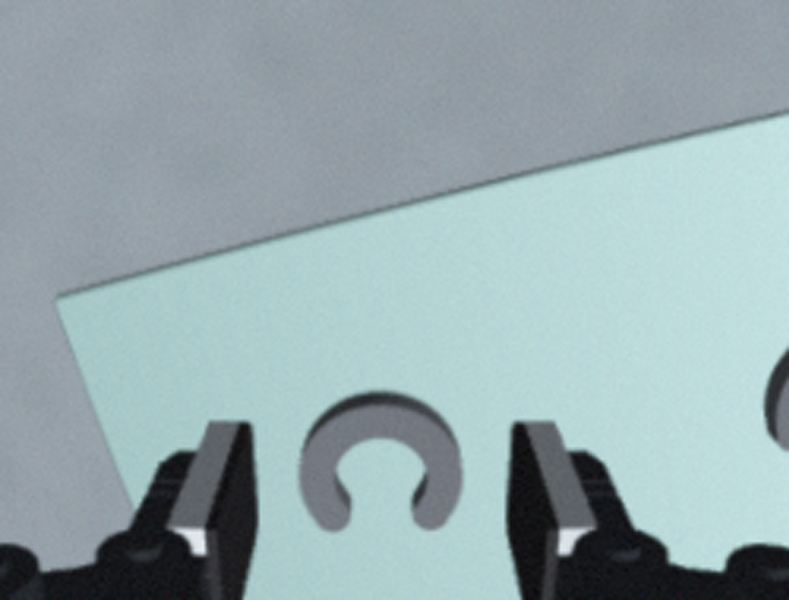

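Request:
move_arm --deltas '[[[0, 0, 0.001, 0, 1], [0, 0, 0.001, 0, 1], [0, 0, 0.001, 0, 1], [0, 0, 0.001, 0, 1], [0, 0, 0.001, 0, 1], [0, 0, 0.001, 0, 1], [0, 0, -0.02, 0, 1], [0, 0, -0.05, 0, 1], [0, 0, -0.1, 0, 1], [0, 0, -0.13, 0, 1]]]'

```text
time_s: 5.35
eef_pos: [0.4191, -0.0841, 0.1396]
orientation: [[-0.965, 0.261, 0.004], [0.261, 0.965, -0.001], [-0.004, -0.0, -1.0]]
ft_force: [0.9, -0.9, -0.4]
finger_gap: 0.0215
```

Run:
```python
from h import *
c=cam("wrist"); save(c,"w3.png",(130,100,380,290))
c=cam("wrist"); print(env.sense()["finger_gap"])
```

```text
0.0218298939523946
```

View pics/w3.png

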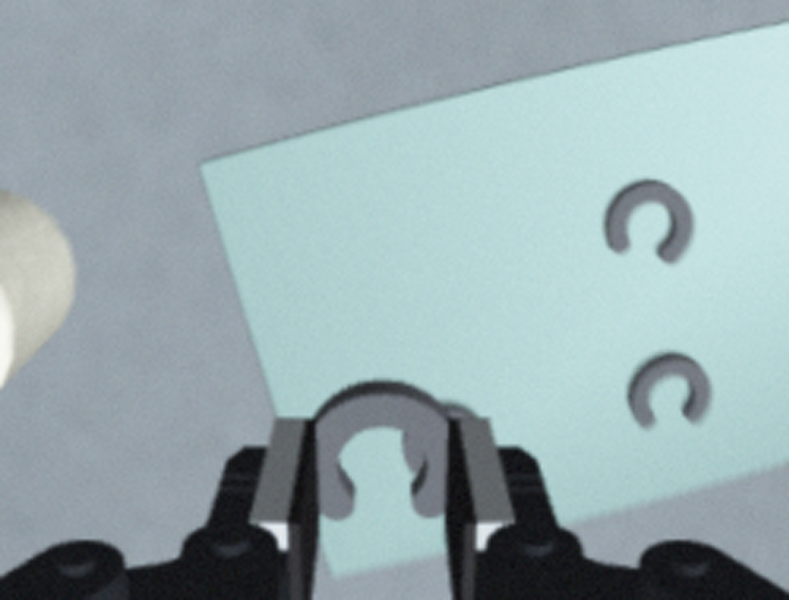

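```bash
python3 -c "
from h import *
go(.445,-.29,.15,148)"
```

```text
delta [-0.0764, -0.1917, -0.008] turn 0.294 | yaw0 164.85 q6 -7.0 gap 0.0218 t 5.45 F [ 0.9 -0.5 -1. ] tilt [-0.0098 -0.0011 -1.    ]
```

Request:
move_arm --deltas '[[[-0.076, -0.192, -0.008, 0.294, 1], [-0.076, -0.192, -0.008, 0.294, 1], [-0.076, -0.192, -0.008, 0.294, 1], [-0.076, -0.192, -0.008, 0.294, 1], [-0.076, -0.192, -0.008, 0.294, 1], [-0.076, -0.192, -0.008, 0.294, 1], [-0.076, -0.192, -0.008, 0.294, 1], [-0.076, -0.192, -0.008, 0.294, 1], [-0.076, -0.192, -0.008, 0.294, 1]]]'

```text
time_s: 6.35
eef_pos: [0.4444, -0.2885, 0.15]
orientation: [[-0.849, 0.528, 0.009], [0.528, 0.849, -0.003], [-0.009, 0.002, -1.0]]
ft_force: [-0.3, 0.8, -0.4]
finger_gap: 0.0214
```

Run:
```python
from h import *
c=cam("wrist"); print(env.sense()["eef_pos"])
ds=[]
for d in env.place_of(c,"base_c_spindle1"): print("sp",np.round(d["uv"],1),round(d["conf"],2),np.round(onz(c,d["uv"],.03),4)); ds.append(d["uv"])
for d in env.trace(c,"wheel_1"):
    if d["conf"]<.3: continue
    m=d["pixels"].astype(np.uint8); cs,_=cv2.findContours(m,0,1); k=max(cs,key=cv2.contourArea)[:,0,:]
    P=np.array([onz(c,p,.03) for p in k]); print("wheel",round(d["conf"],2),d["box"], len(P),P.min(0).round(4),P.max(0).round(4))
    (x,y),r=cv2.minEnclosingCircle((P*1e3).astype(np.float32)); print("  mec",round(x,1),round(y,1),round(r,1))
save(c,"w4.png",None,ds)
```

```text
[ 0.44451536 -0.28872541  0.15008995]
wheel 0.79 [253.8, 241.6, 342.2, 311.7] 114 [ 0.5174 -0.2836] [ 0.5786 -0.255 ]
  mec 547.9 -274.2 30.9
wheel 0.69 [444.6, 199.4, 503.9, 269.6] 178 [ 0.5927 -0.1344] [ 0.6971 -0.0349]
  mec 646.2 -85.8 53.5
wheel 0.65 [149.8, 234.3, 243.6, 300.2] 151 [ 0.4485 -0.4259] [ 0.4913 -0.348 ]
  mec 470.0 -387.0 39.0
```

View pics/w4.png

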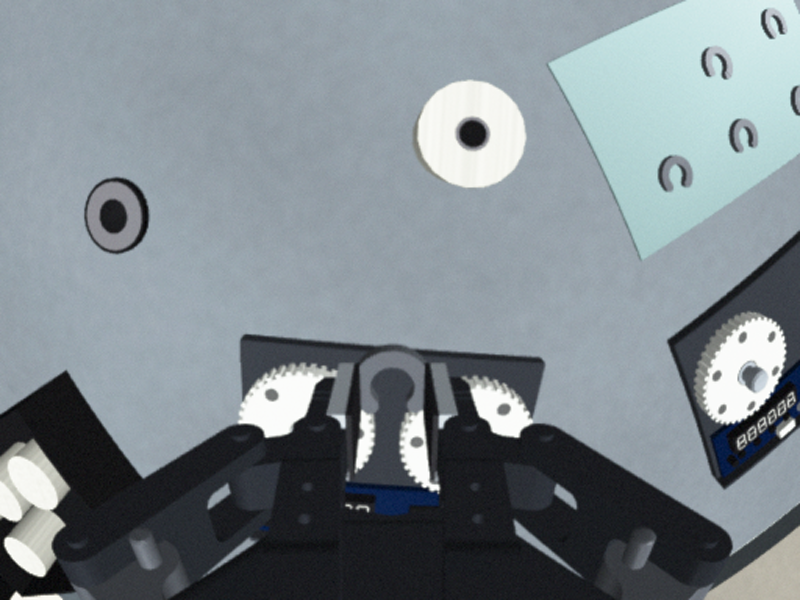

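```bash
python3 -c "
from h import *
go(.476,-.333,.15,-12)"
```

```text
delta [-0.0497, -0.0205, 0.0007] turn 2.7938 | yaw0 148.07 q6 -9.9 gap 0.0216 t 6.5 F [0.8 0.4 0. ] tilt [-0.0099  0.0018 -0.9999]
```

Request:
move_arm --deltas '[[[-0.05, -0.02, 0.001, 2.79, 1], [-0.05, -0.02, 0.001, 2.79, 1], [-0.05, -0.02, 0.001, 2.79, 1], [-0.05, -0.02, 0.001, 2.79, 1], [-0.05, -0.02, 0.001, 2.79, 1], [-0.05, -0.02, 0.001, 2.79, 1], [-0.05, -0.02, 0.001, 2.79, 1], [-0.05, -0.02, 0.001, 2.79, 1], [-0.05, -0.02, 0.001, 2.79, 1], [-0.05, -0.02, 0.001, 2.79, 1], [-0.05, -0.02, 0.001, 2.79, 1], [-0.05, -0.02, 0.001, 2.79, 1], [-0.05, -0.02, 0.001, 2.79, 1], [-0.05, -0.02, 0.001, 2.79, 1], [-0.05, -0.02, 0.001, 2.79, 1], [-0.05, -0.02, 0.001, 2.79, 1], [-0.05, -0.02, 0.001, 2.79, 1], [-0.05, -0.02, 0.001, 2.79, 1], [-0.05, -0.02, 0.001, 2.79, 1], [-0.05, -0.02, 0.001, 2.79, 1]]]'

```text
time_s: 8.5
eef_pos: [0.4766, -0.3323, 0.1497]
orientation: [[0.979, -0.204, 0.009], [-0.204, -0.979, -0.004], [0.01, 0.002, -1.0]]
ft_force: [1.1, 0.5, 0.1]
finger_gap: 0.0213
```

```bash
cat > sp.py <<'E'
from h import *
def spin(c):
    ds=[]
    for d in env.place_of(c,"base_c_spindle1"):
        if d["conf"]<.3: continue
        print("sp",np.round(d["uv"],1),round(d["conf"],2),np.round(onz(c,d["uv"],.03),4)); ds.append(d["uv"])
    for d in env.trace(c,"wheel_1"):
        if d["conf"]<.3: continue
        m=d["pixels"].astype(np.uint8); cs,_=cv2.findContours(m,0,1); k=max(cs,key=cv2.contourArea)[:,0,:]
        P=np.array([onz(c,p,.03) for p in k])
        (x,y),r=cv2.minEnclosingCircle((P*1e3).astype(np.float32)); print("wheel",round(d["conf"],2),np.round(d["box"]),"mec",round(x,1),round(y,1),round(r,1))
    return ds
E
python3 - <<'E'
from sp import *
c=cam("wrist"); print(env.sense()["eef_pos"]); ds=spin(c)
save(c,"w5.png",None,ds)
go(.476,-.333,.15,-12)
E
```

```text
[ 0.47658679 -0.33233477  0.14972113]
sp [312.  153.6] 0.86 [ 0.4975 -0.3941]
sp [195.2 103.2] 0.82 [ 0.5633 -0.3007]
wheel 0.85 [  0.  48.  37. 126.] mec 647.8 -91.8 47.4
wheel 0.61 [256. 102. 361. 203.] mec 498.8 -391.9 47.9
wheel 0.58 [147.  49. 252. 151.] mec 565.7 -301.9 47.1
delta [-0.0005, 0.0006, -0.0003] turn 0.0061 | yaw0 -11.65 q6 148.7 gap 0.0215 t 8.65 F [ 0.4  0.2 -0.5] tilt [ 0.01    0.0018 -0.9999]
```

View pics/w5.png

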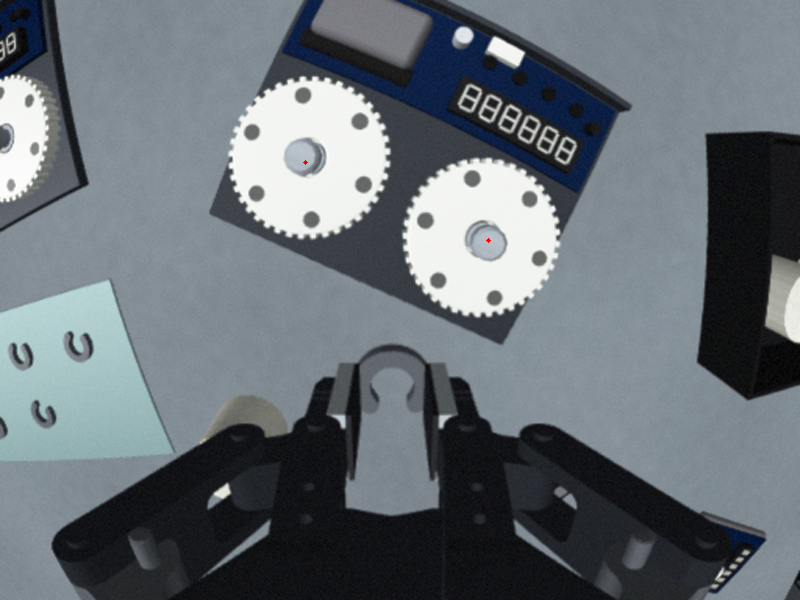

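```bash
cat >> sp.py <<'E'
def overlay(c,name,centers,pix=45,zr=((.048,.01),(.03,.046))):
    ims=[]
    for p in centers:
        uv=proj(c,[p[0],p[1],.04]); l,t=int(uv[0]-pix/2),int(uv[1]-pix/2); l=max(l,0); t=max(t,0)
        s=8; im=cv2.resize(c["color"][t:t+pix,l:l+pix,::-1],None,fx=s,fy=s,interpolation=cv2.INTER_CUBIC)
        for z,r in zr:
            a=np.linspace(0,2*np.pi,80); q=np.array([proj(c,[p[0]+r*np.cos(k),p[1]+r*np.sin(k),z]) for k in a])
            cv2.polylines(im,[np.round((q-[l,t]+.5)*s).astype(np.int32)],True,(0,0,255),1)
        ims.append(im)
    h=min(i.shape[0] for i in ims); cv2.imwrite("pics/"+name,np.hstack([i[:h] for i in ims]))
E
python3 - <<'E'
from sp import *
c=cam("wrist"); overlay(c,"o1.png",[(.5657,-.3019),(.4988,-.3919)])
E
```

```text
(no output)
```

View pics/o1.png

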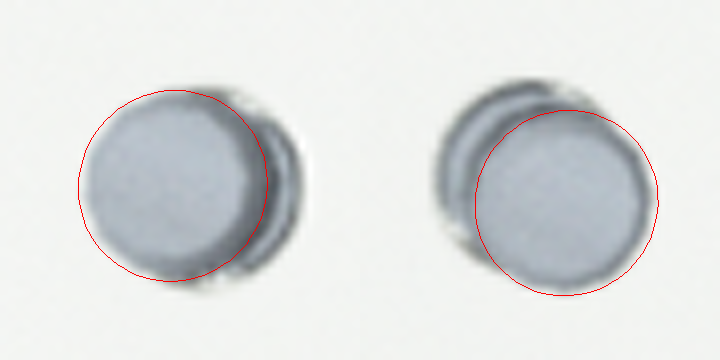

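```bash
python3 -c "
from h import *
go(.4785,-.3757,.08,143.4)"
```

```text
delta [0.0099, 0.0418, 0.0699] turn -2.7066 | yaw0 -11.68 q6 148.8 gap 0.0216 t 8.7 F [ 0.1 -0.8 -0.2] tilt [ 0.0099  0.0018 -0.9999]
```

Request:
move_arm --deltas '[[[0.0099, 0.0418, 0.07, -2.707, 1], [0.0099, 0.0418, 0.07, -2.707, 1], [0.0099, 0.0418, 0.07, -2.707, 1], [0.0099, 0.0418, 0.07, -2.707, 1], [0.0099, 0.0418, 0.07, -2.707, 1], [0.0099, 0.0418, 0.07, -2.707, 1], [0.0099, 0.0418, 0.07, -2.707, 1], [0.0099, 0.0418, 0.07, -2.707, 1], [0.0099, 0.0418, 0.07, -2.707, 1], [0.0099, 0.0418, 0.07, -2.707, 1], [0.0099, 0.0418, 0.07, -2.707, 1], [0.0099, 0.0418, 0.07, -2.707, 1], [0.0099, 0.0418, 0.07, -2.707, 1], [0.0099, 0.0418, 0.07, -2.707, 1], [0.0099, 0.0418, 0.07, -2.707, 1], [0.0099, 0.0418, 0.07, -2.707, 1], [0.0099, 0.0418, 0.07, -2.707, 1], [0.0099, 0.0418, 0.07, -2.707, 1], [0.0099, 0.0418, 0.07, -2.707, 1], [0.0099, 0.0418, 0.07, -2.707, 1]]]'

```text
time_s: 10.7
eef_pos: [0.4785, -0.3757, 0.0799]
orientation: [[-0.801, 0.598, 0.009], [0.598, 0.802, -0.004], [-0.01, 0.003, -1.0]]
ft_force: [-0.1, -0.5, -0.0]
finger_gap: 0.0216
```

```bash
python3 -c "
from h import *
c=cam('wrist');save(c,'w6.png',(130,120,390,315))
go(.4785,-.3757,.032,143.4)"
```

```text
delta [0.0004, -0.0001, 0.0479] turn -0.0022 | yaw0 143.28 q6 -9.1 gap 0.0213 t 10.75 F [ 1.3 -0.3 -0.9] tilt [-0.0097  0.0026 -0.9999]
```

View pics/w6.png

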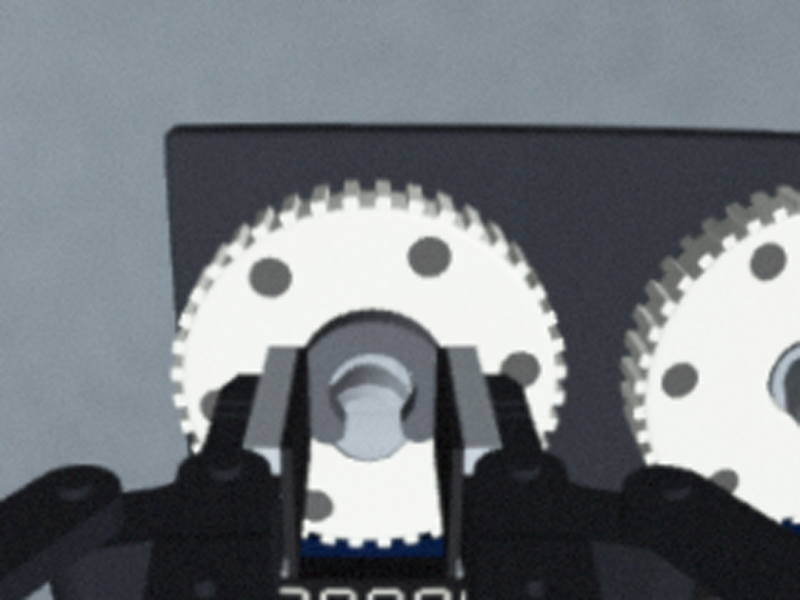

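Request:
move_arm --deltas '[[[0, 0, 0.025, 0, 1], [0, 0, 0.04, 0, 1], [0, 0, 0.0475, 0, 1], [0, 0, 0.0475, 0, 1], [0, 0, 0.0475, 0, 1]]]'

```text
time_s: 11.25
eef_pos: [0.479, -0.3759, 0.0328]
orientation: [[-0.801, 0.599, 0.009], [0.599, 0.801, -0.004], [-0.01, 0.003, -1.0]]
ft_force: [-0.5, 0.8, -0.1]
finger_gap: 0.0215
```

```bash
python3 -c "
from h import *
c=cam('wrist');save(c,'w7.png',(130,120,390,315))
go(.4785,-.3757,.032,143.4)"
```

```text
delta [0.0007, -0.0001, 0.0008] turn -0.0029 | yaw0 143.23 q6 -9.0 gap 0.0217 t 11.3 F [-0.1  0.4  1.8] tilt [-0.0102  0.0025 -0.9999]
```

View pics/w7.png

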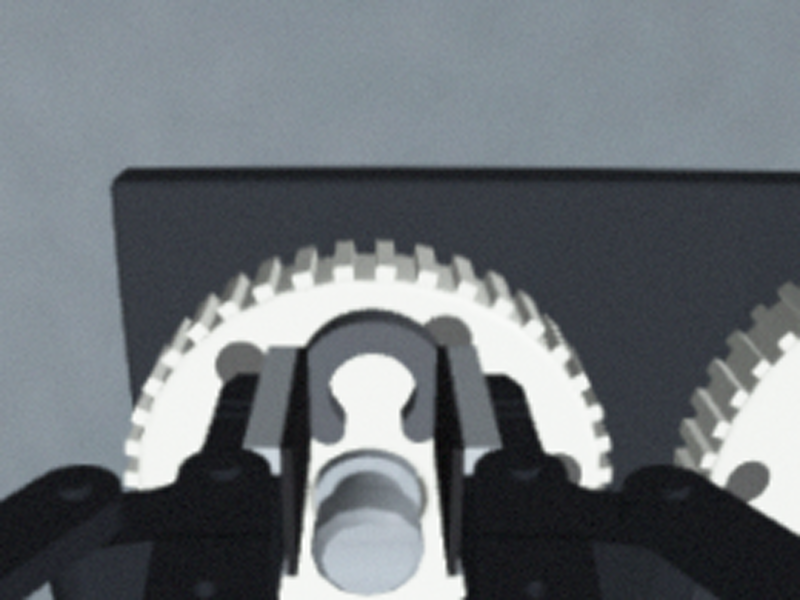

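Request:
move_arm --deltas '[[[0, 0, 0.0005, 0, 0], [0, 0, 0.0005, 0, 0], [0, 0, 0.0005, 0, 0], [0, 0, 0.0005, 0, 0], [0, 0, -0.015, 0, 0], [0, 0, -0.05, 0, 0], [0, 0, -0.1, 0, 0], [0, 0, -0.1, 0, 0], [0, 0, -0.1, 0, 0]]]'

```text
time_s: 12.2
eef_pos: [0.479, -0.3766, 0.1347]
orientation: [[-0.801, 0.599, 0.012], [0.599, 0.801, -0.007], [-0.014, 0.002, -1.0]]
ft_force: [-0.8, 0.4, -0.4]
finger_gap: 0.0429
```

```bash
python3 -c "
from h import *
c=cam('wrist');save(c,'w8.png',(100,90,390,310))
go(.43,-.079,.15,180)"
```

```text
delta [0.2159, 0.2089, -0.0189] turn -0.6418 | yaw0 143.23 q6 -9.1 gap 0.0429 t 12.25 F [-0.   0.7 -0.5] tilt [-0.0108  0.0025 -0.9999]
```

View pics/w8.png

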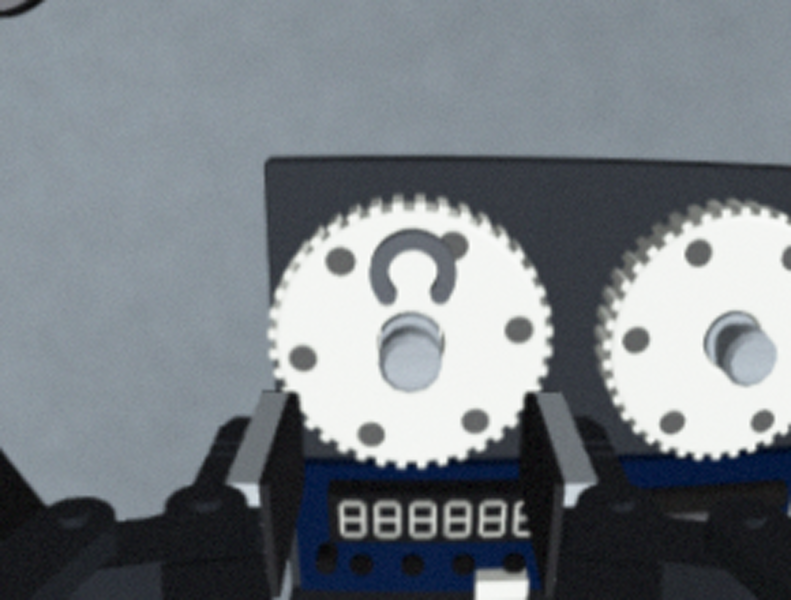

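```bash
python3 -c "
from h import *
go(.41,-.035,.15,175)"
```

```text
delta [0.2583, 0.2321, -0.0193] turn -0.5545 | yaw0 143.23 q6 -9.1 gap 0.0429 t 12.25 F [-0.   0.7 -0.5] tilt [-0.0108  0.0025 -0.9999]
```

Request:
move_arm --deltas '[[[0.258, 0.232, -0.019, -0.555, 0], [0.258, 0.232, -0.019, -0.555, 0], [0.258, 0.232, -0.019, -0.555, 0], [0.258, 0.232, -0.019, -0.555, 0], [0.258, 0.232, -0.019, -0.555, 0], [0.258, 0.232, -0.019, -0.555, 0], [0.258, 0.232, -0.019, -0.555, 0], [0.258, 0.232, -0.019, -0.555, 0], [0.258, 0.232, -0.019, -0.555, 0], [0.258, 0.232, -0.019, -0.555, 0], [0.258, 0.232, -0.019, -0.555, 0]]]'

```text
time_s: 13.35
eef_pos: [0.4103, -0.0364, 0.1491]
orientation: [[-0.996, 0.089, 0.009], [0.089, 0.996, -0.005], [-0.01, -0.004, -1.0]]
ft_force: [0.6, -0.3, 0.6]
finger_gap: 0.0429
```

Run:
```python
from clips import *
c=cam("wrist"); ds=[]
for d in boot(c):
    p=onz(c,d["uv"],.003)
    if abs(p[1])>.14: continue
    r=fit(c,p,th0s=np.radians([-30,0,30])); print(np.round(p,4),np.round(r[0],4),round(r[1],1),round(r[2],1),round(r[3])); ds+= [proj(c,[*q,.009]) for q in cpoly(*r[0],np.radians(r[1]))]
save(c,"w9.png",None,ds)
go(.486,-.079,.05,180)
```

```text
[0.4226 0.0833] [0.4206 0.0829] 357.4 21.1 363
[ 0.4278 -0.0024] [ 0.4278 -0.0021] 334.8 16.0 383
[ 0.4839 -0.0032] [ 0.4858 -0.0038] 340.1 336.8 606
[ 0.4857 -0.0776] [ 0.4977 -0.0986] 81.0 290.9 655
[0.4865 0.0774] [0.488  0.0801] 355.1 21.5 337
delta [-0.0782, -0.0353, 0.1002] turn -0.0891 | yaw0 174.9 q6 -11.1 gap 0.0424 t 13.45 F [0.  0.2 1. ] tilt [-0.0098 -0.0036 -0.9999]
```

View pics/w9.png

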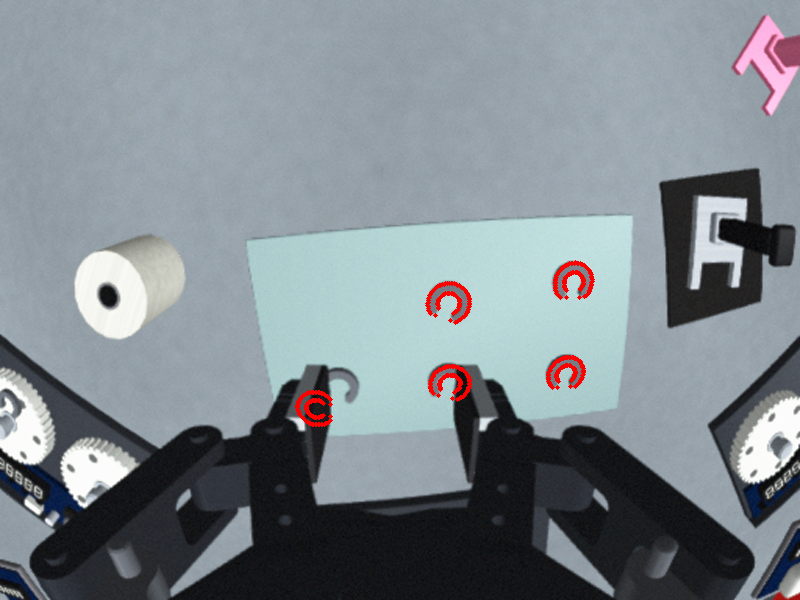

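Run:
```python
from clips import *
go(.4278,-.0021,.0045,154.6)
```

```text
delta [-0.013, 0.0362, 0.1448] turn 0.3542 | yaw0 174.9 q6 -11.1 gap 0.0424 t 13.45 F [0.  0.2 1. ] tilt [-0.0098 -0.0036 -0.9999]
```

Request:
move_arm --deltas '[[[-0.013, 0.0362, 0.06, 0.354, 0], [-0.013, 0.0362, 0.08, 0.354, 0], [-0.013, 0.0362, 0.1, 0.354, 0], [-0.013, 0.0362, 0.12, 0.354, 0], [-0.013, 0.0362, 0.135, 0.354, 0], [-0.013, 0.0362, 0.144, 0.354, 0], [-0.013, 0.0362, 0.1445, 0.354, 0], [-0.013, 0.0362, 0.1445, 0.354, 0], [-0.013, 0.0362, 0.1445, 0.354, 0]]]'

```text
time_s: 14.35
eef_pos: [0.4286, -0.0025, 0.0055]
orientation: [[-0.903, 0.429, 0.011], [0.429, 0.903, -0.005], [-0.012, 0.0, -1.0]]
ft_force: [-0.2, 0.0, -0.3]
finger_gap: 0.0429
```

Run:
```python
from h import *
c=cam("wrist"); save(c,"w10.png",(130,100,380,290))
go(.4278,-.0021,.0045,154.6)
```

```text
delta [0.0009, -0.0001, 0.0011] turn -0.0 | yaw0 154.6 q6 14.4 gap 0.0426 t 14.4 F [ 0.7 -0.7  0.3] tilt [-1.200e-02  5.000e-04 -9.999e-01]
```

View pics/w10.png

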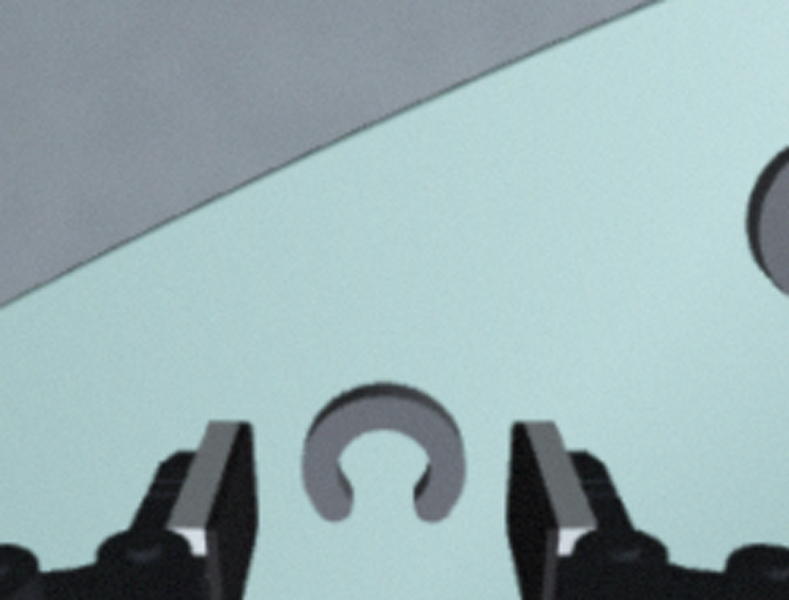

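Request:
move_arm --deltas '[[[0.0009, 0, 0.001, 0, 1], [0.0009, 0, 0.001, 0, 1], [0.0009, 0, 0.001, 0, 1], [0.0009, 0, 0.001, 0, 1], [0.0009, 0, 0.001, 0, 1], [0.0009, 0, 0.001, 0, 1], [0.0009, 0, -0.01, 0, 1], [0.0009, 0, -0.04, 0, 1], [0.0009, 0, -0.08, 0, 1], [0.0009, 0, -0.1, 0, 1], [0.0009, 0, -0.1, 0, 1], [0.0009, 0, -0.1, 0, 1]]]'

```text
time_s: 15.6
eef_pos: [0.427, -0.0016, 0.1059]
orientation: [[-0.903, 0.429, 0.013], [0.429, 0.903, -0.005], [-0.013, 0.001, -1.0]]
ft_force: [0.6, 0.5, 0.5]
finger_gap: 0.0216
```

Run:
```python
from h import *
c=cam("wrist"); save(c,"w11.png",(130,100,380,290))
d=np.array([.803,-.596]); p=np.array([.5663,-.3012])-.026*d; print(p)
go(*p,.1,143.4)
```

```text
[ 0.545422 -0.285704]
delta [-0.2295, -0.2056, 0.0076] turn 0.1954 | yaw0 154.6 q6 14.5 gap 0.022 t 15.65 F [ 0.8 -0.7 -1.5] tilt [-1.150e-02  3.000e-04 -9.999e-01]
```

View pics/w11.png

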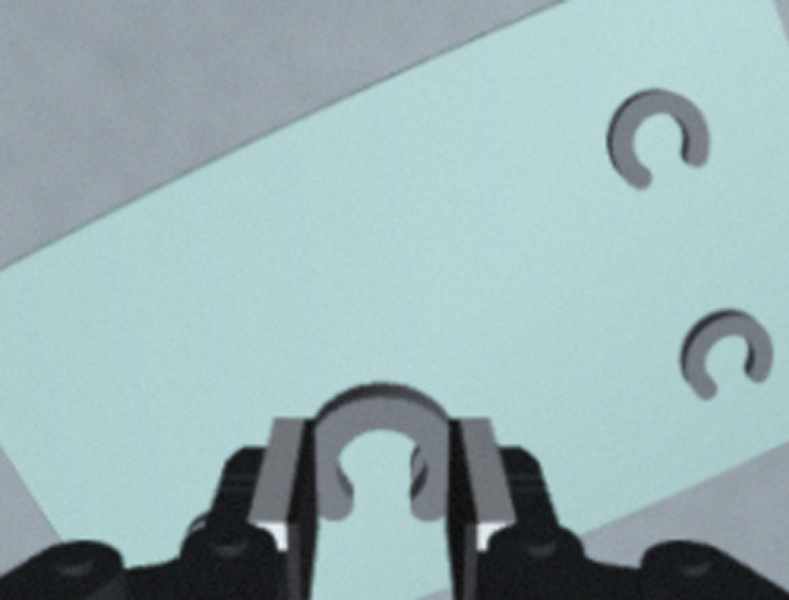

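Request:
move_arm --deltas '[[[-0.2295, -0.2056, 0.008, 0.195, 1], [-0.2295, -0.2056, 0.008, 0.195, 1], [-0.2295, -0.2056, 0.008, 0.195, 1], [-0.2295, -0.2056, 0.008, 0.195, 1], [-0.2295, -0.2056, 0.008, 0.195, 1], [-0.2295, -0.2056, 0.008, 0.195, 1], [-0.2295, -0.2056, 0.008, 0.195, 1], [-0.2295, -0.2056, 0.008, 0.195, 1], [-0.2295, -0.2056, 0.02, 0.195, 1], [-0.2295, -0.2056, 0.02, 0.195, 1], [-0.2295, -0.2056, 0.02, 0.195, 1]]]'

```text
time_s: 16.75
eef_pos: [0.5446, -0.2837, 0.0868]
orientation: [[-0.804, 0.595, 0.009], [0.595, 0.804, -0.003], [-0.009, 0.003, -1.0]]
ft_force: [-0.4, 0.5, -0.7]
finger_gap: 0.0215
```

Run:
```python
from h import *
c=cam("wrist"); save(c,"w12.png",(130,120,390,315))
go(.5454,-.2857,.0325,143.4)
```

```text
delta [-0.0007, -0.0012, 0.0549] turn 0.002 | yaw0 143.52 q6 1.4 gap 0.0221 t 16.8 F [ 0.5 -0.1  0.4] tilt [-0.0101  0.0026 -0.9999]
```

View pics/w12.png

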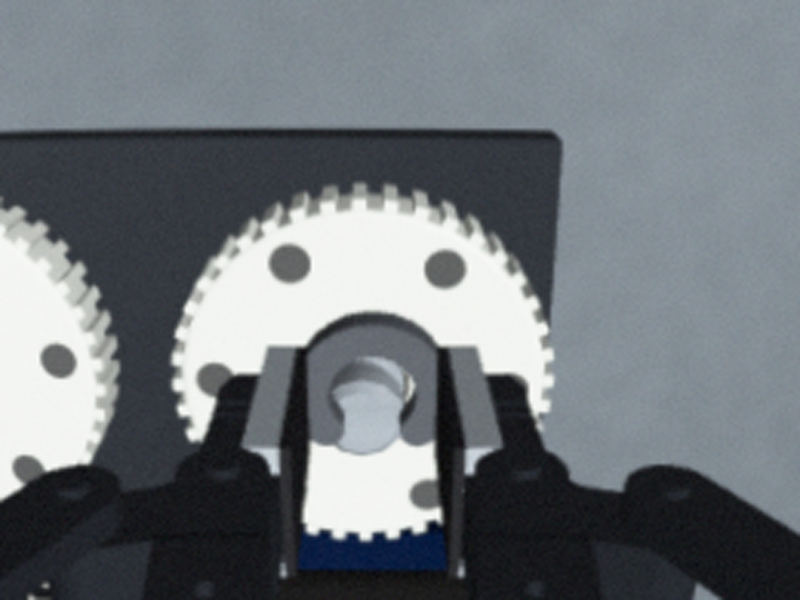

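Request:
move_arm --deltas '[[[-0.0007, -0.0012, 0.02, 0, 1], [-0.0007, -0.0012, 0.04, 0, 1], [-0.0007, -0.0012, 0.054, 0, 1], [-0.0007, -0.0012, 0.055, 0, 1], [-0.0007, -0.0012, 0.055, 0, 1], [-0.0007, -0.0012, 0.055, 0, 1]]]'

```text
time_s: 17.4
eef_pos: [0.5457, -0.2857, 0.033]
orientation: [[-0.804, 0.594, 0.01], [0.594, 0.804, -0.005], [-0.011, 0.002, -1.0]]
ft_force: [-0.1, -0.4, -0.4]
finger_gap: 0.0219
```

Run:
```python
from h import *
c=cam("wrist"); save(c,"w13.png",(130,120,390,315))
go(.5454,-.2857,.0325,143.4)
```

```text
delta [0.0004, -0.0002, 0.0005] turn 0.0022 | yaw0 143.53 q6 1.3 gap 0.0216 t 17.45 F [-0.5  0.6 -0.4] tilt [-0.011   0.0025 -0.9999]
```

View pics/w13.png

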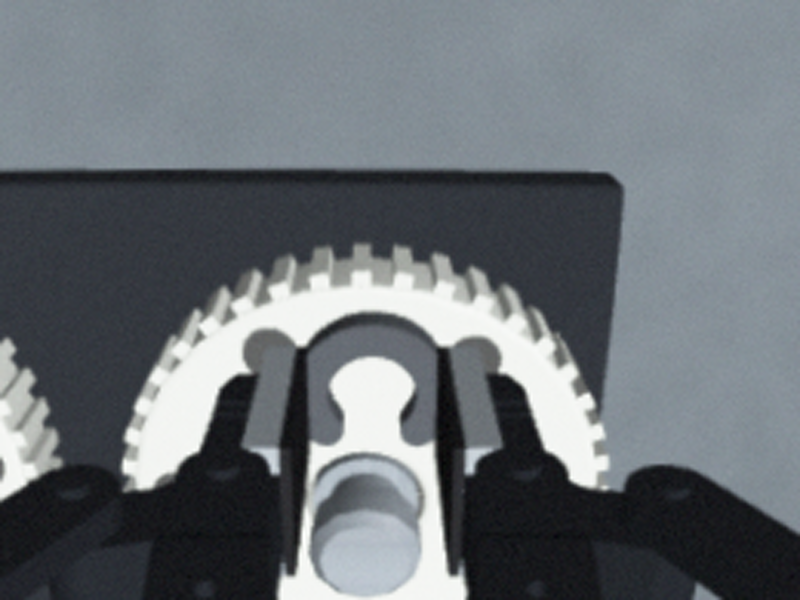

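Centred; release and lift.

Request:
move_arm --deltas '[[[0, 0, 0.0015, 0, 1], [0, 0, 0.0015, 0, 0], [0, 0, 0.0015, 0, 0], [0, 0, 0.0015, 0, 0], [0, 0, 0.0015, 0, 0], [0, 0, -0.015, 0, 0], [0, 0, -0.05, 0, 0], [0, 0, -0.1, 0, 0], [0, 0, -0.1, 0, 0], [0, 0, -0.1, 0, 0]]]'

```text
time_s: 18.45
eef_pos: [0.5459, -0.2861, 0.1348]
orientation: [[-0.804, 0.594, 0.014], [0.594, 0.804, -0.007], [-0.015, 0.003, -1.0]]
ft_force: [0.5, 0.7, -0.6]
finger_gap: 0.0428
```

Run:
```python
from h import *
c=cam("wrist"); save(c,"w14.png")
go(.39,.03,.15,180)
```

```text
delta [0.3117, 0.1616, -0.0202] turn -0.6367 | yaw0 143.52 q6 1.3 gap 0.0431 t 18.5 F [-0.7  0.2 -1.2] tilt [-0.0116  0.0025 -0.9999]
```

View pics/w14.png

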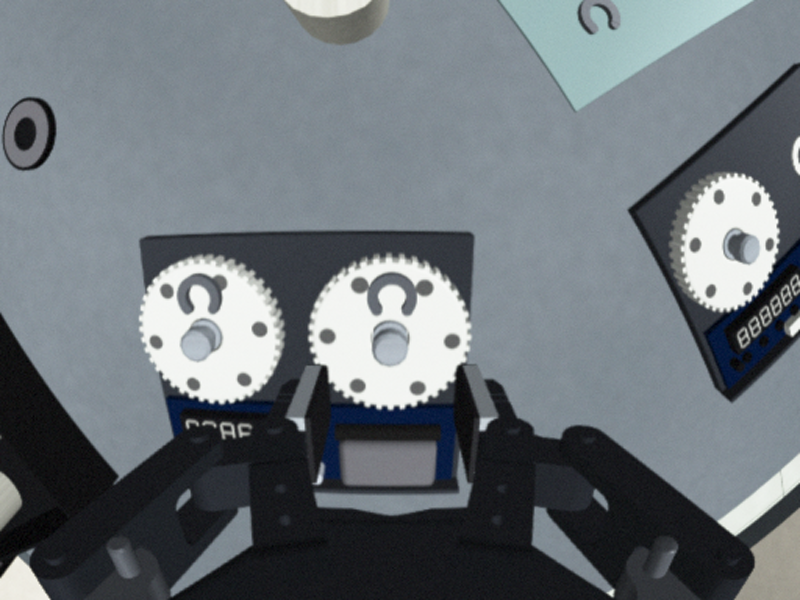

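Run:
```python
from h import *
go(.68,-.13,.15,120)
```

```text
delta [-0.0165, 0.2054, -0.0163] turn 0.4105 | yaw0 143.52 q6 1.3 gap 0.0431 t 18.5 F [-0.7  0.2 -1.2] tilt [-0.0116  0.0025 -0.9999]
```

Request:
move_arm --deltas '[[[-0.0165, 0.2054, -0.016, 0.41, 0], [-0.0165, 0.2054, -0.016, 0.41, 0], [-0.0165, 0.2054, -0.016, 0.41, 0], [-0.0165, 0.2054, -0.016, 0.41, 0], [-0.0165, 0.2054, -0.016, 0.41, 0], [-0.0165, 0.2054, -0.016, 0.41, 0], [-0.0165, 0.2054, -0.016, 0.41, 0], [-0.0165, 0.2054, -0.016, 0.41, 0], [-0.0165, 0.2054, -0.016, 0.41, 0]]]'

```text
time_s: 19.4
eef_pos: [0.6789, -0.1315, 0.1495]
orientation: [[-0.499, 0.867, 0.01], [0.867, 0.499, -0.005], [-0.009, 0.006, -1.0]]
ft_force: [0.6, 0.6, -0.4]
finger_gap: 0.0427
```

Run:
```python
from sp import *
c=cam("wrist"); print(env.sense()["eef_pos"]); ds=spin(c)
save(c,"w15.png",None,ds)
```

```text
[ 0.67913783 -0.13142451  0.14975867]
sp [ 89.5 269. ] 0.8 [ 0.5679 -0.3093]
sp [ 38.8 285.5] 0.79 [ 0.5039 -0.3882]
wheel 0.97 [  9. 250.  70. 312.] mec 501.0 -385.1 54.3
wheel 0.8 [200.  74. 302. 177.] mec 651.6 -82.1 46.2
wheel 0.71 [ 57. 219. 134. 294.] mec 567.8 -298.1 52.0
wheel 0.4 [  5. 198. 159. 335.] mec 538.3 -324.3 112.2
```

View pics/w15.png

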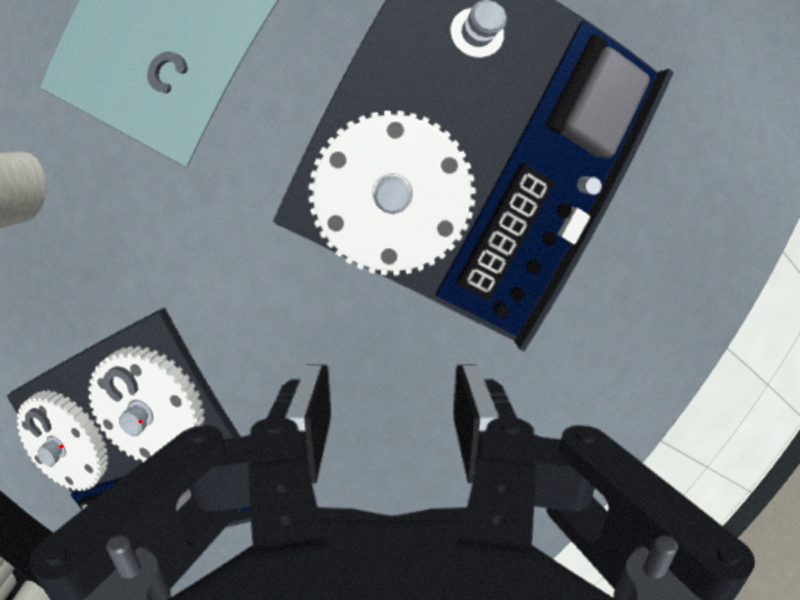

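Run:
```python
from sp import *
c=cam("wrist"); b1=onz(c,(487/1.5625,17/1.5625),.048); print(b1, "flange",onz(c,(478/1.5625,32/1.5625),.014))
overlay(c,"o2.png",[(.6516,-.0821),b1])
d=b1-[.6516,-.0821]; print(np.linalg.norm(d),np.degrees(np.arctan2(d[1],d[0]))-90)
```

```text
[0.64621575 0.02925072] flange [0.64711098 0.03067773]
0.11148081792730886 2.768320877528083
```

View pics/o2.png

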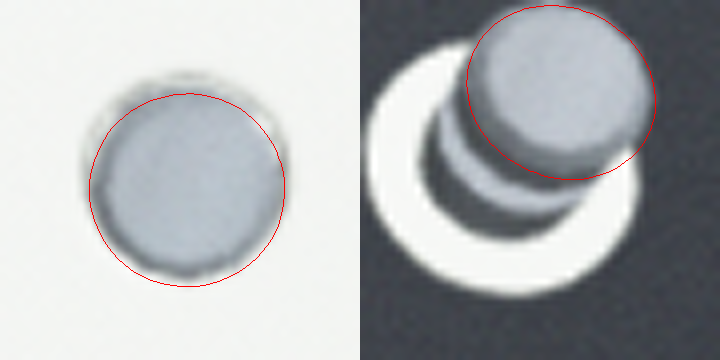

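Run:
```python
from sp import *
go(.4853,-.0051,.0045,170)
```

```text
delta [0.2074, -0.1066, 0.1427] turn -0.8734 | yaw0 119.96 q6 42.5 gap 0.0428 t 19.6 F [-0.7 -0.2  0.2] tilt [-0.0099  0.0071 -0.9999]
```

Request:
move_arm --deltas '[[[0.2074, -0.1066, 0.05, -0.873, 0], [0.2074, -0.1066, 0.05, -0.873, 0], [0.2074, -0.1066, 0.05, -0.873, 0], [0.2074, -0.1066, 0.05, -0.873, 0], [0.2074, -0.1066, 0.05, -0.873, 0], [0.2074, -0.1066, 0.05, -0.873, 0], [0.2074, -0.1066, 0.05, -0.873, 0], [0.2074, -0.1066, 0.09, -0.873, 0], [0.2074, -0.1066, 0.1, -0.873, 0], [0.2074, -0.1066, 0.1, -0.873, 0]]]'

```text
time_s: 20.6
eef_pos: [0.4838, -0.0051, 0.0459]
orientation: [[-0.984, 0.176, 0.008], [0.176, 0.984, -0.004], [-0.008, -0.003, -1.0]]
ft_force: [-0.3, 0.4, 0.6]
finger_gap: 0.0431
```

Run:
```python
from clips import *
c=cam("wrist"); save(c,"w16.png",(100,90,400,315))
r=fit(c,(.4853,-.0051),th0s=np.radians([-10]),W=50); print(r)
go(.4853,-.0051,.0045,170)
```

```text
(array([ 0.48584841, -0.00508967]), np.float64(349.72657361058975), np.float64(42.68152618408203), 915.0126953125)
delta [-0.0001, 0.0004, 0.0425] turn -0.0023 | yaw0 169.87 q6 0.1 gap 0.0427 t 20.65 F [-0.1 -0.6 -0.5] tilt [-0.0102 -0.003  -0.9999]
```

View pics/w16.png

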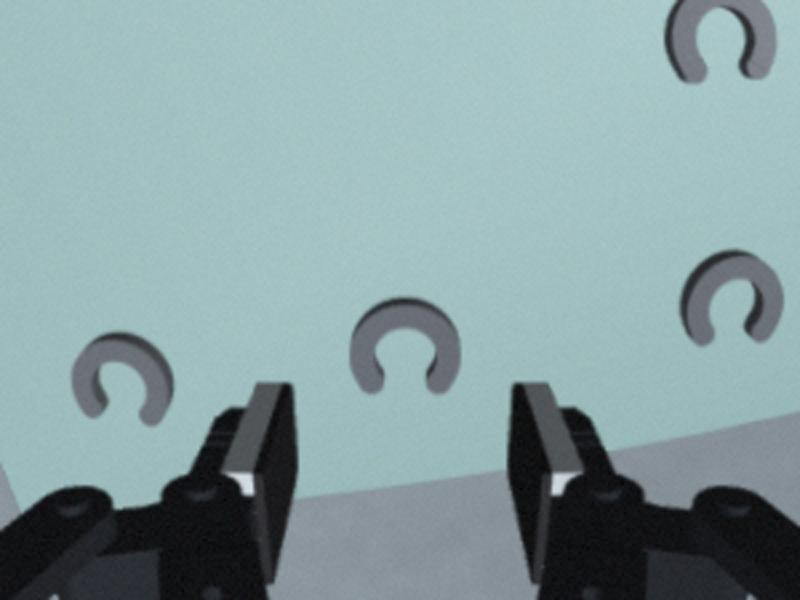

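Request:
move_arm --deltas '[[[-0.0004, 0.0004, 0.025, 0, 0], [-0.0004, 0.0004, 0.04, 0, 0], [-0.0004, 0.0004, 0.0425, 0, 0], [-0.0004, 0.0004, 0.0425, 0, 0], [-0.0004, 0.0004, 0.0425, 0, 0], [-0.0004, 0.0004, 0.0425, 0, 1], [-0.0004, 0.0004, 0.0425, 0, 1], [-0.0004, 0.0004, 0.0425, 0, 1], [-0.0004, 0.0004, 0.0425, 0, 1], [-0.0004, 0.0004, 0.0425, 0, 1], [-0.0004, 0.0004, 0.0425, 0, 1], [-0.0004, 0.0004, 0.03, 0, 1], [-0.0004, 0.0004, 0, 0, 1], [-0.0004, 0.0004, -0.04, 0, 1], [-0.0004, 0.0004, -0.04, 0, 1], [-0.0004, 0.0004, -0.04, 0, 1]]]'

```text
time_s: 22.25
eef_pos: [0.486, -0.0049, 0.0885]
orientation: [[-0.984, 0.176, 0.013], [0.176, 0.984, -0.005], [-0.014, -0.003, -1.0]]
ft_force: [0.6, 0.9, -0.9]
finger_gap: 0.0216
```

Run:
```python
from clips import *
c=cam("wrist"); save(c,"w17.png",(100,90,400,315))
go(.6253,-.0829,.085,182.8)
```

```text
delta [-0.1519, -0.0523, 0.0041] turn -0.2257 | yaw0 169.87 q6 0.2 gap 0.0217 t 22.3 F [-1.  -0.3 -0.5] tilt [-0.0111 -0.003  -0.9999]
```

View pics/w17.png

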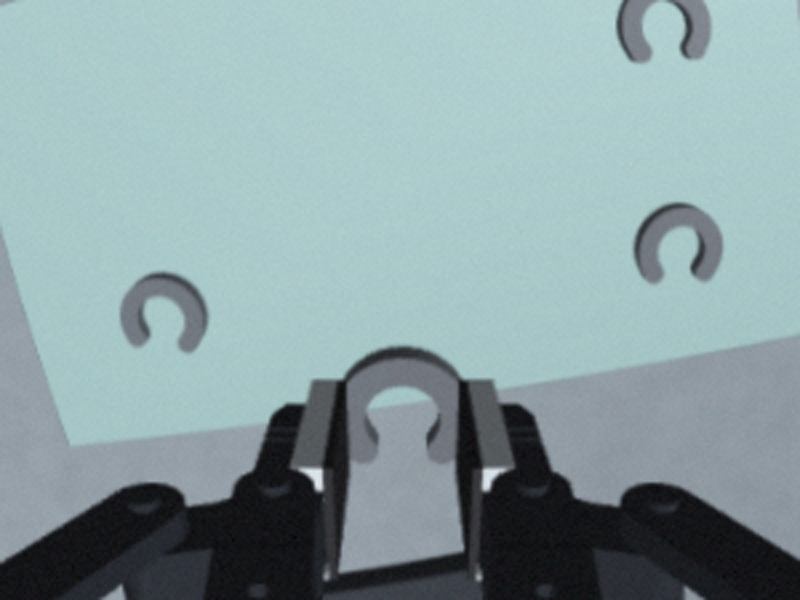

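Request:
move_arm --deltas '[[[-0.1519, -0.0523, 0.004, -0.226, 1], [-0.1519, -0.0523, 0.004, -0.226, 1], [-0.1519, -0.0523, 0.004, -0.226, 1], [-0.1519, -0.0523, 0.004, -0.226, 1], [-0.1519, -0.0523, 0.004, -0.226, 1], [-0.1519, -0.0523, 0.004, -0.226, 1], [-0.1519, -0.0523, 0.004, -0.226, 1], [-0.1519, -0.0523, 0.004, -0.226, 1]]]'

```text
time_s: 23.1
eef_pos: [0.624, -0.082, 0.0853]
orientation: [[-0.999, -0.05, 0.01], [-0.05, 0.999, -0.005], [-0.009, -0.005, -1.0]]
ft_force: [0.4, 0.2, 0.2]
finger_gap: 0.0215
```

Run:
```python
from clips import *
c=cam("wrist"); save(c,"w18.png",(130,120,390,315))
go(.6253,-.0829,.0325,182.8)
```

```text
delta [-0.0004, -0.0006, 0.053] turn 0.0012 | yaw0 -177.13 q6 -17.6 gap 0.0218 t 23.15 F [-0.5 -0.4  0.2] tilt [-0.0099 -0.0053 -0.9999]
```

View pics/w18.png

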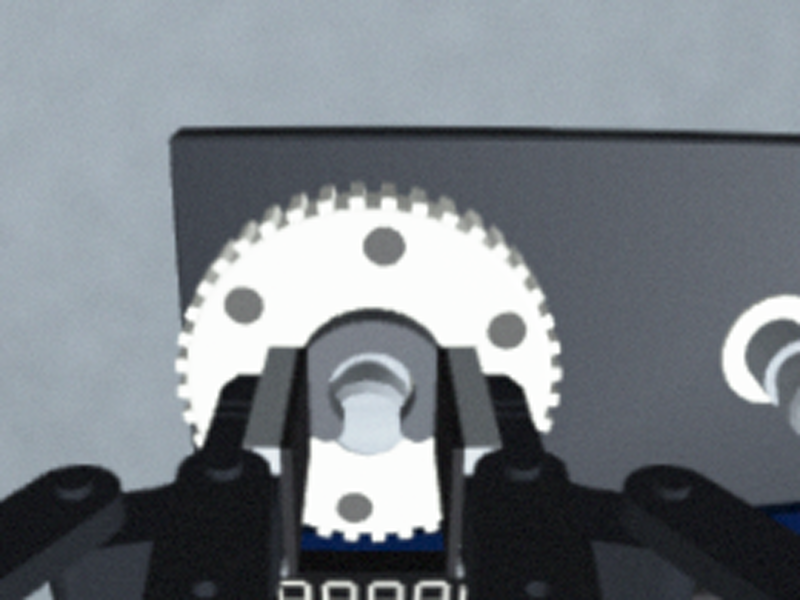

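Request:
move_arm --deltas '[[[-0.0004, -0.0006, 0.02, 0, 1], [-0.0004, -0.0006, 0.04, 0, 1], [-0.0004, -0.0006, 0.052, 0, 1], [-0.0004, -0.0006, 0.054, 0, 1], [-0.0004, -0.0006, 0.054, 0, 1], [-0.0004, -0.0006, 0.054, 0, 1]]]'

```text
time_s: 23.75
eef_pos: [0.6251, -0.0826, 0.0321]
orientation: [[-0.999, -0.05, 0.01], [-0.05, 0.999, -0.005], [-0.01, -0.005, -1.0]]
ft_force: [-1.6, 0.8, 1.4]
finger_gap: 0.0214
```

Run:
```python
from clips import *
c=cam("wrist"); save(c,"w19.png",(130,120,390,315))
go(.6253,-.0829,.0315,182.8)
```

```text
delta [-0.0001, -0.0002, 0.0005] turn 0.0014 | yaw0 -177.12 q6 -17.6 gap 0.0213 t 23.8 F [-0.8  1.2  3. ] tilt [-0.0101 -0.0053 -0.9999]
```

View pics/w19.png

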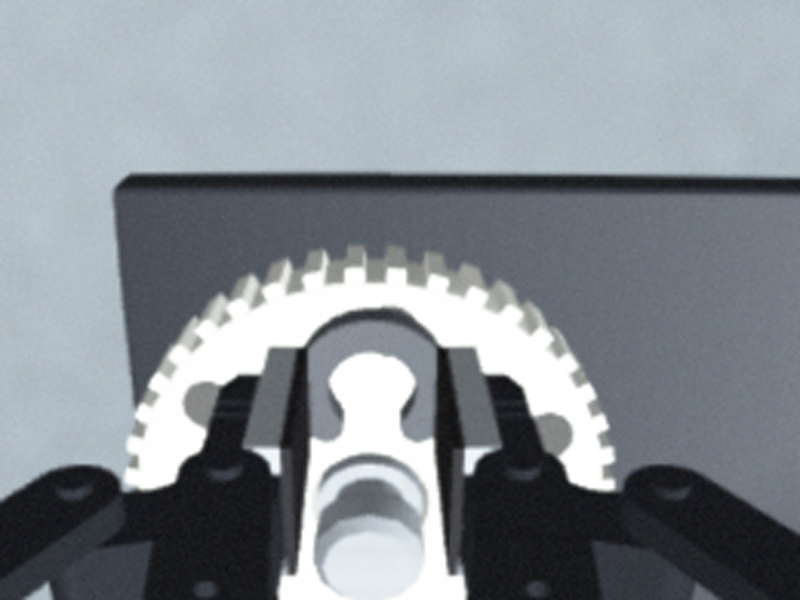

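Request:
move_arm --deltas '[[[0, 0, 0, 0, 0], [0, 0, 0, 0, 0], [0, 0, 0, 0, 0], [0, 0, 0, 0, 0], [0, 0, -0.015, 0, 0], [0, 0, -0.05, 0, 0], [0, 0, -0.1, 0, 0], [0, 0, -0.115, 0, 0], [0, 0, -0.115, 0, 0], [0, 0, -0.115, 0, 0]]]'

```text
time_s: 24.8
eef_pos: [0.6238, -0.0821, 0.1465]
orientation: [[-0.999, -0.05, 0.01], [-0.05, 0.999, -0.005], [-0.01, -0.005, -1.0]]
ft_force: [0.3, -0.4, -1.7]
finger_gap: 0.0426
```

Run:
```python
from clips import *
c=cam("wrist"); save(c,"w20.png",(100,90,400,315))
go(.57,.392,.15,240)
```

```text
delta [0.0292, 0.476, -0.007] turn -0.997 | yaw0 -177.12 q6 -17.6 gap 0.0424 t 24.85 F [ 0.1  0.2 -0. ] tilt [-0.0079 -0.0045 -1.    ]
```

View pics/w20.png

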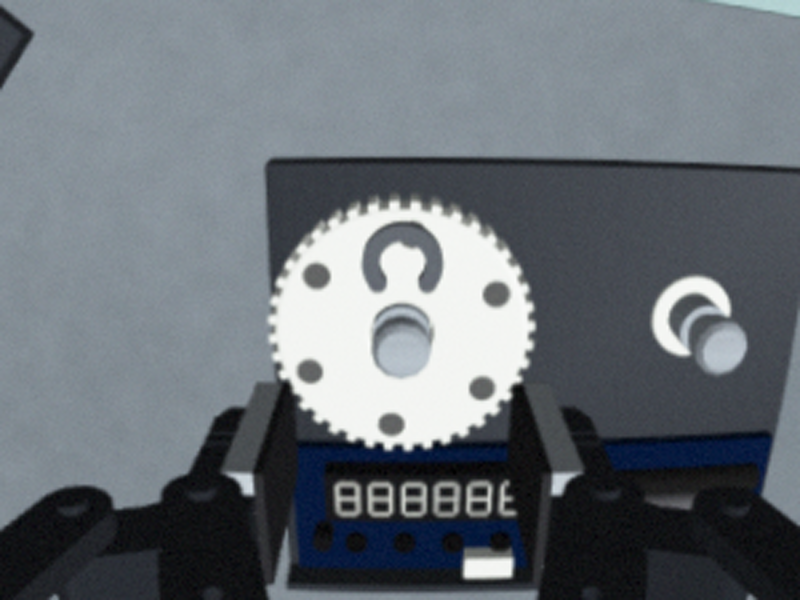

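Request:
move_arm --deltas '[[[0.029, 0.476, -0.007, -0.997, 0], [0.029, 0.476, -0.007, -0.997, 0], [0.029, 0.476, -0.007, -0.997, 0], [0.029, 0.476, -0.007, -0.997, 0], [0.029, 0.476, -0.007, -0.997, 0], [0.029, 0.476, -0.007, -0.997, 0], [0.029, 0.476, -0.007, -0.997, 0], [0.029, 0.476, -0.007, -0.997, 0], [0.029, 0.476, -0.007, -0.997, 0], [0.029, 0.476, -0.007, -0.997, 0], [0.029, 0.476, -0.007, -0.997, 0], [0.029, 0.476, -0.007, -0.997, 0], [0.029, 0.476, -0.007, -0.997, 0], [0.029, 0.476, -0.007, -0.997, 0]]]'

```text
time_s: 26.25
eef_pos: [0.5704, 0.3904, 0.1495]
orientation: [[-0.502, -0.865, 0.007], [-0.865, 0.502, -0.005], [0.001, -0.009, -1.0]]
ft_force: [0.7, 0.7, 0.1]
finger_gap: 0.0428
```

Run:
```python
from sp import *
c=cam("wrist"); print(env.sense()["eef_pos"]); ds=spin(c)
save(c,"w21.png",None,ds)
```

```text
[0.57056352 0.39046384 0.14983551]
wheel 0.95 [460. 130. 512. 206.] mec 317.5 511.4 50.9
wheel 0.7 [254. 112. 353. 212.] mec 518.3 394.4 47.8
wheel 0.63 [144.  63. 244. 165.] mec 583.1 303.6 46.7
```

View pics/w21.png

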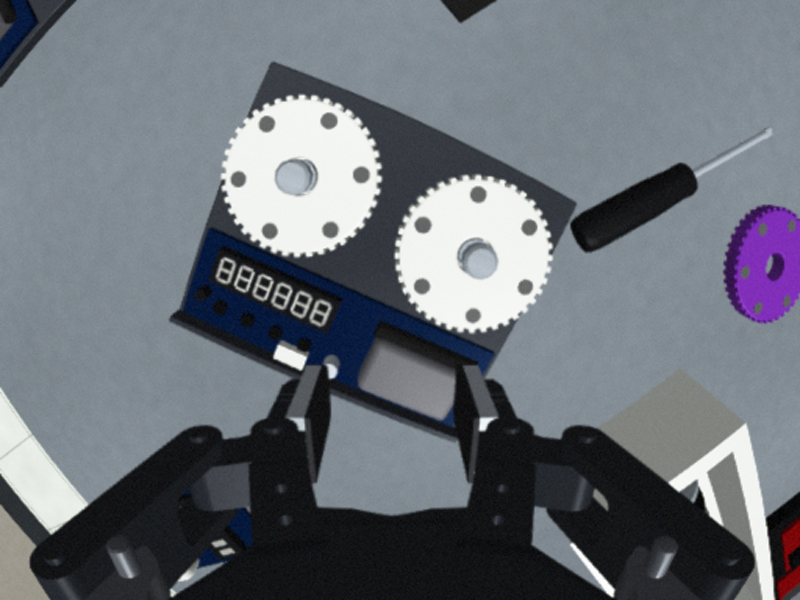

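Run:
```python
from sp import *
c=cam("wrist"); overlay(c,"o3.png",[(.5183,.3944),(.5831,.3036)])
```

```text
(no output)
```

View pics/o3.png

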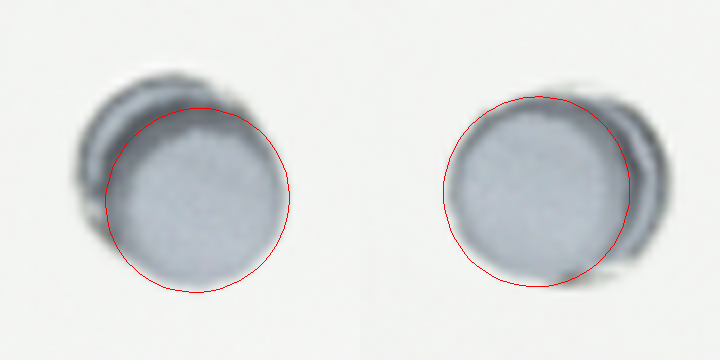

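Run:
```python
from sp import *
go(.488,.0801,.045,175)
```

```text
delta [0.3106, -0.0834, 0.1059] turn 1.133 | yaw0 -120.08 q6 -31.9 gap 0.0428 t 26.45 F [-0.1 -1.1 -0.2] tilt [-6.0e-04 -9.3e-03 -1.0e+00]
```

Request:
move_arm --deltas '[[[0.3106, -0.0834, 0.04, 1.133, 0], [0.3106, -0.0834, 0.04, 1.133, 0], [0.3106, -0.0834, 0.04, 1.133, 0], [0.3106, -0.0834, 0.04, 1.133, 0], [0.3106, -0.0834, 0.04, 1.133, 0], [0.3106, -0.0834, 0.04, 1.133, 0], [0.3106, -0.0834, 0.04, 1.133, 0], [0.3106, -0.0834, 0.08, 1.133, 0], [0.3106, -0.0834, 0.1, 1.133, 0], [0.3106, -0.0834, 0.106, 1.133, 0], [0.3106, -0.0834, 0.106, 1.133, 0]]]'

```text
time_s: 27.55
eef_pos: [0.4874, 0.0799, 0.0445]
orientation: [[-0.996, 0.087, 0.007], [0.087, 0.996, -0.004], [-0.007, -0.003, -1.0]]
ft_force: [0.1, -0.5, 0.4]
finger_gap: 0.0427
```

Run:
```python
from clips import *
c=cam("wrist"); save(c,"w22.png",(100,90,400,315))
r=fit(c,(.488,.0801),th0s=np.radians([-5]),W=50); print(r)
go(.488,.0801,.0045,175)
```

```text
(array([0.48835498, 0.08011433]), np.float64(352.1342541819322), np.float64(41.55756378173828), 880.2890014648438)
delta [0.0007, 0.0002, 0.0409] turn 0.0001 | yaw0 175.01 q6 5.1 gap 0.0429 t 27.6 F [1.  0.7 1.3] tilt [-0.009  -0.0033 -1.    ]
```

View pics/w22.png

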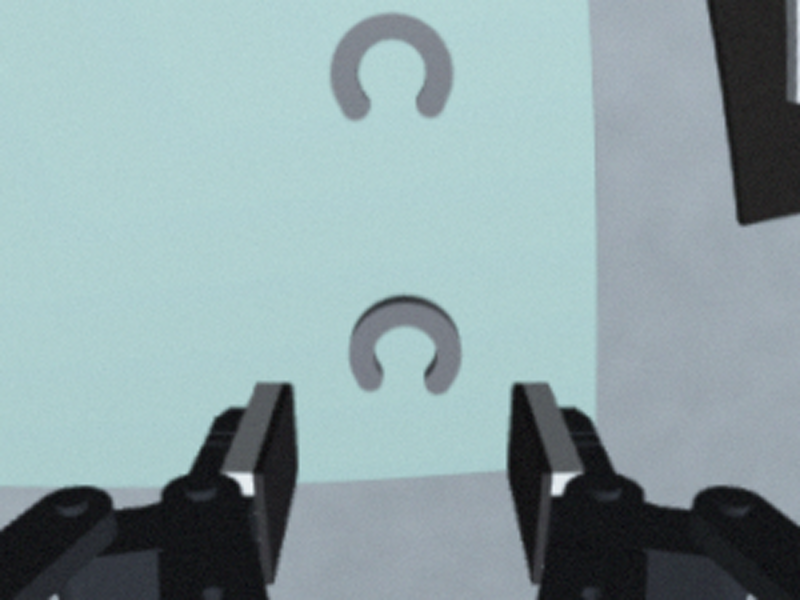

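Request:
move_arm --deltas '[[[0.0004, 0.0002, 0.025, 0.026, 0], [0.0004, 0.0002, 0.038, 0.026, 0], [0.0004, 0.0002, 0.041, 0.026, 0], [0.0004, 0.0002, 0.041, 0.026, 0], [0.0004, 0.0002, 0.041, 0.026, 0], [0.0004, 0.0002, 0.041, 0.026, 1], [0.0004, 0.0002, 0.041, 0.026, 1], [0.0004, 0.0002, 0.041, 0.026, 1], [0.0004, 0.0002, 0.041, 0.026, 1], [0.0004, 0.0002, 0.041, 0.026, 1], [0.0004, 0.0002, 0.041, 0.026, 1], [0.0004, 0.0002, 0.03, 0.026, 1], [0.0004, 0.0002, 0, 0.026, 1], [0.0004, 0.0002, -0.04, 0.026, 1], [0.0004, 0.0002, -0.045, 0.026, 1], [0.0004, 0.0002, -0.045, 0.026, 1]]]'

```text
time_s: 29.2
eef_pos: [0.4891, 0.0805, 0.0926]
orientation: [[-0.994, 0.113, 0.013], [0.113, 0.994, -0.004], [-0.014, -0.003, -1.0]]
ft_force: [-1.0, -0.5, -0.5]
finger_gap: 0.0218
```

Run:
```python
from clips import *
c=cam("wrist"); save(c,"w23.png",(100,90,400,315))
go(.5619,.2885,.085,215.5)
```

```text
delta [-0.0499, 0.2151, 0.0061] turn -0.7327 | yaw0 173.52 q6 6.7 gap 0.0217 t 29.25 F [-0.2  0.1  0. ] tilt [-0.0108 -0.0029 -0.9999]
```

View pics/w23.png

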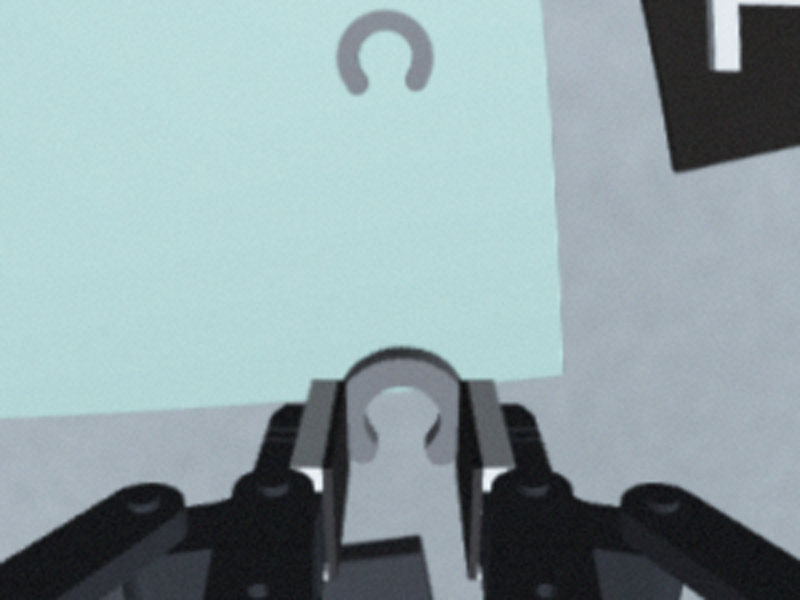

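Request:
move_arm --deltas '[[[-0.05, 0.2151, 0.006, -0.733, 1], [-0.05, 0.2151, 0.006, -0.733, 1], [-0.05, 0.2151, 0.006, -0.733, 1], [-0.05, 0.2151, 0.006, -0.733, 1], [-0.05, 0.2151, 0.006, -0.733, 1], [-0.05, 0.2151, 0.006, -0.733, 1], [-0.05, 0.2151, 0.006, -0.733, 1], [-0.05, 0.2151, 0.006, -0.733, 1], [-0.05, 0.2151, 0.006, -0.733, 1], [-0.05, 0.2151, 0.006, -0.733, 1]]]'

```text
time_s: 30.25
eef_pos: [0.5619, 0.2874, 0.0853]
orientation: [[-0.815, -0.579, 0.01], [-0.579, 0.815, -0.004], [-0.006, -0.009, -1.0]]
ft_force: [-0.7, 0.4, 0.4]
finger_gap: 0.0221
```

Run:
```python
from clips import *
c=cam("wrist"); save(c,"w24.png",(130,120,390,315))
go(.5619,.2885,.0315,215.5)
```

```text
delta [-0.0001, 0.0014, 0.0538] turn -0.0015 | yaw0 -144.59 q6 -15.4 gap 0.0221 t 30.3 F [ 0.5 -0.4  0.1] tilt [-0.0062 -0.0094 -0.9999]
```

View pics/w24.png

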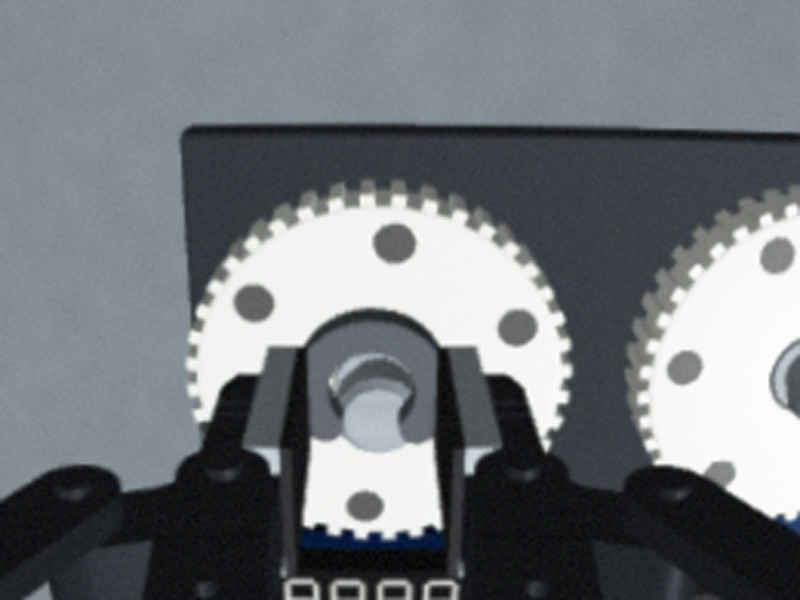

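Request:
move_arm --deltas '[[[-0.0001, 0.0012, 0.02, 0, 1], [-0.0001, 0.0012, 0.04, 0, 1], [-0.0001, 0.0012, 0.052, 0, 1], [-0.0001, 0.0012, 0.0545, 0, 1], [-0.0001, 0.0012, 0.0545, 0, 1], [-0.0001, 0.0012, 0.0545, 0, 1]]]'

```text
time_s: 30.9
eef_pos: [0.5619, 0.2881, 0.0317]
orientation: [[-0.815, -0.579, 0.011], [-0.579, 0.815, -0.004], [-0.006, -0.01, -1.0]]
ft_force: [-1.9, -1.3, 4.1]
finger_gap: 0.0219
```

Run:
```python
from clips import *
c=cam("wrist"); save(c,"w25.png",(130,120,390,315))
go(.5619,.2885,.0315,215.5)
```

```text
delta [-0.0002, 0.0003, 0.0002] turn -0.0019 | yaw0 -144.61 q6 -15.3 gap 0.0218 t 30.95 F [-2.3 -0.8  5.1] tilt [-0.0064 -0.0097 -0.9999]
```

View pics/w25.png

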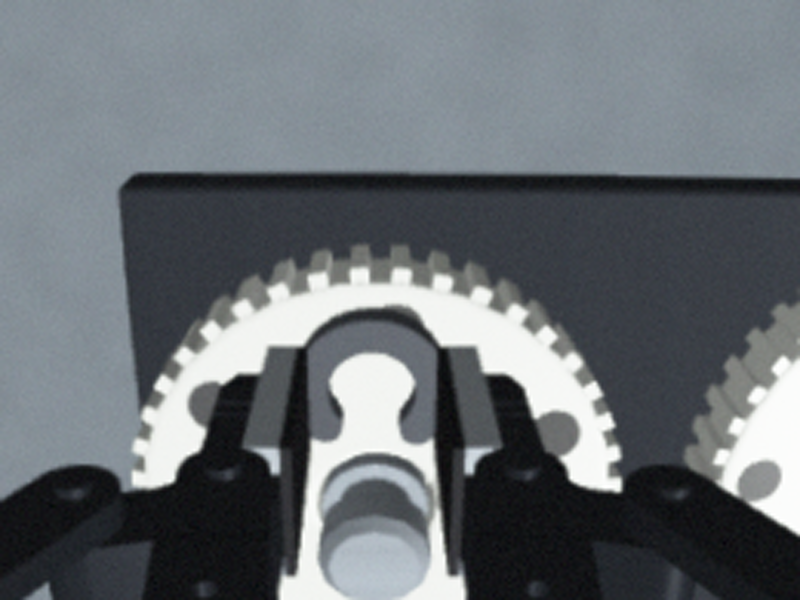

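Request:
move_arm --deltas '[[[0, 0, 0, 0, 0], [0, 0, 0, 0, 0], [0, 0, 0, 0, 0], [0, 0, 0, 0, 0], [0, 0, -0.015, 0, 0], [0, 0, -0.05, 0, 0], [0, 0, -0.1, 0, 0], [0, 0, -0.115, 0, 0], [0, 0, -0.115, 0, 0]]]'

```text
time_s: 31.85
eef_pos: [0.5629, 0.2894, 0.1504]
orientation: [[-0.815, -0.579, 0.017], [-0.579, 0.815, -0.002], [-0.013, -0.011, -1.0]]
ft_force: [-0.4, 0.5, 0.5]
finger_gap: 0.0429
```

Run:
```python
from clips import *
c=cam("wrist"); save(c,"w26.png",(100,90,400,315))
go(.4206,.0829,.045,178)
```

```text
delta [0.2352, -0.0853, 0.1016] turn 0.6527 | yaw0 -144.6 q6 -15.2 gap 0.0426 t 31.9 F [ 0.3 -0.4 -1.6] tilt [-0.0093 -0.0104 -0.9999]
```

View pics/w26.png

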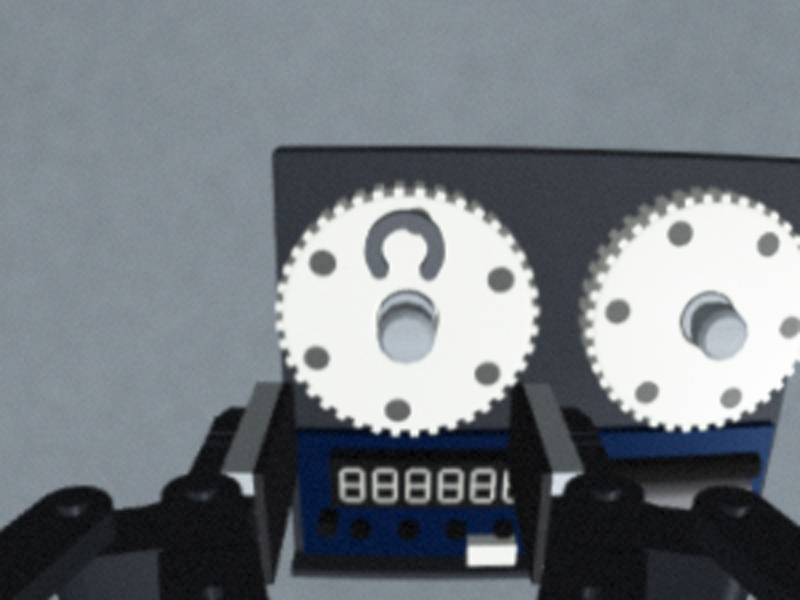

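Good. Last clip (L-front).

Request:
move_arm --deltas '[[[0.2352, -0.0853, 0.03, 0.653, 0], [0.2352, -0.0853, 0.03, 0.653, 0], [0.2352, -0.0853, 0.03, 0.653, 0], [0.2352, -0.0853, 0.03, 0.653, 0], [0.2352, -0.0853, 0.03, 0.653, 0], [0.2352, -0.0853, 0.06, 0.653, 0], [0.2352, -0.0853, 0.09, 0.653, 0], [0.2352, -0.0853, 0.1, 0.653, 0], [0.2352, -0.0853, 0.102, 0.653, 0], [0.2352, -0.0853, 0.102, 0.653, 0]]]'

```text
time_s: 32.9
eef_pos: [0.4204, 0.0831, 0.0443]
orientation: [[-0.999, 0.035, 0.012], [0.035, 0.999, -0.003], [-0.012, -0.003, -1.0]]
ft_force: [0.6, 0.5, 0.8]
finger_gap: 0.0429
```

Run:
```python
from clips import *
c=cam("wrist"); save(c,"w27.png",(100,90,400,315))
r=fit(c,(.4206,.0829),th0s=np.radians([-3]),W=50); print(r)
go(.4206,.0829,.0045,178)
```

```text
(array([0.42111599, 0.08286923]), np.float64(357.65868933178695), np.float64(40.8774528503418), 868.3132934570312)
delta [0.001, -0.0002, 0.0404] turn 0.0004 | yaw0 178.02 q6 2.5 gap 0.0423 t 32.95 F [-0.5 -0.2  0.9] tilt [-0.0137 -0.0026 -0.9999]
```

View pics/w27.png

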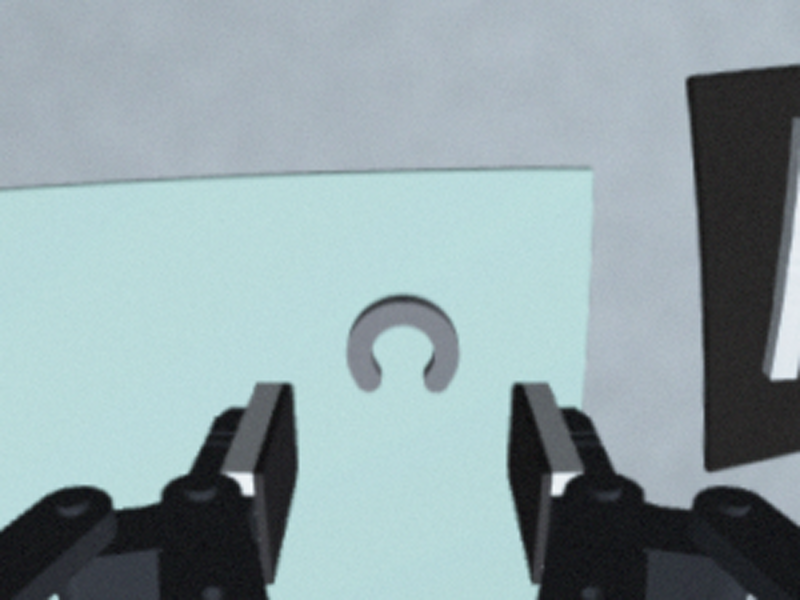

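Request:
move_arm --deltas '[[[0.0007, -0.0003, 0.025, 0.004, 0], [0.0007, -0.0003, 0.038, 0.004, 0], [0.0007, -0.0003, 0.041, 0.004, 0], [0.0007, -0.0003, 0.041, 0.004, 0], [0.0007, -0.0003, 0.041, 0.004, 0], [0.0007, -0.0003, 0.041, 0.004, 1], [0.0007, -0.0003, 0.041, 0.004, 1], [0.0007, -0.0003, 0.041, 0.004, 1], [0.0007, -0.0003, 0.041, 0.004, 1], [0.0007, -0.0003, 0.041, 0.004, 1], [0.0007, -0.0003, 0.041, 0.004, 1], [0.0007, -0.0003, 0.03, 0.004, 1], [0.0007, -0.0003, 0, 0.004, 1], [0.0007, -0.0003, -0.04, 0.004, 1], [0.0007, -0.0003, -0.06, 0.004, 1], [0.0007, -0.0003, -0.06, 0.004, 1]]]'

```text
time_s: 34.55
eef_pos: [0.4224, 0.0831, 0.1084]
orientation: [[-0.999, 0.038, 0.021], [0.038, 0.999, -0.003], [-0.021, -0.002, -1.0]]
ft_force: [0.6, 0.8, -0.5]
finger_gap: 0.0219
```

Run:
```python
from clips import *
c=cam("wrist"); save(c,"w28.png",(100,90,400,315))
go(.4973,.3791,.09,215.5)
```

```text
delta [-0.0644, 0.2987, 0.017] turn -0.6581 | yaw0 177.79 q6 2.8 gap 0.0222 t 34.6 F [-0.2  0.7 -0.3] tilt [-0.0182 -0.0024 -0.9998]
```

View pics/w28.png

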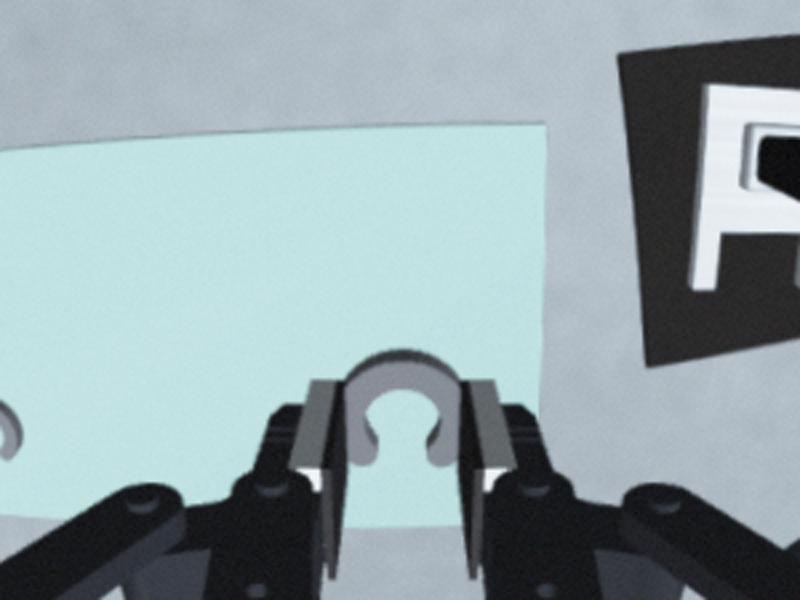

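```bash
cat >> h.py <<'E'
def wait(n=5):
    for i in range(n): env.capture("top")
E
python3 - <<'E'
from h import *
for i in range(4): wait(2); print(env.sense()["orientation"][2])
go(.4973,.3791,.09,215.5)
E
```

```text
[-0.01333694 -0.002629   -0.9999076 ]
[-0.01144188 -0.00266632 -0.99993098]
[-0.01138438 -0.00270893 -0.99993153]
[-0.01199159 -0.00269585 -0.99992446]
delta [-0.0667, 0.2989, 0.0141] turn -0.6582 | yaw0 177.79 q6 2.8 gap 0.0223 t 35.0 F [-0.5 -0.4 -0.4] tilt [-0.012  -0.0027 -0.9999]
```

Request:
move_arm --deltas '[[[-0.0667, 0.2989, -0.01, -0.658, 1], [-0.0667, 0.2989, -0.01, -0.658, 1], [-0.0667, 0.2989, -0.01, -0.658, 1], [-0.0667, 0.2989, -0.01, -0.658, 1], [-0.0667, 0.2989, -0.01, -0.658, 1], [-0.0667, 0.2989, -0.01, -0.658, 1], [-0.0667, 0.2989, -0.01, -0.658, 1], [-0.0667, 0.2989, 0.014, -0.658, 1], [-0.0667, 0.2989, 0.014, -0.658, 1], [-0.0667, 0.2989, 0.014, -0.658, 1], [-0.0667, 0.2989, 0.014, -0.658, 1]]]'

```text
time_s: 36.1
eef_pos: [0.4975, 0.3785, 0.0908]
orientation: [[-0.815, -0.58, 0.012], [-0.58, 0.815, -0.003], [-0.008, -0.01, -1.0]]
ft_force: [-0.0, 0.2, -0.1]
finger_gap: 0.0221
```

Run:
```python
from clips import *
wait(3)
c=cam("wrist"); save(c,"w29.png",(130,120,390,315))
go(.4973,.3791,.0315,215.5)
```

```text
delta [0.0009, 0.001, 0.0596] turn -0.0009 | yaw0 -144.55 q6 -5.3 gap 0.0224 t 36.3 F [ 0.   0.4 -0.5] tilt [-0.0094 -0.0096 -0.9999]
```

View pics/w29.png

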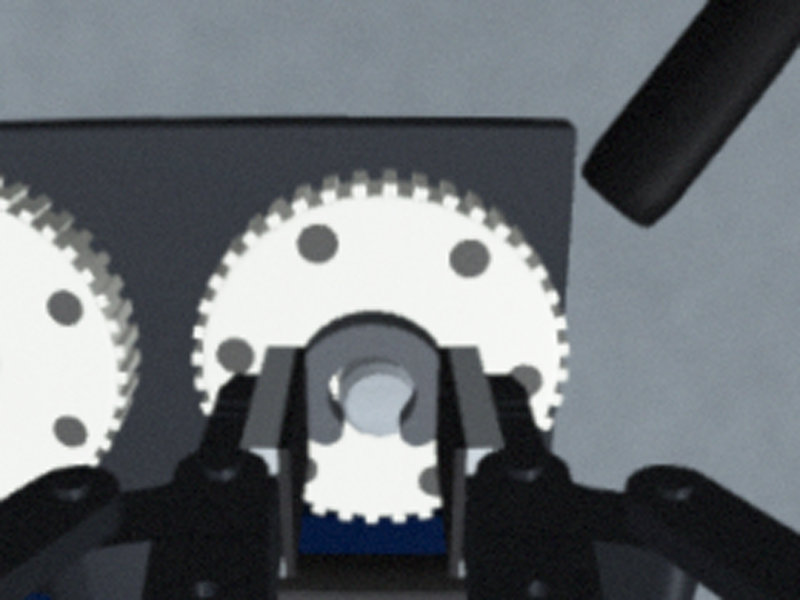

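Request:
move_arm --deltas '[[[0.0009, 0.001, 0.02, 0, 1], [0.0009, 0.001, 0.045, 0, 1], [0.0009, 0.001, 0.057, 0, 1], [0.0009, 0.001, 0.0595, 0, 1], [0.0009, 0.001, 0.0595, 0, 1], [0.0009, 0.001, 0.0595, 0, 1]]]'

```text
time_s: 36.9
eef_pos: [0.498, 0.3794, 0.0325]
orientation: [[-0.815, -0.58, 0.014], [-0.58, 0.815, -0.002], [-0.011, -0.01, -1.0]]
ft_force: [-0.2, 0.3, -0.2]
finger_gap: 0.0225
```

Run:
```python
from clips import *
c=cam("wrist"); save(c,"w30.png",(130,120,390,315))
go(.4973,.3791,.0315,215.5)
```

```text
delta [0.0008, 0.0002, 0.001] turn -0.0009 | yaw0 -144.55 q6 -5.2 gap 0.0224 t 36.95 F [-0.1  0.4 -0.5] tilt [-0.011  -0.0097 -0.9999]
```

View pics/w30.png

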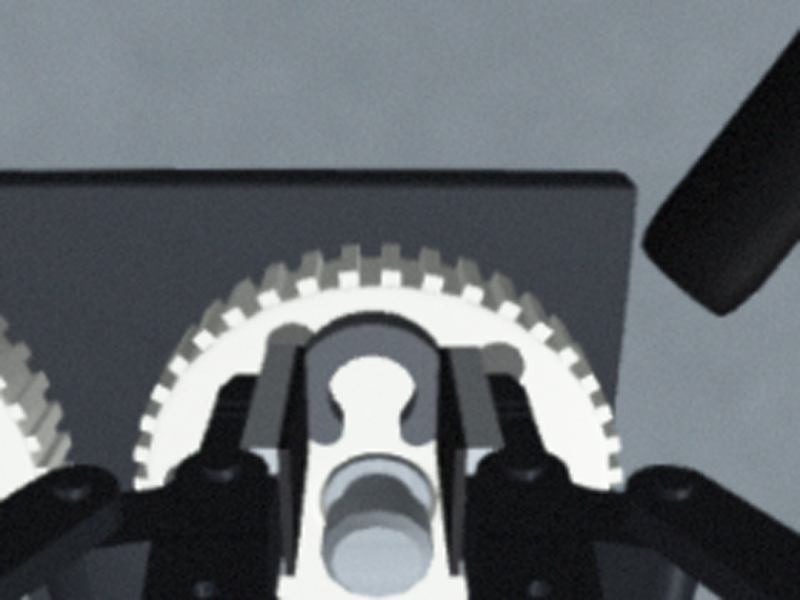

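Request:
move_arm --deltas '[[[0.0005, 0.001, 0.0008, 0, 1], [0.0005, 0.001, 0.0012, 0, 1], [0.0005, 0.001, 0.0012, 0, 0], [0.0005, 0.001, 0.0012, 0, 0], [0.0005, 0.001, 0.0012, 0, 0], [0.0005, 0.001, 0.0012, 0, 0], [0.0005, 0.001, -0.015, 0, 0], [0.0005, 0.001, -0.05, 0, 0], [0.0005, 0.001, -0.1, 0, 0], [0.0005, 0.001, -0.118, 0, 0], [0.0005, 0.001, -0.118, 0, 0], [0.0005, 0.001, -0.118, 0, 0]]]'

```text
time_s: 38.15
eef_pos: [0.4953, 0.3802, 0.1504]
orientation: [[-0.815, -0.58, 0.015], [-0.58, 0.815, -0.001], [-0.011, -0.01, -1.0]]
ft_force: [0.3, -0.2, -0.8]
finger_gap: 0.0431
```

Run:
```python
from clips import *
wait(4)
c=cam("wrist"); save(c,"w31.png")
go(.40,.15,.17,180)
c=cam("top"); save(c,"top2.png",(130,100,410,270))
c=cam("wrist")
for q in ("fork",):
    for d in env.place_of(c,q): print(d["uv"],d["conf"],onz(c,d["uv"],.004))
```

```text
delta [0.21, -0.1325, -0.0217] turn 0.6187 | yaw0 -144.55 q6 -5.1 gap 0.0427 t 38.4 F [-0.  -0.  -0.2] tilt [-0.0079 -0.0095 -0.9999]
```

View pics/w31.png

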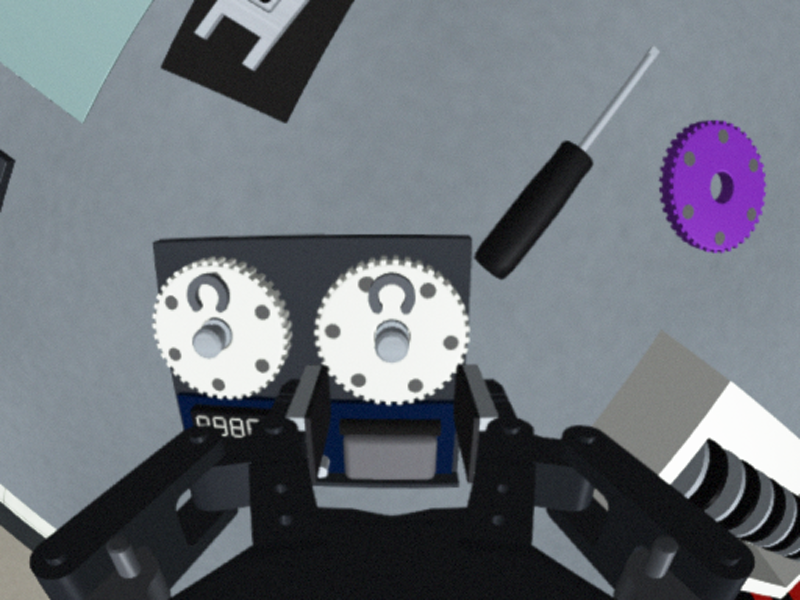

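View pics/top2.png

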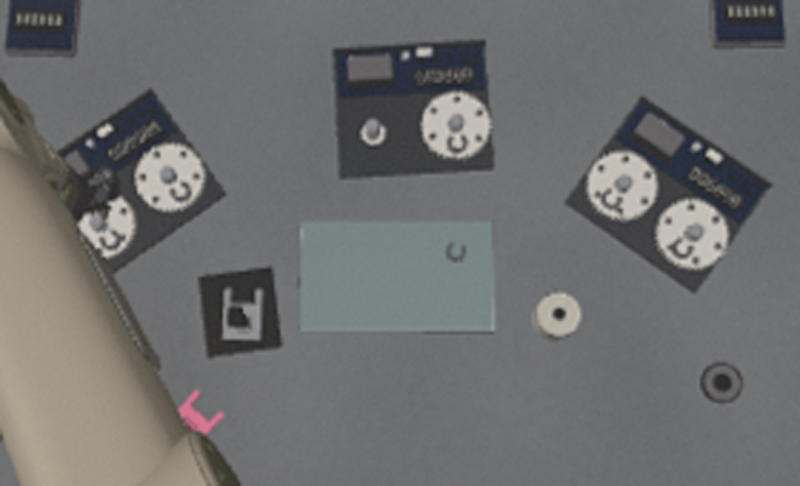

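Run:
```python
from clips import *
go(.455,.205,.17,180)
```

```text
delta [0.1338, -0.1195, -0.0206] turn 0.6187 | yaw0 -144.55 q6 -5.1 gap 0.043 t 38.55 F [0.6 0.  0.2] tilt [-0.0095 -0.0097 -0.9999]
```

Request:
move_arm --deltas '[[[0.134, -0.1195, -0.021, 0.619, 0], [0.134, -0.1195, -0.021, 0.619, 0], [0.134, -0.1195, -0.021, 0.619, 0], [0.134, -0.1195, -0.021, 0.619, 0], [0.134, -0.1195, -0.021, 0.619, 0], [0.134, -0.1195, -0.021, 0.619, 0], [0.134, -0.1195, -0.021, 0.619, 0], [0.134, -0.1195, -0.021, 0.619, 0]]]'

```text
time_s: 39.35
eef_pos: [0.4551, 0.2058, 0.1702]
orientation: [[-1.0, -0.002, 0.013], [-0.002, 1.0, -0.002], [-0.013, -0.002, -1.0]]
ft_force: [0.1, 0.0, -0.9]
finger_gap: 0.0426
```

Run:
```python
from clips import *
wait(2)
c=cam("wrist"); save(c,"w32.png",(150,50,390,230)); print(env.sense()["eef_pos"],env.sense()["orientation"])
for q,z in (("fork",.004),("pad",0)):
    for d in env.place_of(c,q): print(q,d["uv"],d["conf"],onz(c,d["uv"],z))
```

```text
[0.45484076 0.20568404 0.17009854] [[-0.99991643 -0.00140939  0.01285066]
 [-0.00144036  0.99999608 -0.00240133]
 [-0.01284723 -0.00241964 -0.99991454]]
fork [252.0, 107.5] 0.84 [0.38514311 0.20658378]
fork [38.5, 195.6] 0.41 [ 0.48146991 -0.07625428]
pad [257.1, 124.7] 0.71 [0.40332269 0.21198343]
```

View pics/w32.png

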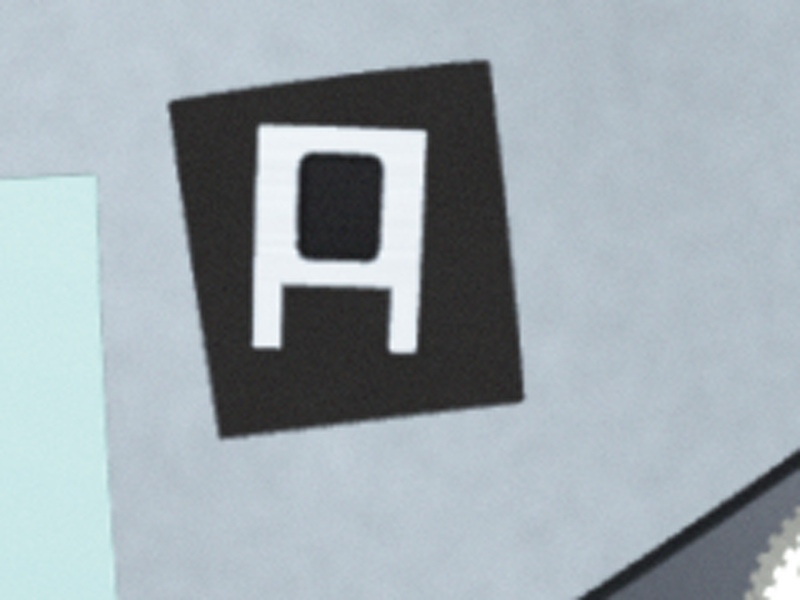

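Run:
```python
from clips import *
c=cam("wrist")
f=lambda a,b,z:onz(c,(a/3.3333+150-.5,b/3.3333+50-.5),z)
cap=f(340,207,.08); print("cap",cap)
bl,br=f(258,124,.01),f(427,130,.01); tl,tr=f(253,348,.01),f(416,353,.01)
print(bl,br,tl,tr)
m=(bl+br)/2; t=(tl+tr)/2; d=t-m; h=np.degrees(np.arctan2(d[1],d[0])); e=br-bl; print("heading",h,np.degrees(np.arctan2(e[1],e[0]))-90,"len",np.linalg.norm(d),np.linalg.norm(e))
u=d/np.linalg.norm(d); print("origin",m+u*.022, t-u*.046)
```

```text
cap [0.38701072 0.20571929]
[0.36357458 0.18109188] [0.3652655  0.23185135] [0.43272384 0.17888269] [0.43420041 0.22944835]
heading -1.913045102032073 -1.9079493527594025 len 0.06908058539952132 0.05078762554341942
origin [0.38640778 0.2057372 ] [0.38748776 0.20570112]
```

Run:
```python
from clips import *
go(.387,.2057,.024,178.1)
```

```text
delta [0.0697, 0.0008, 0.1453] turn 0.0338 | yaw0 -179.96 q6 15.2 gap 0.0427 t 39.65 F [-0.2  0.3 -0. ] tilt [-0.013  -0.0024 -0.9999]
```

Request:
move_arm --deltas '[[[0.0697, 0.0001, 0.0, 0.034, 0], [0.0697, 0.0001, 0.02, 0.034, 0], [0.0697, 0.0001, 0.03, 0.034, 0], [0.0697, 0.0001, 0.05, 0.034, 0], [0.0697, 0.0001, 0.08, 0.034, 0], [0.0697, 0.0001, 0.11, 0.034, 0], [0.0697, 0.0001, 0.135, 0.034, 0], [0.0697, 0.0001, 0.145, 0.034, 0], [0.0697, 0.0001, 0.145, 0.034, 0], [0.0697, 0.0001, 0.145, 0.034, 0]]]'

```text
time_s: 40.65
eef_pos: [0.388, 0.2053, 0.025]
orientation: [[-0.999, 0.033, 0.014], [0.033, 0.999, -0.002], [-0.014, -0.002, -1.0]]
ft_force: [-0.1, 0.3, 0.4]
finger_gap: 0.0429
```

Run:
```python
from clips import *
wait(2)
c=cam("wrist"); save(c,"w33.png")
go(.387,.2057,.024,178.1)
```

```text
delta [0.0013, 0.0002, 0.0015] turn -0.0002 | yaw0 178.09 q6 19.6 gap 0.0426 t 40.8 F [-0.5 -0.   0.1] tilt [-0.0155 -0.0011 -0.9999]
```

View pics/w33.png

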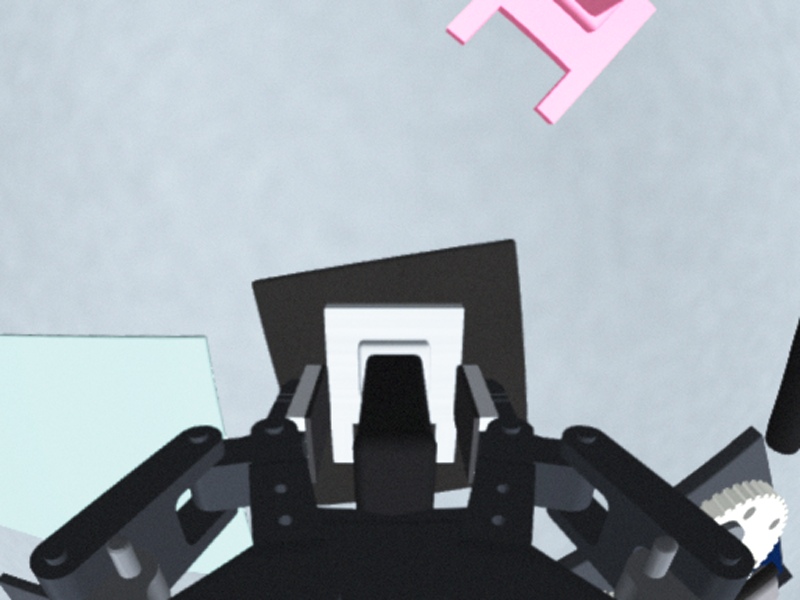

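Request:
move_arm --deltas '[[[0.001, 0, 0.001, 0, 1], [0.001, 0, 0.001, 0, 1], [0.001, 0, 0.001, 0, 1], [0.001, 0, 0.001, 0, 1], [0.001, 0, 0.001, 0, 1], [0.001, 0, 0.001, 0, 1], [0.001, 0, -0.01, 0, 1], [0.001, 0, -0.04, 0, 1], [0.001, 0, -0.075, 0, 1], [0.001, 0, -0.075, 0, 1], [0.001, 0, -0.075, 0, 1], [0.001, 0, -0.075, 0, 1]]]'

```text
time_s: 42.0
eef_pos: [0.3851, 0.2053, 0.0996]
orientation: [[-0.999, 0.033, 0.014], [0.033, 0.999, -0.002], [-0.014, -0.002, -1.0]]
ft_force: [-0.4, 0.2, -2.4]
finger_gap: 0.0194
```

Run:
```python
from clips import *
wait(3)
c=cam("wrist"); save(c,"w34.png")
go(.387,.2057,.1,178.1)
```

```text
delta [-0.0018, 0.0005, -0.0005] turn -0.0002 | yaw0 178.09 q6 19.7 gap 0.0193 t 42.2 F [-0.2 -0.4 -3.4] tilt [-0.0132 -0.0019 -0.9999]
```

View pics/w34.png

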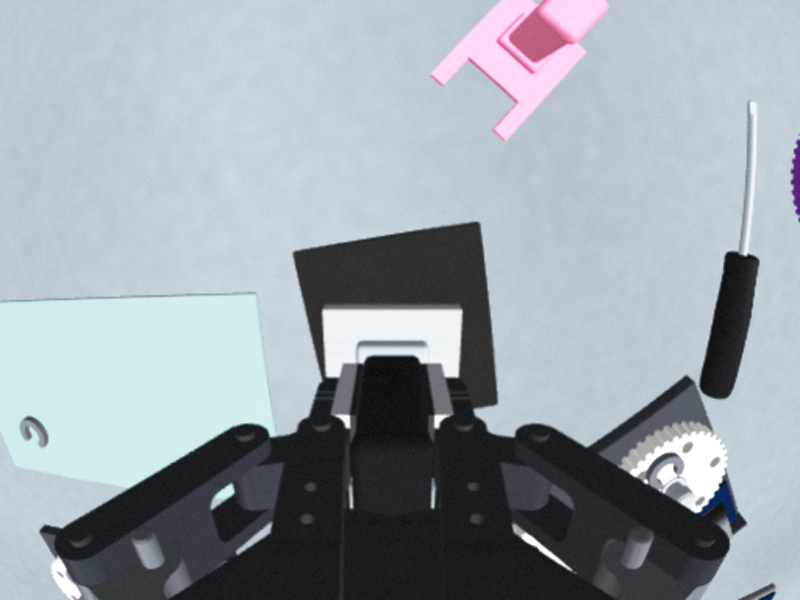

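Run:
```python
from clips import *
go(.5097,.2517,.1,215.5)
```

```text
delta [-0.1229, 0.0505, 0.001] turn -0.653 | yaw0 178.09 q6 19.7 gap 0.0193 t 42.2 F [-0.2 -0.4 -3.4] tilt [-0.0132 -0.0019 -0.9999]
```

Request:
move_arm --deltas '[[[-0.1229, 0.0505, 0, -0.653, 1], [-0.1229, 0.0505, 0, -0.653, 1], [-0.1229, 0.0505, 0, -0.653, 1], [-0.1229, 0.0505, 0, -0.653, 1], [-0.1229, 0.0505, 0, -0.653, 1], [-0.1229, 0.0505, 0, -0.653, 1], [-0.1229, 0.0505, 0, -0.653, 1], [-0.1229, 0.0505, 0, -0.653, 1]]]'

```text
time_s: 43.0
eef_pos: [0.5094, 0.2516, 0.1007]
orientation: [[-0.815, -0.58, 0.013], [-0.58, 0.815, -0.003], [-0.009, -0.009, -1.0]]
ft_force: [0.5, 0.4, -2.4]
finger_gap: 0.0194
```

Run:
```python
from clips import *
wait(3)
c=cam("wrist"); save(c,"w35.png",(100,150,400,375))
c=cam("side"); save(c,"s35.png",(80,200,280,350))
go(.5097,.2517,.0517,215.5)
```

```text
delta [0.0004, 0.0005, 0.0494] turn -0.0002 | yaw0 -144.51 q6 -17.1 gap 0.0191 t 43.25 F [-0.1 -0.5 -2.5] tilt [-0.0096 -0.0097 -0.9999]
```

View pics/w35.png

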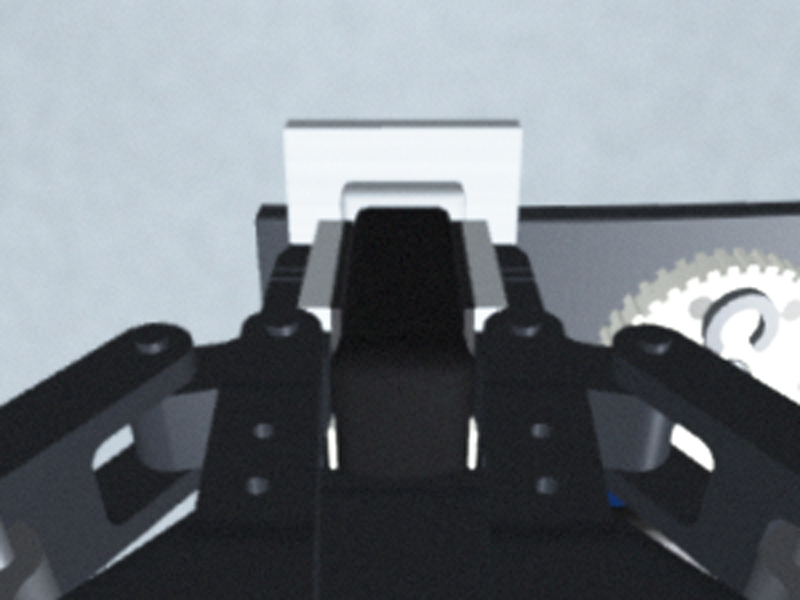

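View pics/s35.png

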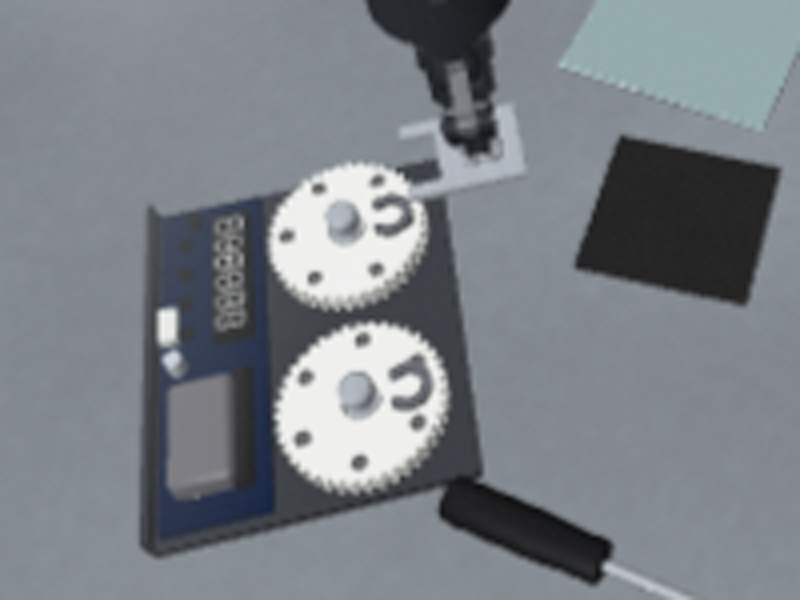

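Request:
move_arm --deltas '[[[0.0004, 0.0004, 0.02, 0, 1], [0.0004, 0.0004, 0.035, 0, 1], [0.0004, 0.0004, 0.046, 0, 1], [0.0004, 0.0004, 0.0495, 0, 1], [0.0004, 0.0004, 0.0495, 0, 1], [0.0004, 0.0004, 0.0495, 0, 1], [0.0004, 0.0004, 0.0495, 0, 1]]]'

```text
time_s: 43.95
eef_pos: [0.5104, 0.2519, 0.0524]
orientation: [[-0.814, -0.58, 0.015], [-0.581, 0.814, -0.002], [-0.011, -0.01, -1.0]]
ft_force: [0.2, -0.5, -2.1]
finger_gap: 0.0194
```

Run:
```python
from clips import *
wait(2)
c=cam("side"); save(c,"s36.png",(130,220,250,310))
u=np.array([.814,.581]);a=np.array([.5829,.304])
go(*(a-.090*u),.0517,215.5); go(*(a-.0397*u),.0517,215.5)
# project predicted clip/fork
```

```text
delta [0.0005, 0.0003, 0.0005] turn -0.0002 | yaw0 -144.51 q6 -17.1 gap 0.0191 t 44.1 F [-0.3 -0.7 -2.2] tilt [-0.0106 -0.01   -0.9999]
delta [-0.0498, 0.0003, 0.001] turn -0.0002 | yaw0 -144.51 q6 -17.1 gap 0.0191 t 44.1 F [-0.3 -0.7 -2.2] tilt [-0.0106 -0.01   -0.9999]
```

View pics/s36.png

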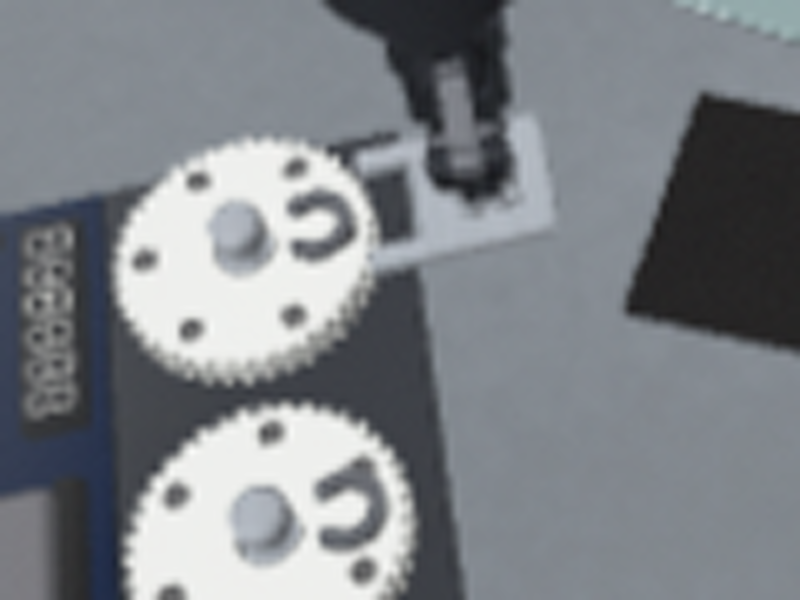

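Request:
move_arm --deltas '[[[-0.005, 0.0003, 0.0003, 0, 1], [-0.01, 0.0003, 0.0003, 0, 1], [-0.015, 0.0003, 0.0003, 0, 1], [-0.018, 0.0003, 0.0003, 0, 1], [-0.018, 0.0003, 0.0003, 0, 1], [-0.018, 0.0003, 0.0003, 0, 1]]]'

```text
time_s: 44.7
eef_pos: [0.5245, 0.2625, 0.0519]
orientation: [[-0.814, -0.58, 0.014], [-0.581, 0.814, -0.002], [-0.01, -0.01, -1.0]]
ft_force: [-0.6, -0.7, -2.7]
finger_gap: 0.0191
```

Run:
```python
from clips import *
c=cam("side"); save(c,"s37.png",(130,220,250,310))
u=np.array([.814,.581]);a=np.array([.5829,.304])
go(*(a-.0397*u),.0517,215.5)
```

```text
delta [-0.0321, -0.0001, 0.0005] turn -0.0002 | yaw0 -144.51 q6 -16.6 gap 0.019 t 44.75 F [ 0.6  0.5 -2.6] tilt [-0.01   -0.0098 -0.9999]
```

View pics/s37.png

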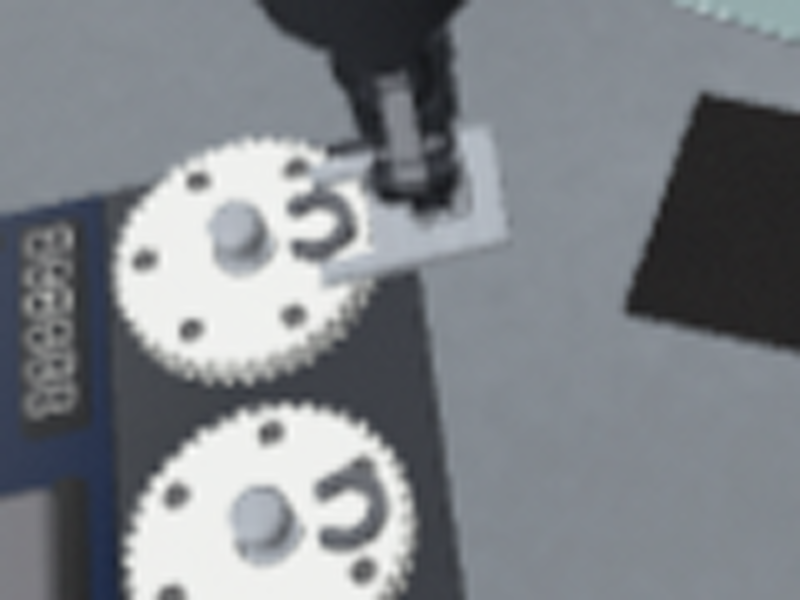

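Request:
move_arm --deltas '[[[-0.006, 0, 0.0003, 0, 1], [-0.011, 0, 0.0003, 0, 1], [-0.015, 0, 0.0003, 0, 1], [-0.018, 0, 0.0003, 0, 1], [-0.021, 0, 0.0003, 0, 1], [-0.024, 0, 0.0003, 0, 1], [-0.027, 0, 0.0003, 0, 1], [-0.03, 0, 0.0003, 0, 1], [-0.032, 0, 0.0003, 0, 1], [-0.032, 0, 0.0003, 0, 1], [-0.032, 0, 0.0003, 0, 1]]]'

```text
time_s: 45.85
eef_pos: [0.551, 0.2813, 0.052]
orientation: [[-0.814, -0.58, 0.015], [-0.581, 0.814, -0.002], [-0.011, -0.01, -1.0]]
ft_force: [-0.5, -0.2, -1.6]
finger_gap: 0.0192
```

Run:
```python
from clips import *
c=cam("side"); save(c,"s38.png",(130,220,250,310))
u=np.array([.814,.581]);a=np.array([.5829,.304])
go(*(a-.0397*u),.0517,215.5)
```

```text
delta [0.0003, -0.0, 0.0003] turn -0.0001 | yaw0 -144.51 q6 -15.7 gap 0.019 t 45.9 F [ 0.2  0.4 -2.3] tilt [-0.0107 -0.0099 -0.9999]
```

View pics/s38.png

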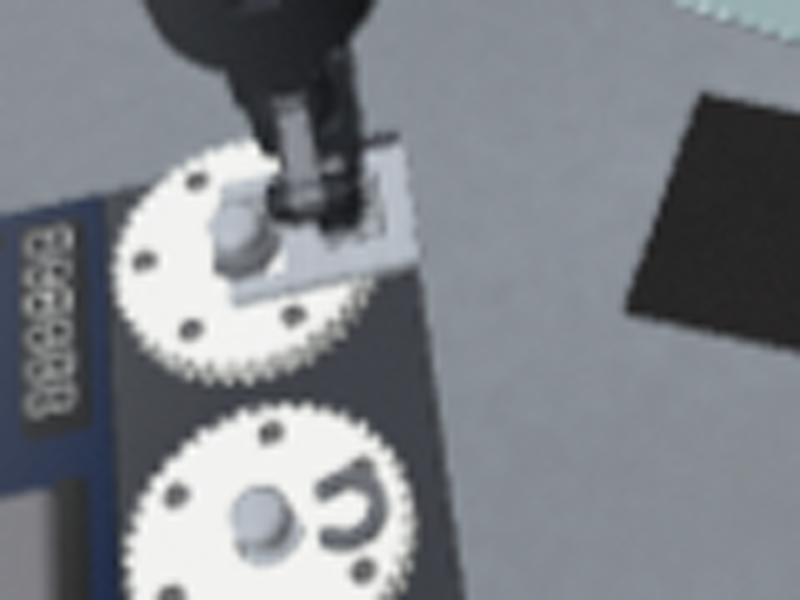

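Request:
move_arm --deltas '[[[0.015, 0, 0, 0, 1], [0.035, 0, 0, 0, 1], [0.055, 0, 0, 0, 1], [0.055, 0, -0.005, 0, 1], [0.055, 0, -0.045, 0, 1], [0.055, 0, -0.045, 0, 1], [0.055, 0, -0.045, 0, 1]]]'

```text
time_s: 46.6
eef_pos: [0.5074, 0.2501, 0.0981]
orientation: [[-0.814, -0.581, 0.019], [-0.581, 0.814, -0.0], [-0.015, -0.011, -1.0]]
ft_force: [0.1, -0.2, -2.9]
finger_gap: 0.0194
```

Run:
```python
from clips import *
wait(2)
c=cam("side"); save(c,"s39.png",(130,220,250,310))
u=np.array([.814,.581]);a=np.array([.518,.395])
go(*(a-.090*u),.1,215.5)
```

```text
delta [-0.0053, 0.111, -0.0055] turn -0.0 | yaw0 -144.5 q6 -17.2 gap 0.0194 t 46.75 F [-0.1 -0.5 -2.3] tilt [-0.0094 -0.0095 -0.9999]
```

View pics/s39.png

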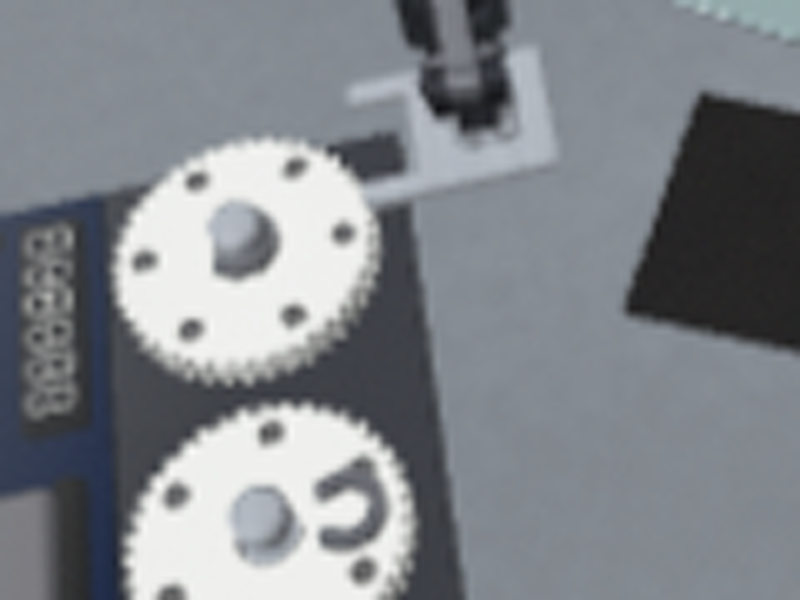

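Request:
move_arm --deltas '[[[-0.0053, 0.111, -0.005, 0, 1], [-0.0053, 0.111, -0.005, 0, 1], [-0.0053, 0.111, -0.005, 0, 1], [-0.0053, 0.111, -0.005, 0, 1], [-0.0053, 0.111, -0.005, 0, 1], [-0.0053, 0.111, 0.015, 0, 1], [-0.0053, 0.111, 0.03, 0, 1], [-0.0053, 0.111, 0.04, 0, 1], [-0.0053, 0.111, 0.0425, 0, 1], [-0.0053, 0.111, 0.0425, 0, 1], [-0.0053, 0.111, 0.0425, 0, 1]]]'

```text
time_s: 47.85
eef_pos: [0.4461, 0.3426, 0.0526]
orientation: [[-0.814, -0.58, 0.014], [-0.58, 0.815, -0.002], [-0.01, -0.01, -1.0]]
ft_force: [-0.3, 0.2, -1.8]
finger_gap: 0.0192
```

Run:
```python
from clips import *
wait(2)
c=cam("side"); save(c,"s40.png",(130,235,270,340))
u=np.array([.814,.581]);a=np.array([.518,.395])
go(*(a-.072*u),.0518,215.5); go(*(a-.0397*u),.0518,215.5)
```

```text
delta [-0.0169, 0.0006, 0.0012] turn -0.0001 | yaw0 -144.5 q6 -5.9 gap 0.0192 t 48.0 F [-0.6  0.1 -2. ] tilt [-0.0108 -0.0096 -0.9999]
delta [-0.0492, 0.0006, 0.0015] turn -0.0001 | yaw0 -144.5 q6 -5.9 gap 0.0192 t 48.0 F [-0.6  0.1 -2. ] tilt [-0.0108 -0.0096 -0.9999]
```

View pics/s40.png

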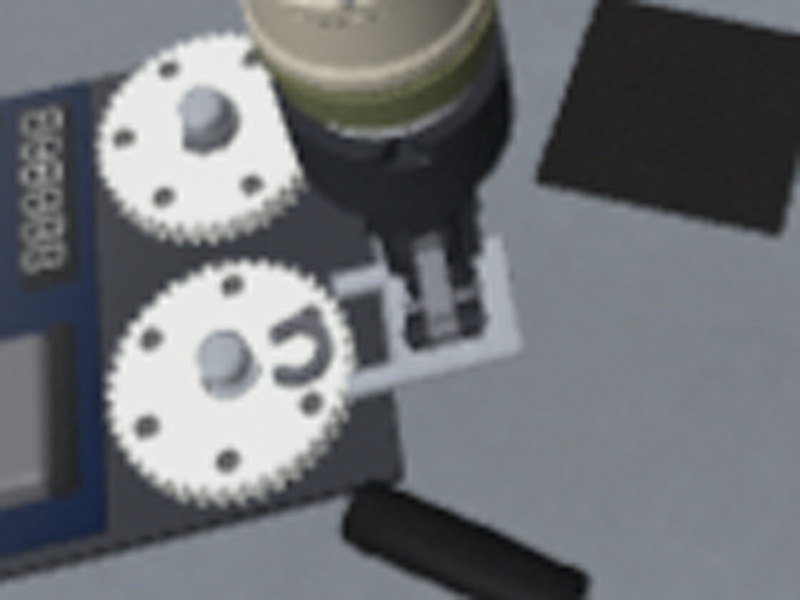

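Request:
move_arm --deltas '[[[-0.006, 0.0006, 0.0008, 0, 1], [-0.012, 0.0006, 0.0008, 0, 1], [-0.018, 0.0006, 0.001, 0, 1], [-0.023, 0.0006, 0.001, 0, 1], [-0.028, 0.0006, 0.001, 0, 1], [-0.031, 0.0006, 0.001, 0, 1], [-0.034, 0.0006, 0.001, 0, 1], [-0.037, 0.0006, 0.001, 0, 1], [-0.04, 0.0006, 0.001, 0, 1], [-0.043, 0.0006, 0.001, 0, 1], [-0.046, 0.0006, 0.001, 0, 1], [-0.049, 0.0006, 0.001, 0, 1], [-0.0495, 0.0006, 0.001, 0, 1], [-0.0495, 0.0006, 0.001, 0, 1]]]'

```text
time_s: 49.4
eef_pos: [0.4866, 0.3725, 0.0525]
orientation: [[-0.814, -0.58, 0.016], [-0.581, 0.814, -0.001], [-0.012, -0.01, -1.0]]
ft_force: [-0.6, 0.0, -2.0]
finger_gap: 0.0192
```

Run:
```python
from clips import *
c=cam("side"); save(c,"s41.png",(130,235,270,340))
u=np.array([.814,.581]);a=np.array([.518,.395])
go(*(a-.0397*u),.0518,215.5)
```

```text
delta [0.0009, 0.0, 0.0007] turn -0.0001 | yaw0 -144.5 q6 -5.3 gap 0.0194 t 49.45 F [-0.9 -0.  -1.4] tilt [-0.0119 -0.0097 -0.9999]
```

View pics/s41.png

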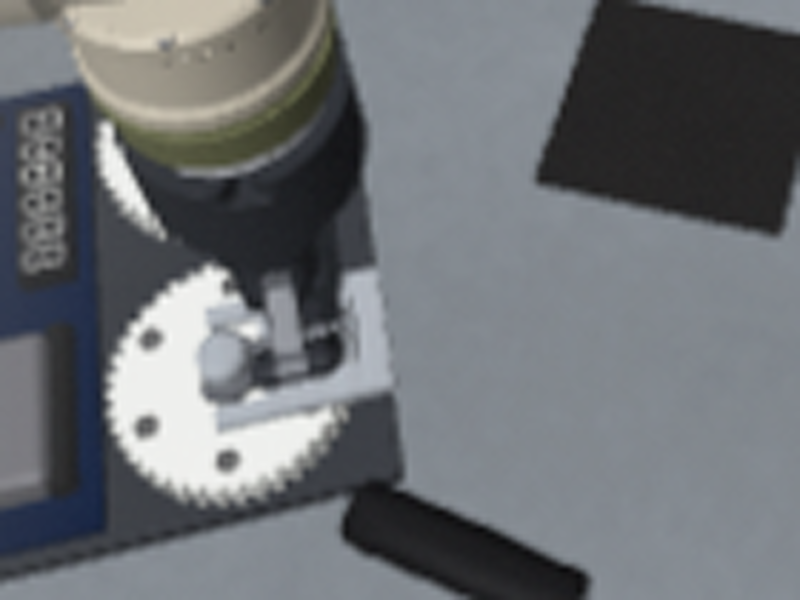

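Retreat and check.

Request:
move_arm --deltas '[[[0.015, 0, 0, 0, 1], [0.035, 0, 0, 0, 1], [0.055, 0, 0, 0, 1], [0.06, 0, -0.005, 0, 1], [0.06, 0, -0.05, 0, 1], [0.06, 0, -0.07, 0, 1], [0.06, 0, -0.07, 0, 1]]]'

```text
time_s: 50.15
eef_pos: [0.4398, 0.3396, 0.1261]
orientation: [[-0.814, -0.58, 0.023], [-0.581, 0.814, 0.004], [-0.021, -0.011, -1.0]]
ft_force: [1.0, 0.1, -2.4]
finger_gap: 0.0193
```

Run:
```python
from clips import *
wait(3)
c=cam("side"); save(c,"s42.png",(130,225,250,315))
th=np.radians(2.8);u=np.array([np.cos(th),np.sin(th)]);a=np.array([.6513,-.0816])
go(*(a-.090*u),.12,182.8)
```

```text
delta [0.1436, -0.4175, 0.003] turn 0.5706 | yaw0 -144.51 q6 -5.8 gap 0.0191 t 50.35 F [-0.8 -0.5 -2.2] tilt [-0.0099 -0.0094 -0.9999]
```

View pics/s42.png

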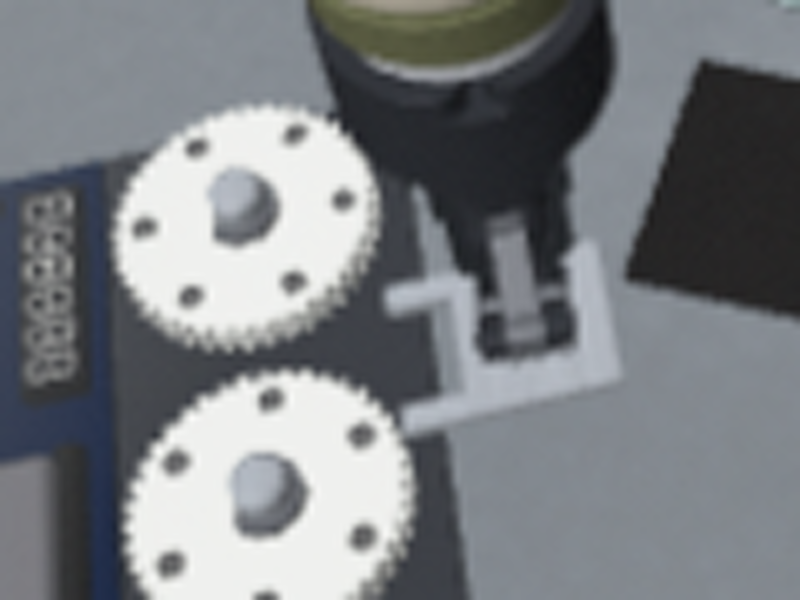

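Request:
move_arm --deltas '[[[0.1436, -0.4175, 0.003, 0.571, 1], [0.1436, -0.4175, 0.003, 0.571, 1], [0.1436, -0.4175, 0.003, 0.571, 1], [0.1436, -0.4175, 0.003, 0.571, 1], [0.1436, -0.4175, 0.003, 0.571, 1], [0.1436, -0.4175, 0.003, 0.571, 1], [0.1436, -0.4175, 0.003, 0.571, 1], [0.1436, -0.4175, 0.003, 0.571, 1], [0.1436, -0.4175, 0.003, 0.571, 1], [0.1436, -0.4175, 0.003, 0.571, 1], [0.1436, -0.4175, 0.03, 0.571, 1], [0.1436, -0.4175, 0.05, 0.571, 1], [0.1436, -0.4175, 0.05, 0.571, 1], [0.1436, -0.4175, 0.05, 0.571, 1]]]'

```text
time_s: 51.75
eef_pos: [0.5609, -0.0853, 0.0719]
orientation: [[-0.999, -0.049, 0.011], [-0.049, 0.999, -0.001], [-0.01, -0.001, -1.0]]
ft_force: [0.8, 1.3, -1.6]
finger_gap: 0.0195
```

Run:
```python
from clips import *
wait(3)
c=cam("side"); save(c,"s43.png",(150,100,290,205))
th=np.radians(2.8);u=np.array([np.cos(th),np.sin(th)]);a=np.array([.6513,-.0816])
go(*(a-.090*u),.0515,182.8)
```

```text
delta [0.0018, 0.0002, 0.0226] turn 0.0001 | yaw0 -177.2 q6 -19.6 gap 0.0193 t 51.95 F [-0.1  0.8 -1.8] tilt [-0.0153 -0.0033 -0.9999]
```

View pics/s43.png

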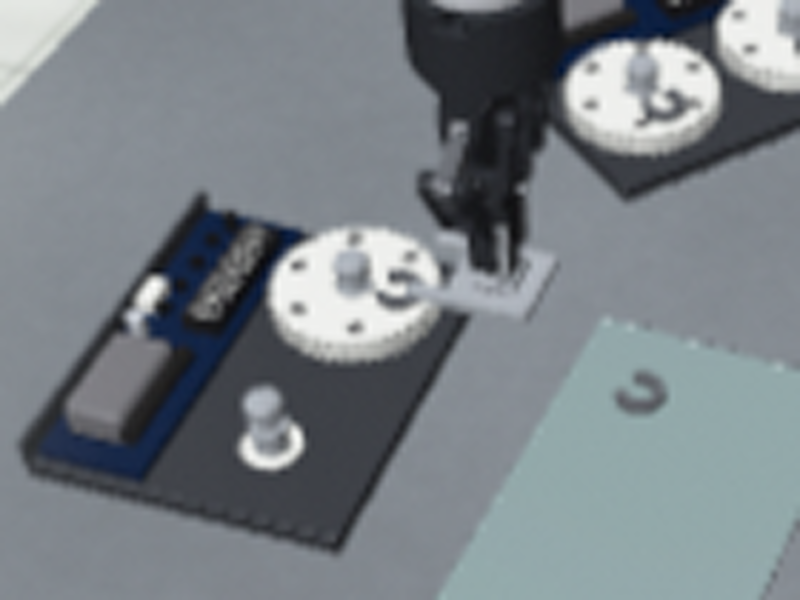

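Request:
move_arm --deltas '[[[0.0018, 0, 0.012, 0, 1], [0.0018, 0, 0.02, 0, 1], [0.0018, 0, 0.0225, 0, 1], [0.0018, 0, 0.0225, 0, 1], [0.0018, 0, 0.0225, 0, 1], [0.0018, 0, 0.0225, 0, 1]]]'

```text
time_s: 52.55
eef_pos: [0.5617, -0.0863, 0.0518]
orientation: [[-0.999, -0.049, 0.016], [-0.049, 0.999, -0.003], [-0.016, -0.003, -1.0]]
ft_force: [0.6, -0.0, -2.1]
finger_gap: 0.0196
```

Run:
```python
from clips import *
wait(2)
c=cam("side"); save(c,"s44.png",(180,120,270,187))
th=np.radians(2.8);u=np.array([np.cos(th),np.sin(th)]);a=np.array([.6513,-.0816])
go(*(a-.0397*u),.0517,182.8)
```

```text
delta [-0.05, 0.0003, 0.0009] turn -0.0 | yaw0 -177.2 q6 -19.7 gap 0.0193 t 52.7 F [ 0.2 -0.4 -1.8] tilt [-0.0158 -0.0035 -0.9999]
```

View pics/s44.png

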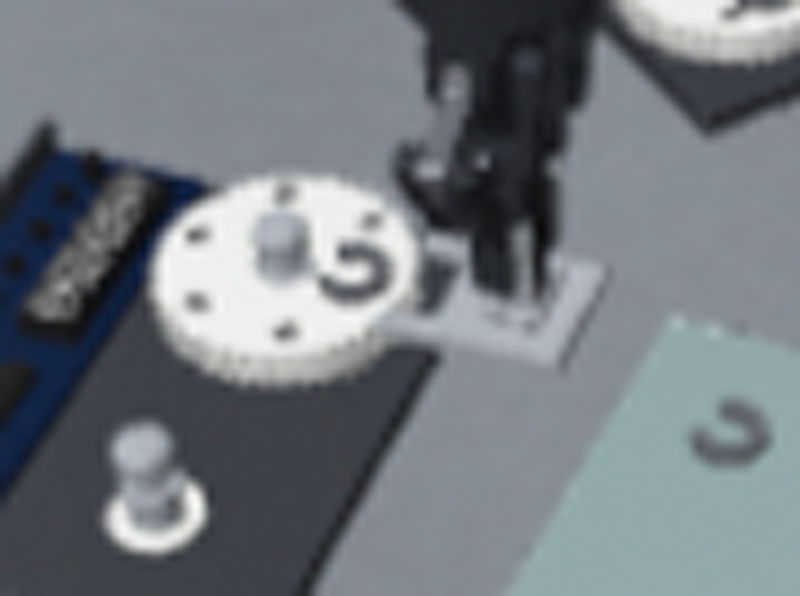

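Request:
move_arm --deltas '[[[-0.006, 0.0003, 0.0005, 0, 1], [-0.012, 0.0003, 0.0005, 0, 1], [-0.018, 0.0003, 0.0005, 0, 1], [-0.023, 0.0003, 0.0005, 0, 1], [-0.028, 0.0003, 0.0005, 0, 1], [-0.031, 0.0003, 0.0005, 0, 1], [-0.034, 0.0003, 0.0005, 0, 1], [-0.037, 0.0003, 0.0005, 0, 1], [-0.04, 0.0003, 0.0005, 0, 1], [-0.043, 0.0003, 0.0005, 0, 1], [-0.046, 0.0003, 0.0005, 0, 1], [-0.049, 0.0003, 0.0005, 0, 1], [-0.05, 0.0003, 0.0005, 0, 1], [-0.05, 0.0003, 0.0005, 0, 1]]]'

```text
time_s: 54.1
eef_pos: [0.6125, -0.0836, 0.0523]
orientation: [[-0.999, -0.049, 0.017], [-0.049, 0.999, -0.003], [-0.017, -0.004, -1.0]]
ft_force: [0.3, -0.5, -2.0]
finger_gap: 0.019
```

Run:
```python
from clips import *
c=cam("side"); save(c,"s45.png",(180,120,270,187))
th=np.radians(2.8);u=np.array([np.cos(th),np.sin(th)]);a=np.array([.6513,-.0816])
go(*(a-.0397*u),.0517,182.8)
```

```text
delta [0.0006, 0.0001, 0.0006] turn 0.0001 | yaw0 -177.19 q6 -18.1 gap 0.0193 t 54.15 F [-0.7 -0.1 -2.5] tilt [-0.0169 -0.0036 -0.9999]
```

View pics/s45.png

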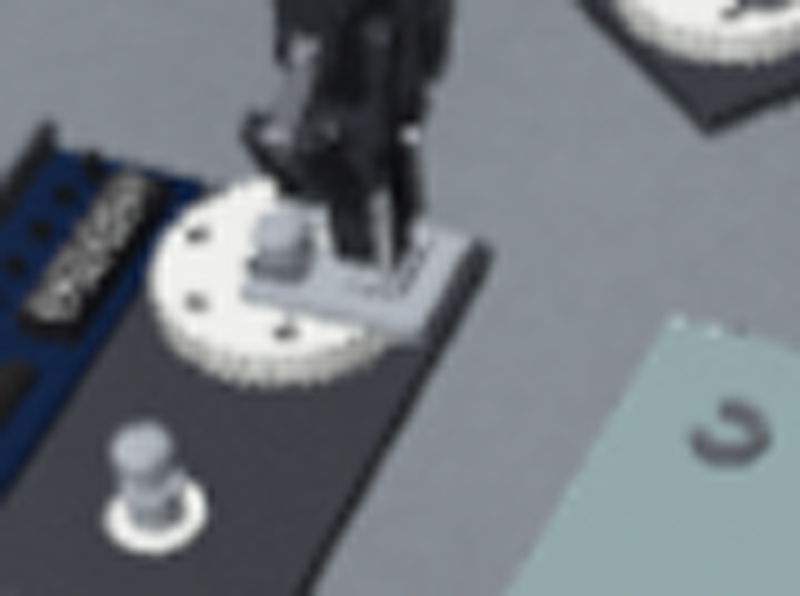

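Home. Retreat.

Request:
move_arm --deltas '[[[0.015, 0, 0, 0, 1], [0.035, 0, 0, 0, 1], [0.055, 0, 0, 0, 1], [0.06, 0, -0.005, 0, 1], [0.06, 0, -0.045, 0, 1], [0.06, 0, -0.065, 0, 1], [0.06, 0, -0.065, 0, 1]]]'

```text
time_s: 54.85
eef_pos: [0.5548, -0.0873, 0.1205]
orientation: [[-0.998, -0.049, 0.025], [-0.049, 0.999, -0.005], [-0.025, -0.006, -1.0]]
ft_force: [0.9, -0.1, -2.6]
finger_gap: 0.0194
```

Run:
```python
from clips import *
wait(4)
c=cam("side"); save(c,"s46.png",(180,60,320,165))
c=cam("top"); save(c,"t46.png",(320,120,410,188))
u=np.array([.803,-.596]);a=np.array([.5663,-.3012])
go(*(a-.090*u),.12,143.4)
```

```text
delta [0.0641, -0.1586, -0.0057] turn 0.6878 | yaw0 -177.19 q6 -20.0 gap 0.0193 t 55.15 F [ 0.3  1.2 -2.1] tilt [-0.0145 -0.0027 -0.9999]
```

View pics/s46.png

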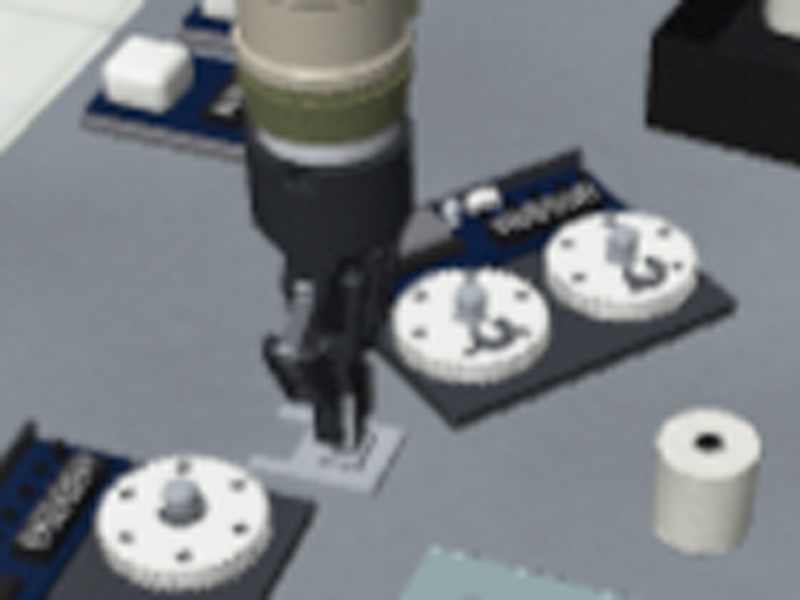

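View pics/t46.png

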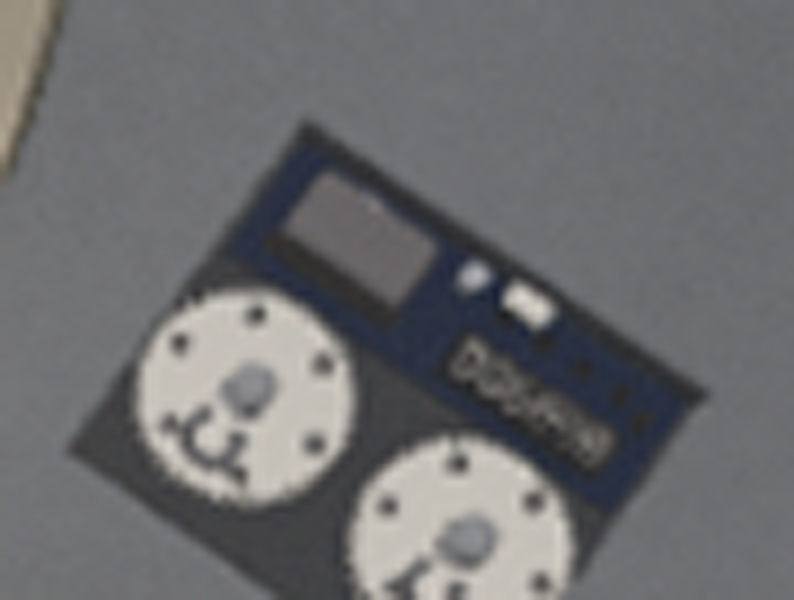

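Request:
move_arm --deltas '[[[0.0641, -0.1586, -0.005, 0.688, 1], [0.0641, -0.1586, -0.005, 0.688, 1], [0.0641, -0.1586, -0.005, 0.688, 1], [0.0641, -0.1586, -0.005, 0.688, 1], [0.0641, -0.1586, -0.005, 0.688, 1], [0.0641, -0.1586, -0.005, 0.688, 1], [0.0641, -0.1586, 0.02, 0.688, 1], [0.0641, -0.1586, 0.042, 0.688, 1], [0.0641, -0.1586, 0.042, 0.688, 1], [0.0641, -0.1586, 0.042, 0.688, 1]]]'

```text
time_s: 56.15
eef_pos: [0.4944, -0.2467, 0.0718]
orientation: [[-0.804, 0.595, 0.013], [0.595, 0.804, -0.001], [-0.011, 0.007, -1.0]]
ft_force: [-0.3, -0.3, -1.7]
finger_gap: 0.019
```

Run:
```python
from clips import *
wait(3)
u=np.array([.803,-.596]);a=np.array([.5663,-.3012])
go(*(a-.090*u),.0515,143.4)
```

```text
delta [0.0018, -0.0009, 0.0219] turn 0.0009 | yaw0 143.45 q6 1.5 gap 0.0191 t 56.3 F [-0.3 -1.2 -1.9] tilt [-0.0148  0.0071 -0.9999]
```

Request:
move_arm --deltas '[[[0.0018, -0.0009, 0.012, 0, 1], [0.0018, -0.0009, 0.02, 0, 1], [0.0018, -0.0009, 0.0219, 0, 1], [0.0018, -0.0009, 0.0219, 0, 1], [0.0018, -0.0009, 0.0219, 0, 1], [0.0018, -0.0009, 0.0219, 0, 1]]]'

```text
time_s: 56.9
eef_pos: [0.4942, -0.2478, 0.0518]
orientation: [[-0.803, 0.595, 0.017], [0.595, 0.803, -0.003], [-0.015, 0.007, -1.0]]
ft_force: [0.4, 0.5, -1.4]
finger_gap: 0.0193
```

Run:
```python
from clips import *
wait(2)
c=cam("side"); save(c,"s47.png",(230,80,310,140))
c=cam("top"); save(c,"t47.png",(315,140,395,200))
u=np.array([.803,-.596]);a=np.array([.5663,-.3012])
go(*(a-.0397*u),.0517,143.4)
```

```text
delta [-0.0501, 0.0, 0.0008] turn 0.0009 | yaw0 143.45 q6 1.4 gap 0.0195 t 57.1 F [-0.5  0.7 -1.8] tilt [-0.0153  0.0072 -0.9999]
```

View pics/s47.png

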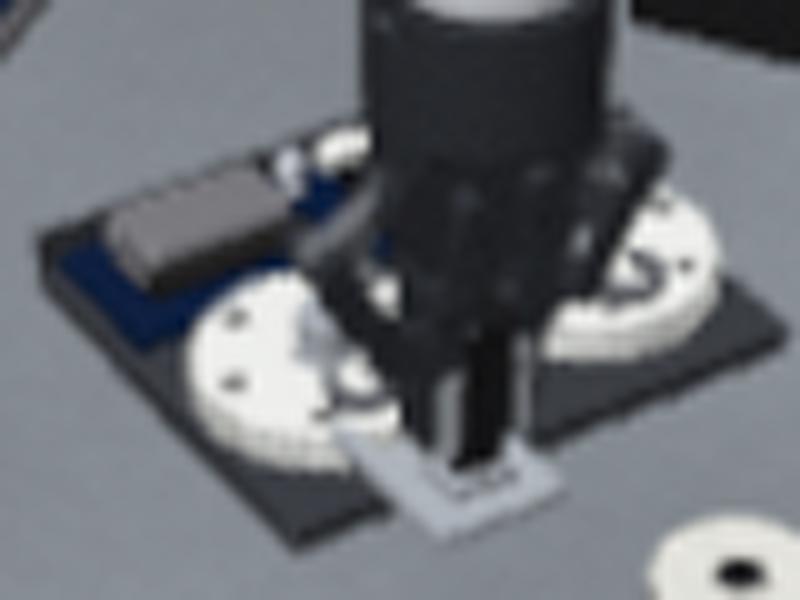

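View pics/t47.png

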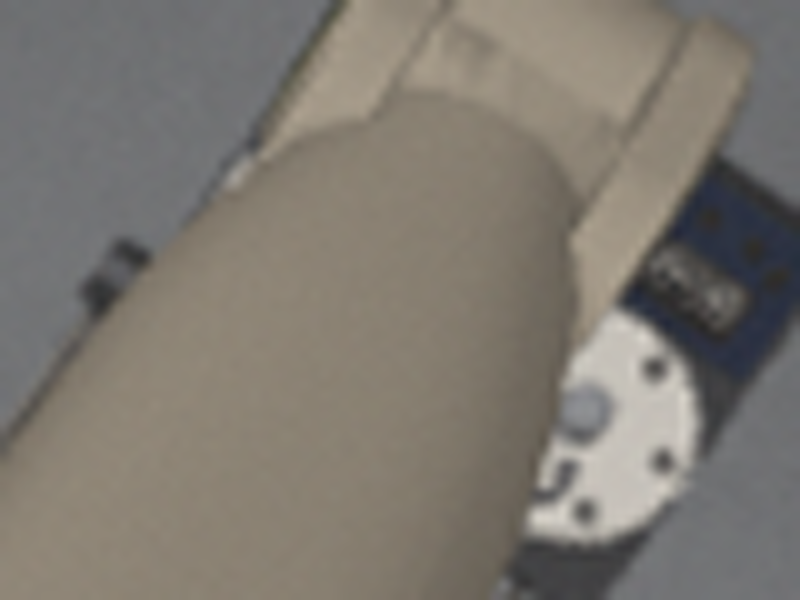

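Request:
move_arm --deltas '[[[-0.006, 0, 0.0005, 0, 1], [-0.012, 0, 0.0005, 0, 1], [-0.018, 0, 0.0005, 0, 1], [-0.023, 0, 0.0005, 0, 1], [-0.028, 0, 0.0005, 0, 1], [-0.031, 0, 0.0005, 0, 1], [-0.034, 0, 0.0005, 0, 1], [-0.037, 0, 0.0005, 0, 1], [-0.04, 0, 0.0005, 0, 1], [-0.043, 0, 0.0005, 0, 1], [-0.046, 0, 0.0005, 0, 1], [-0.049, 0, 0.0005, 0, 1], [-0.0503, 0, 0.0005, 0, 1], [-0.0503, 0, 0.0005, 0, 1]]]'

```text
time_s: 58.5
eef_pos: [0.5354, -0.2783, 0.0522]
orientation: [[-0.803, 0.595, 0.018], [0.595, 0.803, -0.004], [-0.017, 0.007, -1.0]]
ft_force: [1.5, 0.5, -2.0]
finger_gap: 0.0195
```

Run:
```python
from clips import *
c=cam("side"); save(c,"s48.png",(230,80,310,140))
u=np.array([.803,-.596]);a=np.array([.5663,-.3012])
go(*(a-.0397*u),.0517,143.4)
```

```text
delta [0.001, 0.0, 0.0005] turn 0.0009 | yaw0 143.45 q6 1.3 gap 0.0195 t 58.55 F [ 0.7 -0.1 -1.9] tilt [-0.0166  0.0072 -0.9998]
```

View pics/s48.png

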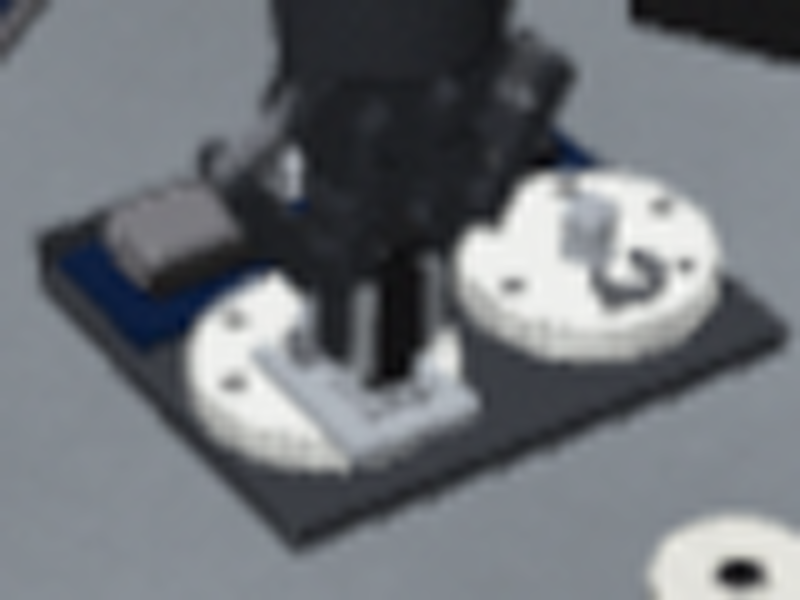

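Retreat, then to c2.

Request:
move_arm --deltas '[[[0.015, 0, 0, 0, 1], [0.035, 0, 0, 0, 1], [0.055, 0, 0, 0, 1], [0.055, 0, -0.005, 0, 1], [0.055, 0, -0.045, 0, 1], [0.055, 0, -0.055, 0, 1], [0.055, 0, -0.055, 0, 1]]]'

```text
time_s: 59.25
eef_pos: [0.4926, -0.247, 0.109]
orientation: [[-0.803, 0.595, 0.023], [0.595, 0.803, -0.008], [-0.023, 0.007, -1.0]]
ft_force: [0.9, 0.1, -1.4]
finger_gap: 0.0191
```

Run:
```python
from clips import *
wait(3)
c=cam("side"); save(c,"s49.png",(230,80,310,140))
u=np.array([.803,-.596]);a=np.array([.4994,-.3912])
go(*(a-.090*u),.1,143.4)
```

```text
delta [-0.0051, -0.1117, 0.0042] turn 0.0008 | yaw0 143.45 q6 1.4 gap 0.0194 t 59.45 F [ 0.3 -0.6 -2.6] tilt [-0.0145  0.0072 -0.9999]
```

View pics/s49.png

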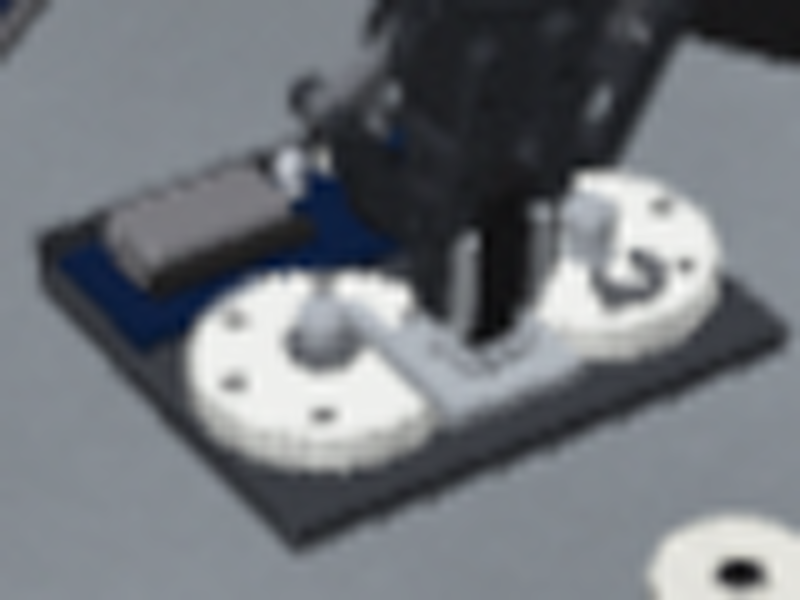

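Request:
move_arm --deltas '[[[-0.0051, -0.1117, 0, 0, 1], [-0.0051, -0.1117, 0, 0, 1], [-0.0051, -0.1117, 0, 0, 1], [-0.0051, -0.1117, 0, 0, 1], [-0.0051, -0.1117, 0.01, 0, 1], [-0.0051, -0.1117, 0.03, 0, 1], [-0.0051, -0.1117, 0.045, 0, 1], [-0.0051, -0.1117, 0.052, 0, 1], [-0.0051, -0.1117, 0.052, 0, 1], [-0.0051, -0.1117, 0.052, 0, 1], [-0.0051, -0.1117, 0.052, 0, 1]]]'

```text
time_s: 60.55
eef_pos: [0.4286, -0.3379, 0.053]
orientation: [[-0.804, 0.595, 0.017], [0.595, 0.804, -0.004], [-0.016, 0.007, -1.0]]
ft_force: [-0.1, 0.0, -2.2]
finger_gap: 0.0194
```

Run:
```python
from clips import *
wait(2)
c=cam("side"); save(c,"s50.png",(230,80,310,140))
u=np.array([.803,-.596]);a=np.array([.4994,-.3912])
go(*(a-.0397*u),.0517,143.4)
```

```text
delta [-0.049, -0.0003, 0.002] turn 0.0008 | yaw0 143.45 q6 -10.5 gap 0.0192 t 60.7 F [-0.3 -0.2 -1.8] tilt [-0.0159  0.007  -0.9998]
```

View pics/s50.png

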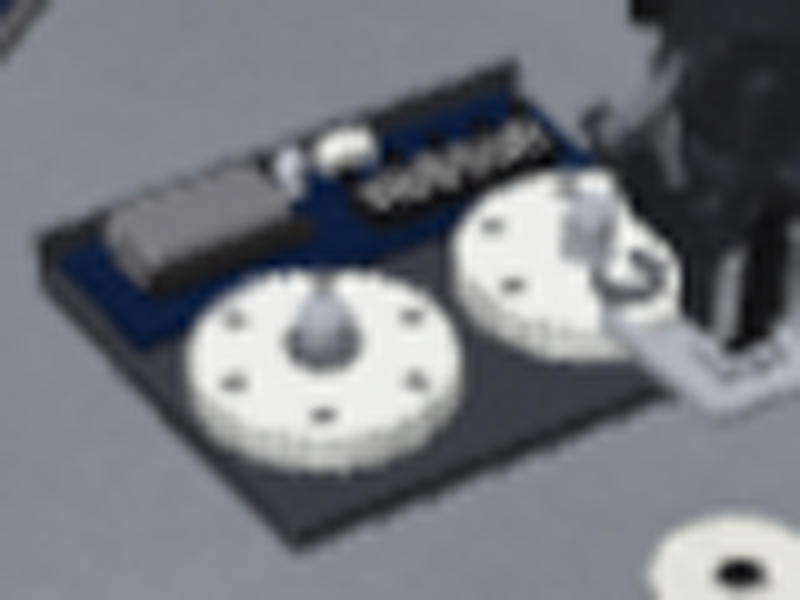

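Request:
move_arm --deltas '[[[-0.006, -0.0003, 0.001, 0, 1], [-0.012, -0.0003, 0.001, 0, 1], [-0.018, -0.0003, 0.001, 0, 1], [-0.023, -0.0003, 0.001, 0, 1], [-0.028, -0.0003, 0.001, 0, 1], [-0.031, -0.0003, 0.001, 0, 1], [-0.034, -0.0003, 0.001, 0, 1], [-0.037, -0.0003, 0.001, 0, 1], [-0.04, -0.0003, 0.001, 0, 1], [-0.043, -0.0003, 0.001, 0, 1], [-0.046, -0.0003, 0.001, 0, 1], [-0.049, -0.0003, 0.001, 0, 1], [-0.0492, -0.0003, 0.001, 0, 1], [-0.0492, -0.0003, 0.001, 0, 1]]]'

```text
time_s: 62.1
eef_pos: [0.4681, -0.368, 0.0528]
orientation: [[-0.803, 0.595, 0.018], [0.595, 0.803, -0.005], [-0.017, 0.007, -1.0]]
ft_force: [0.8, 0.2, -2.0]
finger_gap: 0.0189
```

Run:
```python
from clips import *
c=cam("side"); save(c,"s51.png",(230,80,310,140))
u=np.array([.803,-.596]);a=np.array([.4994,-.3912])
go(*(a-.0397*u),.0517,143.4)
```

```text
delta [0.0007, -0.0, 0.0011] turn 0.0009 | yaw0 143.45 q6 -9.6 gap 0.019 t 62.15 F [-1.   0.1 -1.6] tilt [-0.0168  0.0069 -0.9998]
```

View pics/s51.png

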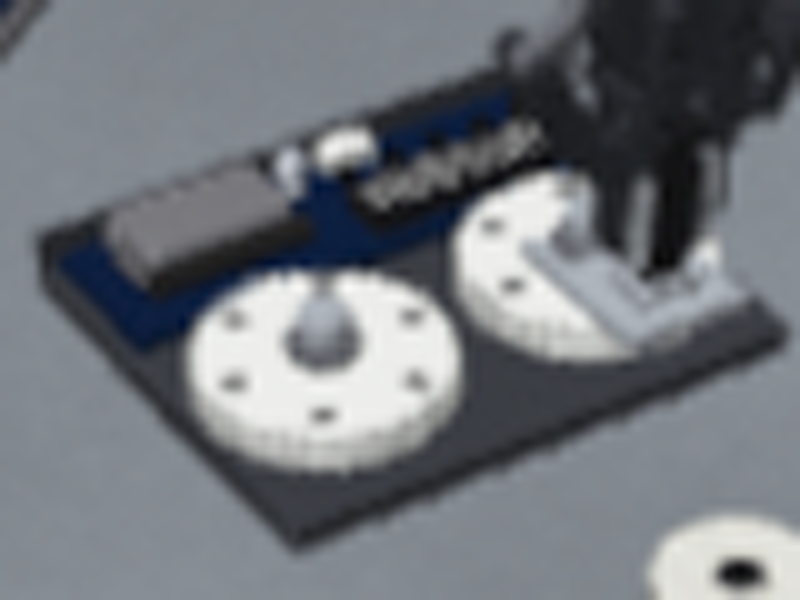

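Request:
move_arm --deltas '[[[0.015, 0, 0, 0, 1], [0.035, 0, 0, 0, 1], [0.055, 0, 0, 0, 1], [0.055, 0, -0.005, 0, 1], [0.055, 0, -0.045, 0, 1], [0.055, 0, -0.085, 0, 1], [0.055, 0, -0.085, 0, 1]]]'

```text
time_s: 62.85
eef_pos: [0.4259, -0.3385, 0.1435]
orientation: [[-0.803, 0.595, 0.026], [0.595, 0.803, -0.013], [-0.029, 0.005, -1.0]]
ft_force: [0.6, -0.7, -1.9]
finger_gap: 0.0194
```

Run:
```python
from clips import *
wait(4)
c=cam("side"); save(c,"s52.png",(100,80,360,275))
for d in env.place_of(c,"pad"): print(d["uv"],d["conf"],onz(c,d["uv"],0))
go(.387,.2057,.14,178.1)
```

```text
[291.2, 104.8] 0.74 [ 0.49877676 -0.42918879]
delta [0.3493, 0.413, -0.0064] turn -0.6047 | yaw0 143.45 q6 -10.7 gap 0.0192 t 63.15 F [-0.  -0.6 -1.5] tilt [-0.0141  0.0075 -0.9999]
```

View pics/s52.png

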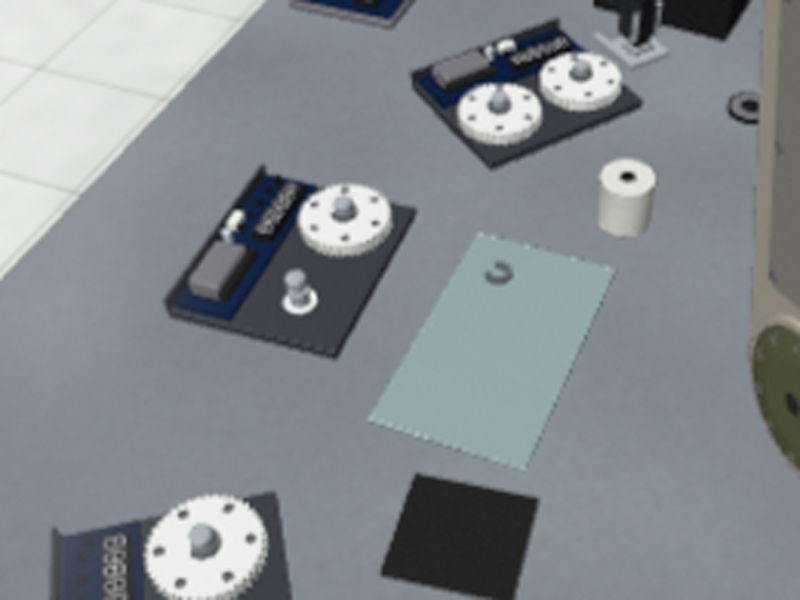

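Request:
move_arm --deltas '[[[0.348, 0.412, -0.005, -0.605, 1], [0.348, 0.412, -0.005, -0.605, 1], [0.348, 0.412, -0.005, -0.605, 1], [0.348, 0.412, -0.005, -0.605, 1], [0.348, 0.412, -0.005, -0.605, 1], [0.348, 0.412, -0.005, -0.605, 1], [0.348, 0.412, -0.005, -0.605, 1], [0.348, 0.412, -0.005, -0.605, 1], [0.348, 0.412, -0.005, -0.605, 1], [0.348, 0.412, -0.005, -0.605, 1], [0.348, 0.412, -0.005, -0.605, 1], [0.348, 0.412, -0.005, -0.605, 1], [0.348, 0.412, -0.005, -0.605, 1], [0.348, 0.412, -0.005, -0.605, 1], [0.348, 0.412, -0.005, -0.605, 1]]]'

```text
time_s: 64.65
eef_pos: [0.3873, 0.203, 0.1381]
orientation: [[-0.999, 0.035, 0.015], [0.035, 0.999, -0.003], [-0.015, -0.002, -1.0]]
ft_force: [-0.1, 0.1, -2.8]
finger_gap: 0.0194
```

Run:
```python
from clips import *
wait(3)
c=cam("wrist"); save(c,"w53.png")
c=cam("side"); save(c,"s53.png",(180,180,320,285))
go(.391,.2065,.0265,178.1)
```

```text
delta [-0.0014, 0.0034, 0.1122] turn -0.0012 | yaw0 178.03 q6 19.4 gap 0.0194 t 64.9 F [ 0.1 -0.2 -1.9] tilt [-0.016  -0.0019 -0.9999]
```

View pics/w53.png

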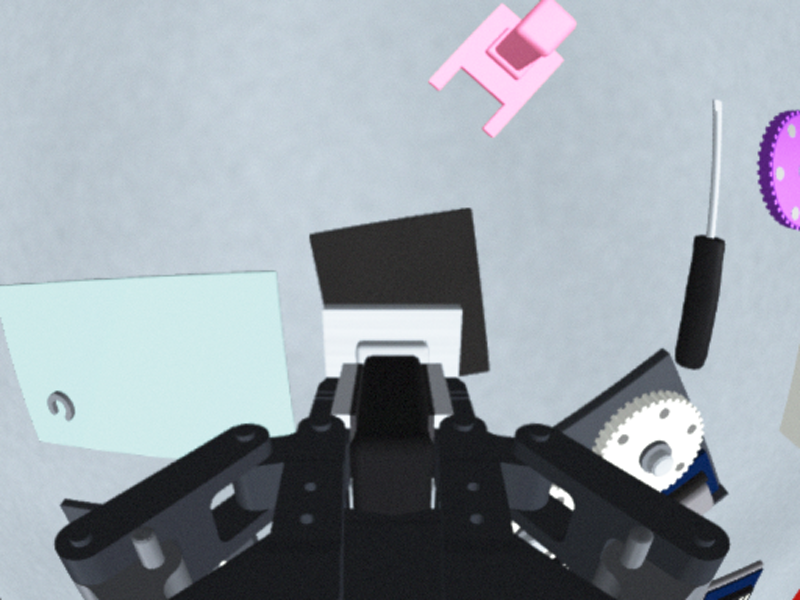

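View pics/s53.png

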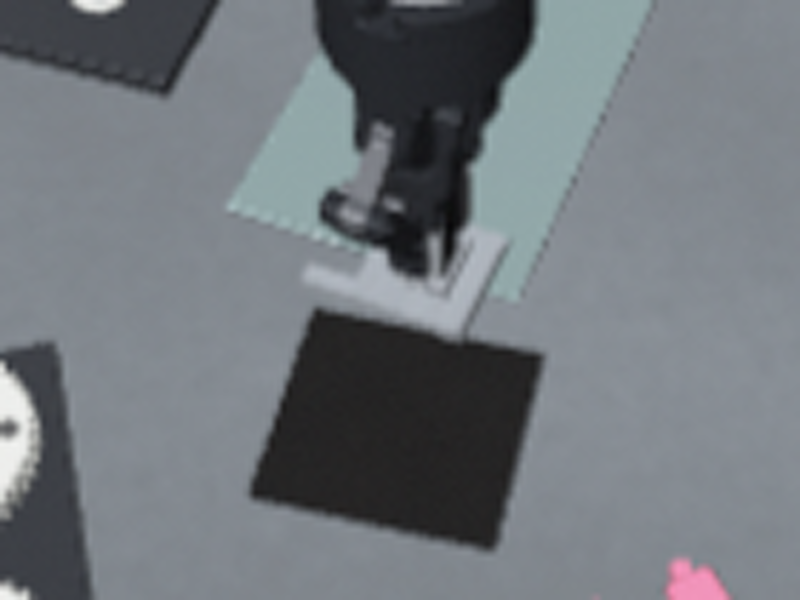

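Request:
move_arm --deltas '[[[-0.0014, 0.0034, 0.03, 0, 1], [-0.0014, 0.0034, 0.06, 0, 1], [-0.0014, 0.0034, 0.085, 0, 1], [-0.0014, 0.0034, 0.1, 0, 1], [-0.0014, 0.0034, 0.107, 0, 1], [-0.0014, 0.0034, 0.111, 0, 1], [-0.0014, 0.0034, 0.113, 0, 1], [-0.0014, 0.0034, 0.1135, 0, 1], [-0.0014, 0.0034, 0.1135, 0, 1], [-0.0014, 0.0034, 0.1135, 0, 1]]]'

```text
time_s: 65.9
eef_pos: [0.3915, 0.2066, 0.0257]
orientation: [[-0.999, 0.034, 0.017], [0.034, 0.999, -0.002], [-0.017, -0.002, -1.0]]
ft_force: [-0.3, -0.5, -1.9]
finger_gap: 0.0195
```

Run:
```python
from clips import *
wait(2)
c=cam("side"); save(c,"s54.png",(180,180,320,285))
go(.391,.2065,.0245,178.1)
```

```text
delta [0.0002, -0.0001, 0.001] turn -0.0012 | yaw0 178.03 q6 19.7 gap 0.0195 t 66.05 F [-0.   0.2 -3.5] tilt [-0.0166 -0.0017 -0.9999]
```

View pics/s54.png

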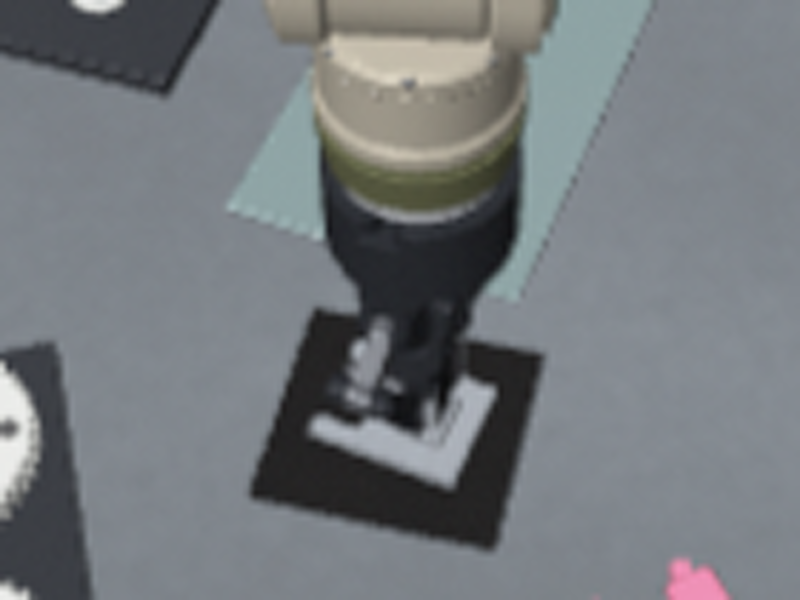

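Over the pad. Lower about 1.5 mm more, then release and lift straight up.

Request:
move_arm --deltas '[[[0, 0, 0.001, 0, 1], [0, 0, 0.0018, 0, 1], [0, 0, 0.0018, 0, 1], [0, 0, 0.0018, 0, 1]]]'

```text
time_s: 66.45
eef_pos: [0.3912, 0.2066, 0.0254]
orientation: [[-0.999, 0.034, 0.017], [0.034, 0.999, -0.002], [-0.017, -0.002, -1.0]]
ft_force: [-6.9, -2.8, 17.8]
finger_gap: 0.0189
```

Request:
move_arm --deltas '[[[0, 0, 0, 0, 0], [0, 0, 0, 0, 0], [0, 0, 0, 0, 0], [0, 0, 0, 0, 0], [0, 0, 0, 0, 0], [0, 0, -0.02, 0, 0], [0, 0, -0.06, 0, 0], [0, 0, -0.1, 0, 0], [0, 0, -0.13, 0, 0], [0, 0, -0.15, 0, 0], [0, 0, -0.15, 0, 0], [0, 0, -0.15, 0, 0]]]'

```text
time_s: 67.65
eef_pos: [0.3888, 0.2069, 0.1752]
orientation: [[-0.999, 0.034, 0.018], [0.034, 0.999, -0.002], [-0.018, -0.001, -1.0]]
ft_force: [0.5, 0.1, -0.6]
finger_gap: 0.0429
```

Run:
```python
from clips import *
wait(4)
c=cam("side"); save(c,"s55.png",(180,180,320,285))
go(.57,.392,.15,240)
```

```text
delta [-0.1753, 0.1916, 0.0263] turn -1.0815 | yaw0 178.03 q6 19.8 gap 0.0427 t 67.9 F [-0.6 -0.7 -0.2] tilt [-0.0151 -0.0024 -0.9999]
```

View pics/s55.png

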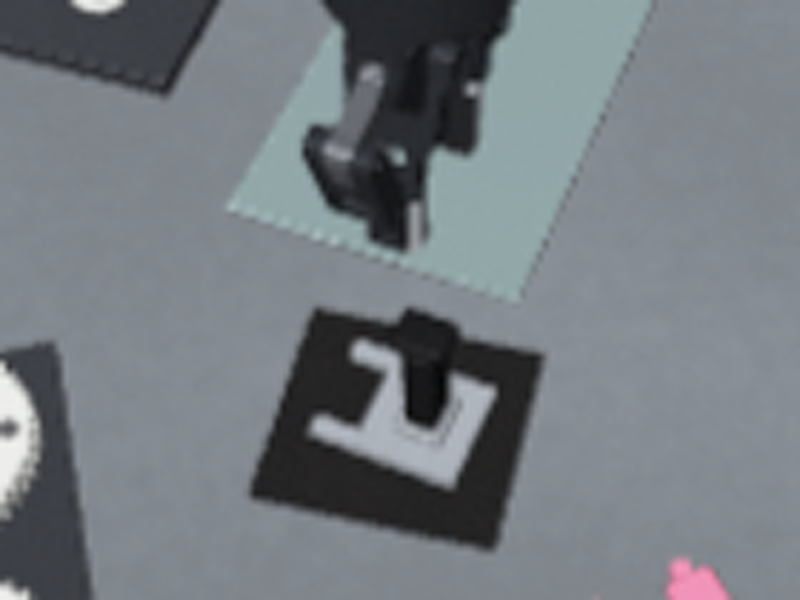

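Request:
move_arm --deltas '[[[-0.175, 0.192, 0.0, -1.08, 0], [-0.175, 0.192, 0.0, -1.08, 0], [-0.175, 0.192, 0.0, -1.08, 0], [-0.175, 0.192, 0.0, -1.08, 0], [-0.175, 0.192, 0.01, -1.08, 0], [-0.175, 0.192, 0.026, -1.08, 0], [-0.175, 0.192, 0.026, -1.08, 0], [-0.175, 0.192, 0.026, -1.08, 0], [-0.175, 0.192, 0.026, -1.08, 0], [-0.175, 0.192, 0.026, -1.08, 0]]]'

```text
time_s: 68.9
eef_pos: [0.5697, 0.3923, 0.1508]
orientation: [[-0.504, -0.864, 0.015], [-0.864, 0.504, -0.003], [-0.005, -0.015, -1.0]]
ft_force: [-0.1, 1.2, 0.1]
finger_gap: 0.0424
```

Run:
```python
from sp import *
wait(2)
c=cam("wrist")
overlay(c,"o4.png",[(.518,.395),(.583,.3037)],zr=((.036,.0137),))
go(.68,-.13,.15,120)
```

```text
delta [0.3962, -0.3577, 0.0042] turn 2.0916 | yaw0 -120.16 q6 -31.7 gap 0.0426 t 69.05 F [-0.3  0.4 -0.7] tilt [-0.006  -0.0151 -0.9999]
```

View pics/o4.png

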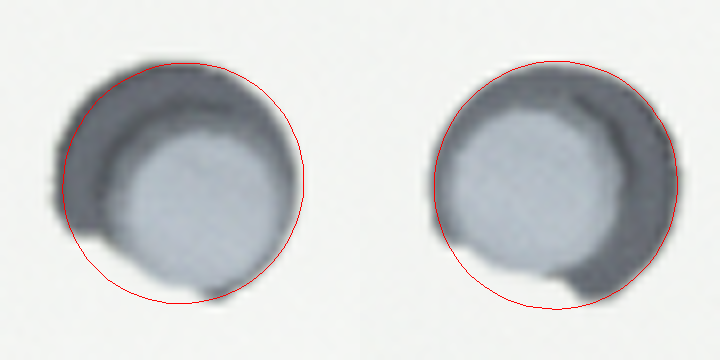

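Request:
move_arm --deltas '[[[0.396, -0.358, 0.004, 2.09, 0], [0.396, -0.358, 0.004, 2.09, 0], [0.396, -0.358, 0.004, 2.09, 0], [0.396, -0.358, 0.004, 2.09, 0], [0.396, -0.358, 0.004, 2.09, 0], [0.396, -0.358, 0.004, 2.09, 0], [0.396, -0.358, 0.004, 2.09, 0], [0.396, -0.358, 0.004, 2.09, 0], [0.396, -0.358, 0.004, 2.09, 0], [0.396, -0.358, 0.004, 2.09, 0], [0.396, -0.358, 0.004, 2.09, 0], [0.396, -0.358, 0.004, 2.09, 0], [0.396, -0.358, 0.004, 2.09, 0], [0.396, -0.358, 0.004, 2.09, 0], [0.396, -0.358, 0.004, 2.09, 0], [0.396, -0.358, 0.004, 2.09, 0], [0.396, -0.358, 0.004, 2.09, 0]]]'

```text
time_s: 70.75
eef_pos: [0.6804, -0.1298, 0.1506]
orientation: [[-0.503, 0.864, 0.016], [0.864, 0.503, -0.003], [-0.01, 0.013, -1.0]]
ft_force: [0.6, -0.1, 0.7]
finger_gap: 0.0427
```

Run:
```python
from sp import *
wait(2)
c=cam("wrist"); print(env.sense()["eef_pos"])
overlay(c,"o5.png",[(.6513,-.0816)],zr=((.036,.0137),))
u=np.array([-.5,.87])
m=np.array([.5328,-.3462])-.06*u; go(*m,.15,120)
```

```text
[ 0.68041205 -0.12976427  0.1503369 ]
delta [-0.1732, -0.2366, -0.0009] turn 0.0026 | yaw0 120.15 q6 42.4 gap 0.0426 t 70.9 F [-0.4 -0.3  0.5] tilt [-0.0102  0.0128 -0.9999]
```

View pics/o5.png

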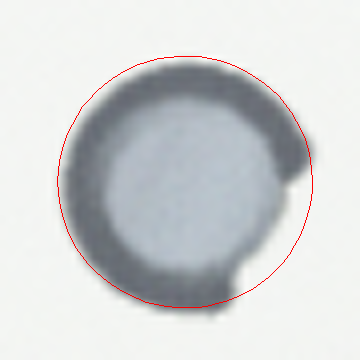

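b2 is centred. Now base c, viewed from the far side (TCP 0.563, -0.398).

Request:
move_arm --deltas '[[[-0.173, -0.237, -0.001, 0, 0], [-0.173, -0.237, -0.001, 0, 0], [-0.173, -0.237, -0.001, 0, 0], [-0.173, -0.237, -0.001, 0, 0], [-0.173, -0.237, -0.001, 0, 0], [-0.173, -0.237, -0.001, 0, 0], [-0.173, -0.237, -0.001, 0, 0], [-0.173, -0.237, -0.001, 0, 0]]]'

```text
time_s: 71.7
eef_pos: [0.5616, -0.3995, 0.1498]
orientation: [[-0.5, 0.866, 0.016], [0.866, 0.501, -0.002], [-0.01, 0.013, -1.0]]
ft_force: [0.1, 0.7, -1.0]
finger_gap: 0.0426
```

Run:
```python
from sp import *
wait(2)
c=cam("wrist"); print(env.sense()["eef_pos"])
overlay(c,"o6.png",[(.5663,-.3012),(.4994,-.3912)],zr=((.036,.0137),))
c=cam("top"); save(c,"t60.png",(130,100,410,270))
c2=cam("side"); save(c2,"s60.png",(80,80,360,290))
for q,z in (("fork",.004),("pad",0),("clip_1",.003)):
    for d in env.place_of(c,q): print(q,np.round(d["uv"]),round(d["conf"],2),np.round(onz(c,d["uv"],z),3))
```

```text
[ 0.56294175 -0.3971174   0.15009935]
fork [214. 215.] 0.57 [0.379 0.208]
fork [193. 253.] 0.53 [0.234 0.285]
pad [213. 208.] 0.85 [0.405 0.212]
pad [167. 177.] 0.51 [0.527 0.392]
```

View pics/o6.png

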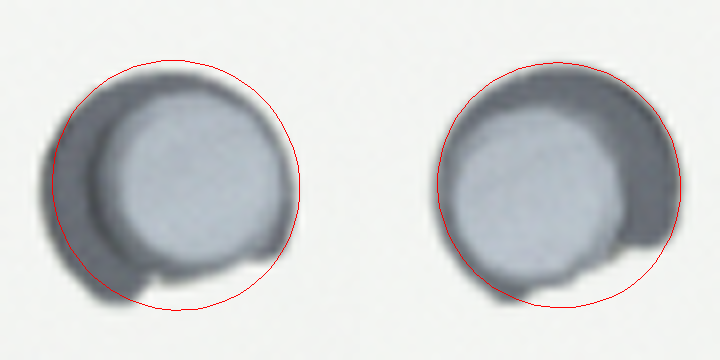

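View pics/t60.png

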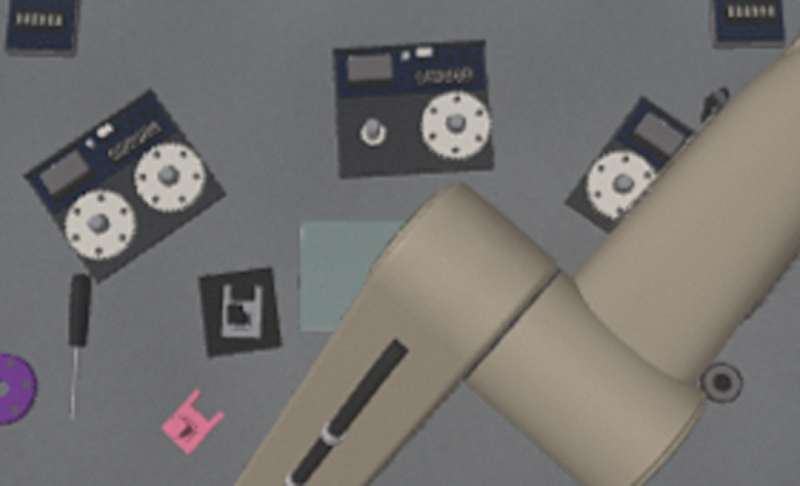

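View pics/s60.png

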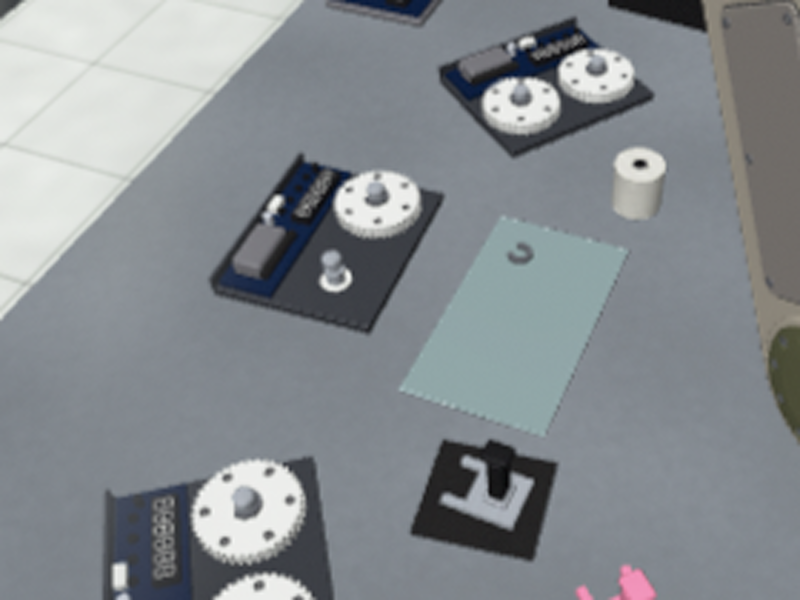

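Run:
```python
from h import *
s=env.sense(); print(s["time_s"],np.abs(s["joint_velocities"]).max()); print(env.sign_off())
```

```text
72.1 0.44693274161530144
the job is handed in; nothing more can be done
None
```

All five wheels that were there are locked, and I handed the job in at about 72 s of the 210 s allowed. They are both on base a, the right one on base b and both on base c. For each I laid a clip about 26 mm in front of the spindle and pushed it home with the grey fork. The fork is back upright on its pad. The bare left spindle of base b got no clip, and the spare clip never left the mat.

**Seating:** Close wrist-camera views from above after the fork was put back show all five clips around their spindles in the grooves. They sit within about 1 mm of the expected circle, against the 4 mm limit. Base c's left clip was the farthest off. Its spindle head looked shifted the same way, so I put that down to camera calibration.

**Fork:** It stands about 15–25 mm from the pad centre, within the 50 mm limit. The pictures show it upright, but I did not measure its angle. The press onto the pad peaked at about 18 N on the wrist sensor.

**Bystanders:** The paper roll, speaker and screwdriver look unmoved in the last pictures. I compared them by eye and did not measure them.

**Failed or disagreed:**
- The trained network put the spindles up to 3 mm from where the fitted wheel centres were. I used the wheel centres, corrected by eye against the spindle heads.
- The tool picked up a small tilt, up to about 1 degree at rest. It caused no trouble.
- I saw no knocked clip or fork and no slip of the grip.

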